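# Tighten the boxed-in bracket nut with a ring wrench

## Task

The clamping nut of the black angle bracket is still loose: with the ring wrench from the grey rest, tighten it clockwise until it is snug against its stop. The bracket's cheeks leave the handle only a short swing, so at the end of each stroke lift the wrench off, bring it back and reseat it right down over the nut. Turn the nut only with the wrench, then lay the wrench back on its rest as it lay before, and leave the other things on the bench where they are.

Things in the scene. Friction and masses are not known exactly. Their poses are not given: they have to be found in the camera images.
- wrench_ring (a point): Loose plain-steel ring wrench, 0.35 kg. This point: centre of its ring, half-way up its 16 mm thickness. x axis: along the handle, from ring to handle end; z up. Ring 53 mm outside, through hex opening 32 mm across flats (1 mm clearance a side, so about 0.13 rad free play either way on the nut); two flats face along the handle. Starts level on the rest, underside 30 mm above the bench.
- wrench_grip (a point): The place to grip the wrench: on the handle's centreline, 120 mm from the ring's centre, half-way up; same axes as wrench_ring. Handle 14 mm wide, 16 mm high, straight, ends 182 mm from the ring's centre; centre of mass about 65 mm from it. On the rest, the space under and beside the handle is open from 30 to 155 mm from the ring's centre.
- nut_seat (a point): On the nut's axis at its underside, 36 mm above the bench, on a boss 44 mm across. z up; x axis: the middle of the bracket's open side. Fully seated, the wrench's underside is here (ring centre 8 mm above). Steel hex nut 30 mm across flats, 22 mm high, top 4 mm chamfered; a 19 mm stud end rises 4 mm more. Behind, a back plate's face at x = -45 mm rises 39 mm above this point.
- cheek_left (a point): Top front inner corner of the black cheek plate on the nut's +y side: at x = 48.5, y = 55, z = 26 mm from nut_seat, in its axes. The cheek runs back from here, 10 mm thick. With the ring on the nut the handle can lie at most 0.75 rad (43 degrees) to this side of nut_seat's x axis before it touches.
- cheek_right (a point): The same corner of the other cheek, at y = -55 mm: same 0.75 rad limit on that side. The aluminium foot plate under the bracket is 12 mm thick, 150 mm wide and also ends at x = 48.5 mm.
- nut (a joint): Turn of the nut (rad), grows clockwise seen from above; 2.8 is the hard stop (snug). Starts between 0.5 and 1.5, stays where it is left, needs about 0.45 N m to turn. The wrench fits centred when the handle's direction, counter-clockwise from nut_seat's x axis, is (2.8 - value) - 0.26 rad, plus any multiple of 1.047 rad (60 degrees).
- rest_ring (a point): Fixed grey plastic tool rest. This point: middle of the top of its ring pad (58 by 62 mm, 30 mm above the bench) on which the ring lies. x axis: towards the handle pad, z up. The handle pad, also 30 mm high, runs from x = 160 to 185 mm, with 8 mm high lips 34 mm apart between which the handle lies. A 6 mm base plate, 70 mm wide, joins the pads.
- rest_grip (a point): Point on the rest's centreline 120 mm from rest_ring, 30 mm above the bench: the wrench's grip place lies 8 mm above it when the wrench is on the rest.
- cage_cube: Bystander: black open-frame optics cube, 60 mm, origin at the centre of its underside.
- lens_cap: Bystander: black lens cap, 54 mm across, 14 mm high, origin at the centre of its underside.
- lens: Bystander: small black lens with an aluminium top ring, 66 mm across, 54 mm high, origin at the centre of its underside.

How it is judged:
On the way, in this order (a step that is already met when the one before it is completed fails the run):
1. the wrench's ring is seated on the nut (horizontal distance between wrench_ring and nut_seat below 0.005 m and z of wrench_ring in the frame of nut_seat below 0.02 m), for 0.1 s.
2. the nut is snug at its stop, with the wrench on it (all of step 1 and value of joint nut above 2.7 rad), for 0.1 s.
At the end, for the whole second after the job is handed in: The nut is within 0.1 rad of its stop (value above 2.7); the wrench lies still and flat (within 0.06 rad) on the rest, ring on the ring pad and handle on the handle pad, each within 20 mm of its place (value of joint nut above 2.7 rad and horizontal distance between wrench_ring and rest_ring below 0.02 m and horizontal distance between wrench_grip and rest_grip below 0.02 m and z of wrench_ring in the frame of rest_ring between 0.004 and 0.012 m and angle between wrench_ring's own z axis and vertical below 0.06 rad and linear speed of wrench below 0.02 m/s); the robot touches nothing.
It fails at once if the fingers push on the nut itself (over 3 N) (contact force between the fingers and nut above 3 N).
It fails at once if the cage cube is moved more than 30 mm (distance of cage_cube from where it was at the start of the episode above 0.03 m).
It fails at once if the lens cap is moved more than 30 mm (distance of lens_cap from where it was at the start of the episode above 0.03 m).
It fails at once if the lens is moved more than 30 mm (distance of lens from where it was at the start of the episode above 0.03 m).
It also fails if it takes over 72 s, if anything falls off the work surface, if the arm or the gripper's body presses on something with over 40 N, if the wrist force passes 120 N, or if a joint passes its speed limit or range.

## Robot

A 7-joint arm with a two-finger parallel gripper is mounted at the origin on the work surface. World frame = base frame: x ahead of the robot, y to its left, z up, the work surface at z = 0. Lengths are in m, angles in rad, forces in N, time in s.
With the tool pointing down it reaches from about 0.35 to 0.9 m from the base axis. Payload 19.9 kg.
Tool frame: the origin (TCP) lies between the finger pads; the fingertips stand manip.nose_length ahead of it and the grasp point (between the pads) lies 11 mm behind it (manip.nose_length is the distance from the TCP to the fingertips, in m); z points along the fingers, x is the direction in which the jaws open and shut, and the axes are right-handed (so a half turn about z gives the same grasp; the last joint's range is limited). The gripper opens to 94 mm and grips with 3 to 60 N. Pads are 16 mm wide; open, the fingers measure 119 mm over their backs; the gripper's body (75 mm by 177 mm) begins 78 mm behind the grasp point.
Start: joints at [1.115, 0.417, -0.01, 1.614, 0.005, 1.111, -0.053], TCP at [0.251, -0.572, 0.213] pointing down, gripper open.
Joint ranges: [-2.81, 2.81], [-0.39, 2.02], [-1.27, 1.25], [0.06, 2.57], [-1.19, 4.33], [0.19, 2], [-2.82, 2.82]. Speed limits (rad/s): [1.89, 1.89, 2.39, 2.39, 3.01, 3.01, 3.01].

## Interface

Orientations are given as a 3x3 rotation matrix whose columns are the frame's x, y, z axes.
In Python, from bench import manip gives the robot as it stands.
- The arm moves only by the tool play_rows, never from a script. Its arguments are lists of equal length, an entry for each row: "jaw": the opening, from 0 (shut) to 1 (fully open); "dp": the shift along the tool's x, y, z each as a share of 0.05 m, from -1 to 1, a list of three; "angular": the turn, a rotation vector about the tool's x, y, z each as a share of 0.12 rad, from -1 to 1, a list of three. A call has 1 to 5 rows; each row shifts and turns the commanded pose from where the row before left it, along the tool's axes as they then stand; what a row does not reach is not made up. A row lasts 1/10 s, in which the tool goes at most 50 mm and 8.59 degrees, less where a joint would pass 70% of its speed; a pose out of reach is approached as far as the arm can. A call with a number of a shift or a turn outside -1 to 1 is refused whole. A call with a gripper value outside its range is refused whole. The fingers move at their own pace and stop on an object; "squeeze" is the grip in N (left out, the last holds). Time passes only in rows, so rows that do not move let the fingers close. It gives the time, the measured TCP pose, the force and the opening at its end, in the units of the state.
- manip.get_state(): the state, without advancing time (a new reading comes with each control period).
- manip.get_image(name): name is "scene" or "top"; returns a dict with "image" (480x640x3 uint8, red, green, blue), "intrinsics" (3x3 intrinsics, pixels), "R" (3x3) and "t" (3): a world point X has camera coordinates R X + t. Camera axes: x right, y down, z forward; pixel columns grow to the right and rows downward; lengths in m; the calibration is good to about 2 mm. A picture is of the moment at which its call begins. There is no depth.
- manip.hand_in(): hands the job in, once; it reports no verdict.
Trained networks look in a picture, given as the dict that the camera call returned (one of the last four; its "shot" number tells which), for a name from the list of things; names that differ only in an ending like _2 or _b are one class to them, and where a whole thing is asked for, a point or a joint stands for the part that bears it (a point fixed in the world has none). Each returns a list of dicts, best first, with "conf" (0 to 1); they miss things now and then, are a little off and sometimes report something else, mostly with a low value. They report only what shows in the picture. A call takes as long as a camera call.
- manip.trace(picture, target): "pixels" (480x640 bool, what is visible of it) and "centre" ([column, row] in pixels, amid what is visible of it).
The state is a dict: "t": time; "q": joint angles; "dq": joint speeds; "effort": joint torques, N m; "eef_pos": TCP position; "ee_rot": TCP orientation; "wrist_force": force on the tool from outside, world axes, zero at the start; "ft_torque": the same for the moment, N m; "grip_width": opening from 0.0 (shut) to 1.0 (fully open).
Only numpy, scipy, OpenCV 4.12 (cv2) and the standard library are available. Lean on these libraries where they do the work, as an engineer would, in place of code of your own. Each camera call takes 0.05 s, during which the arm holds its last target.

## Working session

There is one attempt and no reset: what is moved stays moved. The work goes in short steps, Python scripts to look and compute and a tool call to move; the robot and the scene stay as the last step left them, time stands still between calls to the robot, and variables do not carry over. Pictures are saved under pics/ and viewed, and the job is handed in when it is done.

Besides the shell and the picture viewer there is one more tool, called after ">>>" as name(argument=value, ...), one argument or row to a line, values as JSON. play_rows: Moves the arm, as the interface text tells. Its arguments: {"type":"object","properties":{"jaw":{"type":"array"},"dp":{"type":"array"},"angular":{"type":"array"},"squeeze":{"type":"number"}},"required":["jaw","dp","angular"]}

```bash
ls; mkdir -p pics; python3 - <<'E'
from bench import manip
import cv2,numpy as np,pickle
s=manip.get_state();print({k:np.round(v,3).tolist() for k,v in s.items()});print(manip.nose_length)
for n in("scene","top"):
    p=manip.get_image(n);cv2.imwrite(f"pics/{n}0.png",p["image"][:,:,::-1]);pickle.dump(p,open(f"{n}0.pkl","wb"))
    print(n,p["intrinsics"],p["R"],p["t"])
    for t in("wrench_ring","nut","nut_seat","cheek_left","rest_ring","cage_cube","lens_cap","lens"):
        try:
            for d in manip.trace(p,t)[:2]:
                ys,xs=np.nonzero(d["pixels"]);print(t,round(d["conf"],2),d["centre"],len(xs),xs.min(),xs.max(),ys.min(),ys.max())
        except Exception as e: print(t,e)
E
```

```text
pics
{'t': 0.0, 'q': [1.115, 0.418, -0.01, 1.614, 0.005, 1.111, -0.053], 'dq': [-0.0, -0.0, 0.001, -0.002, -0.001, -0.001, 0.002], 'effort': [0.001, -85.125, 0.64, -42.6, -0.049, 0.019, 0.0], 'eef_pos': [0.251, -0.572, 0.213], 'ee_rot': [[0.402, -0.916, -0.001], [-0.916, -0.402, 0.001], [-0.001, 0.0, -1.0]], 'wrist_force': [-0.024, 0.019, 0.257], 'ft_torque': [0.075, 0.039, -0.0], 'grip_width': 1.0}
0.008
scene [[454.8526153    0.         314.47717973]
 [  0.         454.8526153  236.01166442]
 [  0.           0.           1.        ]] [[ 0.68426867  0.72916051  0.01006685]
 [ 0.59953361 -0.5546565  -0.5769884 ]
 [-0.41513351  0.4008505  -0.8166903 ]] [-0.41087467 -0.34384063  1.31884963]
wrench_ring 0.68 [350.2, 198.7] 644 328 382 174 235
nut 0.53 [219.4, 247.6] 207 211 226 241 257
nut_seat 0.88 [210.1, 251.0] 3934 172 256 212 293
cheek_left 0.73 [216.1, 252.7] 4014 170 257 212 293
rest_ring 0.76 [352.6, 220.8] 1548 319 391 180 251
cage_cube 0.58 [97.3, 324.1] 1382 78 120 304 350
lens_cap 0.88 [360.8, 312.5] 535 347 373 301 326
lens_cap 0.5 [349.8, 197.0] 626 329 381 174 235
lens 0.64 [418.5, 130.6] 591 404 429 118 147
top [[440.7693897    0.         314.28703224]
 [  0.         440.7693897  234.15473482]
 [  0.           0.           1.        ]] [[ 0.01597862 -0.99982825 -0.00938866]
 [-0.98972158 -0.01448113 -0.14227258]
 [ 0.14211218  0.01156548 -0.98978299]] [-0.02245516  0.62488731  1.08687971]
wrench_ring 0.92 [258.8, 258.4] 499 241 268 206 283
nut_seat 0.8 [380.5, 295.4] 3031 349 416 265 328
cheek_left 0.98 [381.2, 298.8] 3125 348 417 265 329
rest_ring 0.78 [263.8, 243.7] 1763 237 281 202 290
cage_cube 0.77 [498.0, 298.5] 739 475 513 283 315
lens_cap 0.84 [330.2, 174.1] 350 320 341 164 183
lens 0.7 [136.4, 265.7] 607 121 151 256 279
```

```bash
python3 - <<'E'
import cv2,pickle
a=cv2.imread("pics/scene0.png");b=cv2.imread("pics/top0.png")
cv2.imwrite("pics/sc_all.png",a);
cv2.imwrite("pics/tw.png",cv2.resize(b[190:300,220:330],None,fx=5,fy=5,interpolation=cv2.INTER_CUBIC))
cv2.imwrite("pics/tn.png",cv2.resize(b[250:345,330:435],None,fx=6,fy=6,interpolation=cv2.INTER_CUBIC))
cv2.imwrite("pics/sw.png",cv2.resize(a[160:260,300:410],None,fx=5,fy=5,interpolation=cv2.INTER_CUBIC))
cv2.imwrite("pics/sn.png",cv2.resize(a[200:300,160:270],None,fx=6,fy=6,interpolation=cv2.INTER_CUBIC))
E
```

```text
(no output)
```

View pics/sc_all.png

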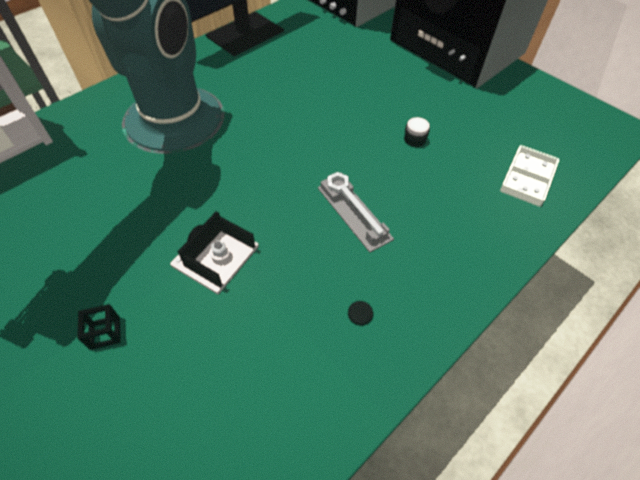

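View pics/top0.png

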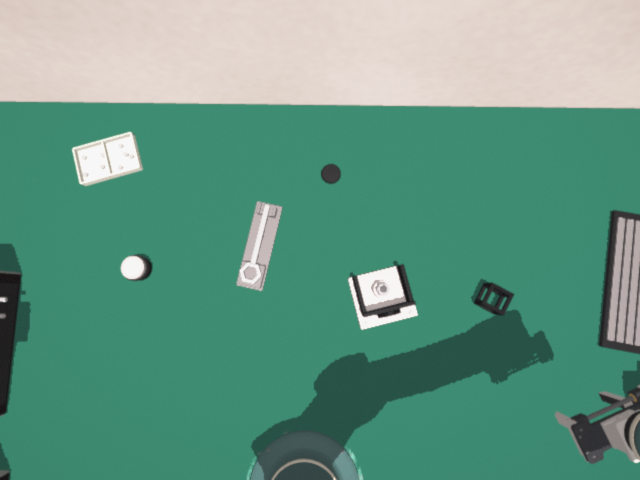

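View pics/tw.png

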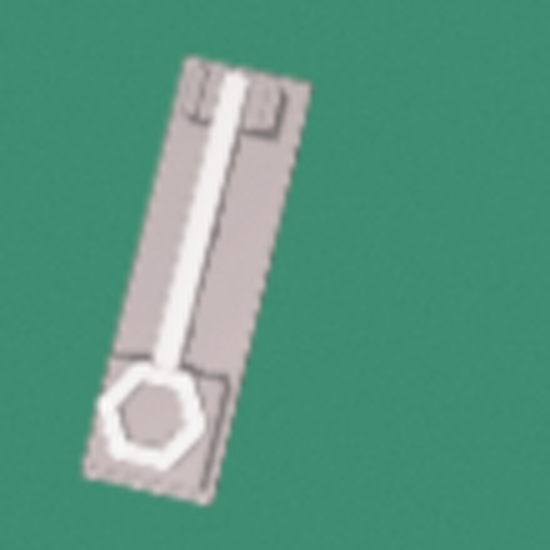

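View pics/tn.png

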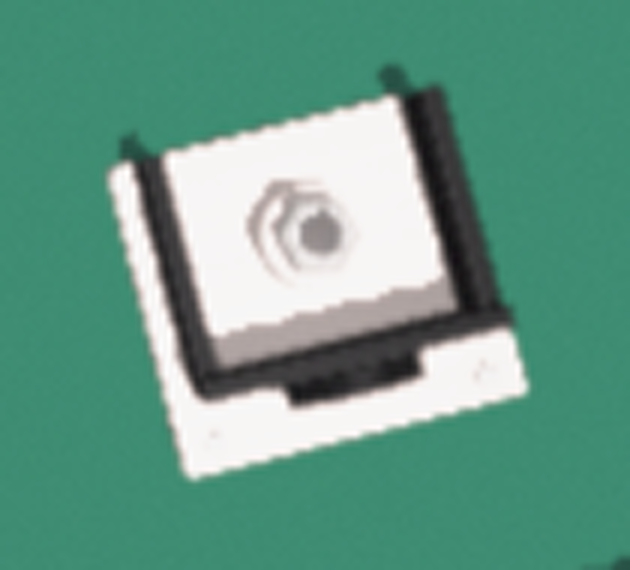

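View pics/sw.png

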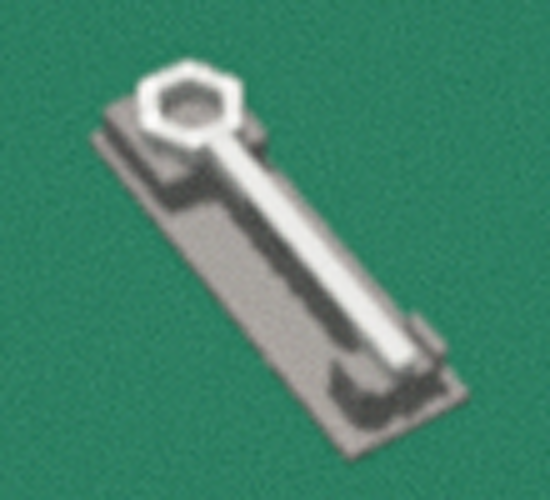

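View pics/sn.png

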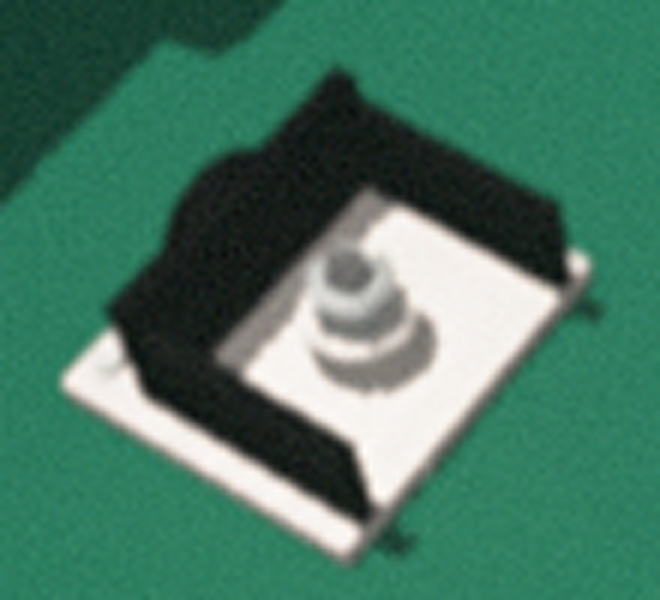

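The top view shows the wrench on its rest, with the ring at about (251,272) and the handle end at (266,207). The nut and stud are at about (383,289), and the bracket opens towards +x. Next I'll fit the known geometry to both views.

```bash
cat > h.py <<'E'
import numpy as np,cv2,pickle
from scipy.optimize import minimize
def proj(p,X):
    X=np.atleast_2d(X);c=X@np.asarray(p["R"]).T+p["t"];u=c@np.asarray(p["intrinsics"]).T
    return u[:,:2]/u[:,2:]
def pose(X,x,y,a):
    X=np.array(X,float);c,s=np.cos(a),np.sin(a)
    return np.c_[x+c*X[:,0]-s*X[:,1],y+s*X[:,0]+c*X[:,1],X[:,2]]
S=8
def cov(polys,box):
    x0,y0,x1,y1=box;m=np.zeros(((y1-y0)*S,(x1-x0)*S),np.uint8)
    for pts,v in polys:
        q=(pts-[x0,y0]+0.5)*S-0.5
        cv2.fillPoly(m,[np.round(q*16).astype(np.int32)],v,shift=4)
    m=m.astype(float).reshape(y1-y0,S,x1-x0,S).mean((1,3))
    return m
def unproj(p,uv,z):
    K=np.asarray(p["intrinsics"]);R=np.asarray(p["R"]);t=np.asarray(p["t"])
    d=R.T@np.linalg.solve(K,[uv[0],uv[1],1]);C=-R.T@t
    return C+d*(z-C[2])/d[2]
def wrench_polys(p,x,y,a,z,Rout,hc=0,lo=True):
    ring=lambda r,n=6,o=np.pi/2:[(r*np.cos(o+2*np.pi*k/n),r*np.sin(o+2*np.pi*k/n),z) for k in range(n)]
    h=[(15,-7,z),(182,-7,z),(182,7,z),(15,7,z)]
    h=[(q[0],q[1],q[2]) for q in h]
    f=lambda P:proj(p,pose(np.array([(q[0]/1000,q[1]/1000,q[2]) for q in P]),x,y,a))
    return [(f(h),1),(f(ring(Rout)),1),(f(ring(16/np.cos(np.pi/6))),0)]
def fitw(p,x0,Rout,z,lo,hi,box):
    g=p["image"].astype(float).mean(2)[box[1]:box[3],box[0]:box[2]]
    m=np.clip((g-lo)/(hi-lo),0,1)
    f=lambda v:((cov(wrench_polys(p,v[0],v[1],v[2],z,v[3]*1000),box)-m)**2).sum()
    r=minimize(f,list(x0)+[Rout/1000],method="Nelder-Mead",options=dict(initial_simplex=np.array([list(x0)+[Rout/1000]]+[list(np.array(list(x0)+[Rout/1000])+d) for d in np.diag([.006,.006,.05,.002])]),xatol=1e-5,fatol=1e-3,maxiter=600))
    return r.x,r.fun
E
python3 - <<'E'
from h import *
T=pickle.load(open("top0.pkl","rb"));Sc=pickle.load(open("scene0.pkl","rb"))
for n,p in(("T",T),("S",Sc)): print(n,"cam",-np.asarray(p["R"]).T@p["t"])
print(unproj(T,(250.7,272.3),.046),unproj(T,(266.5,205),.046)); print(unproj(Sc,(337,181),.046))
g=T["image"].mean(2)
print(g[262:284:2,238:266:2].astype(int))
g=Sc["image"].mean(2)
print(g[170:196:2,322:354:2].astype(int))
print("stud",unproj(T,((322.5/6)-.5+330,(232.5/6)-.5+250),.062),unproj(Sc,(350.5/6-.5+160,268.5/6-.5+200),.062))
E
```

```text
T cam [ 0.46436441 -0.02597252  1.16446856]
S cam [ 1.03479136 -0.41978139  0.88283586]
[0.52488923 0.14676011 0.046     ] [0.69944908 0.11212609 0.046     ]
[0.52605761 0.14532129 0.046     ]
[[106 110 187 184 175 197 193 236 239 149 173 189 191 191]
 [106 114 187 196 239 241 239 241 228 198 140 141 168 168]
 [106 140 194 238 240 198 226 235 240 244 219 186 182 149]
 [107 154 238 241 182 188 189 189 194 239 236 180 190 161]
 [116 239 243 191 187 190 191 191 192 224 241 164 190 134]
 [118 233 237 154 191 191 191 191 192 218 241 209 188 135]
 [141 212 241 170 190 192 192 192 192 203 242 235 175 150]
 [148 213 240 217 187 191 193 192 185 230 244 214 168 173]
 [190 191 241 244 206 186 174 190 230 242 224 190 138 175]
 [189 192 232 244 241 240 239 229 242 228 184 190 135 175]
 [182 192 193 193 215 234 236 243 225 185 194 182 147 125]]
[[ 91  90  90  93  87  94  88  84  91  84  85  90  89  88  90  89]
 [ 89  89  89  85  83  91 119 171 179 141 100  91  87  91  92  90]
 [ 91  89  86  92 131 189 216 233 234 231 193 141 117  90  90  92]
 [ 90  87  92 191 242 226 203 156 146 190 214 239 224 134  87  89]
 [ 92  98 111 236 239 156 117 113 109 117 128 202 240 156  87  93]
 [117 143 155 232 229 136 108 124 131 132 116 170 239 159  87  89]
 [150 163 155 216 241 151 143 161 162 154 154 175 239 168 112  88]
 [117 159 158 209 249 223 197 169 159 176 196 218 240 179 146 107]
 [ 86 125 161 148 184 218 232 223 230 231 233 226 188 128 163 135]
 [ 95  85 132 142 119 126 165 199 234 212 219 232 222 142 121  99]
 [135  85  88 141 136 126 119 118 140 122 160 230 235 207 104  81]
 [134 129  84  99 150 156 150 117 111  99 117 184 232 234 197 104]
 [ 91 144 114  79 101 155 159 137 100  71  87 130 197 235 236 192]]
stud [ 0.48966008 -0.18624792  0.062     ] [ 0.49084775 -0.18617271  0.062     ]
```

```bash
cat >> h.py <<'E'
def boxhull(p,b,x,y,a):
    X=[(i,j,k) for i in b[0:2] for j in b[2:4] for k in b[4:6]]
    q=proj(p,pose(np.array(X)/1000,x,y,a)).astype(np.float32)
    return cv2.convexHull(q)[:,0].astype(float)
def bracket_polys(p,x,y,a,zc,bt):
    # z above bench; cheeks black boxes, back plate
    B=[(-45-bt,48.5,55,65,zc,62),(-45-bt,48.5,-65,-55,zc,62),(-45-bt,-45,-65,65,zc,75)]
    return [(boxhull(p,b,x,y,a),1) for b in B]
E
python3 - <<'E'
from h import *
T=pickle.load(open("top0.pkl","rb"));Sc=pickle.load(open("scene0.pkl","rb"))
print(fitw(T,(.525,.146,-.19),29,.046,195,240,(230,195,290,295)))
print(fitw(Sc,(.526,.146,-.19),29,.046,150,235,(318,165,395,245)))
from scipy.optimize import minimize
for n,p,box in(("T",T,(340,255,425,318)),("S",Sc,(165,205,265,298))):
    g=p["image"].astype(float).max(2)[box[1]:box[3],box[0]:box[2]]
    m=np.clip((85-g)/(85-35),0,1)
    print(n,np.percentile(g,[1,5,10,20,40]))
    f=lambda v:((cov(bracket_polys(p,v[0],v[1],v[2],v[3]*1000,v[4]*1000),box)-m)**2).sum()
    x0=np.array([.49,-.186,.23,.012,.01])
    r=minimize(f,x0,method="Nelder-Mead",options=dict(initial_simplex=np.array([x0]+[x0+d for d in np.diag([.006,.006,.05,.006,.004])]),xatol=1e-5,fatol=1e-3,maxiter=800))
    print(n,r.x,r.fun)
    c=cov(bracket_polys(p,*r.x[:3],r.x[3]*1000,r.x[4]*1000),box)
    vis=np.hstack([np.dstack([m,c,m])*255]).astype(np.uint8)
    cv2.imwrite(f"pics/fit{n}.png",cv2.resize(vis,None,fx=6,fy=6,interpolation=cv2.INTER_NEAREST))
E
```

```text
(array([ 0.52353359,  0.14910827, -0.21013203,  0.02816858]), np.float64(33.214659489133226))
(array([ 0.525014  ,  0.14811689, -0.20912808,  0.02852608]), np.float64(26.541522367448817))
T [ 29.54  52.    63.4  140.   141.  ]
T [ 0.48437822 -0.18407664  0.254864    0.04317407 -0.00300363] 157.1349578125
S [ 23.  27.  30.  62. 124.]
S [ 0.49594005 -0.18810394  0.24636027  0.02709436  0.01426017] 194.439873046875
```

View pics/fitT.png

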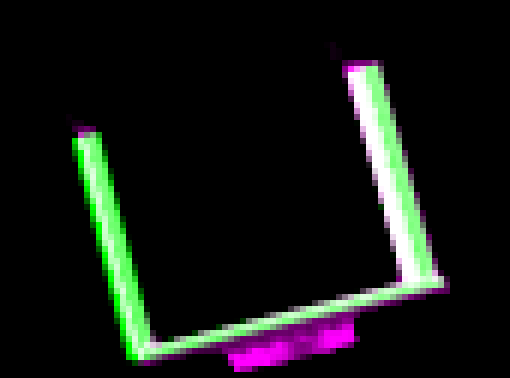

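View pics/fitS.png

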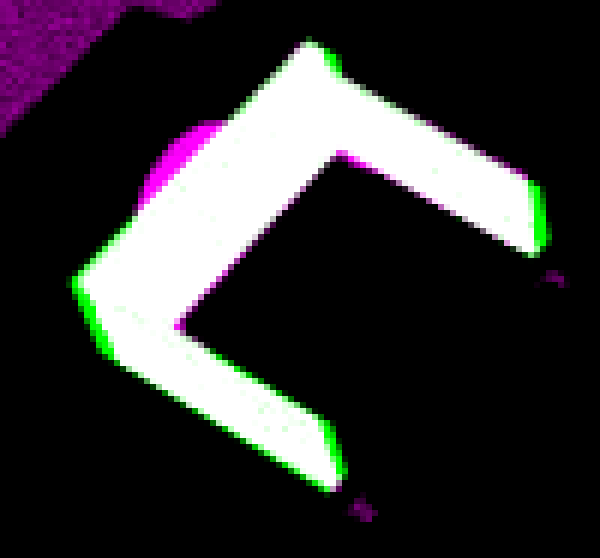

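```bash
python3 - <<'E'
from h import *
T=pickle.load(open("top0.pkl","rb"));Sc=pickle.load(open("scene0.pkl","rb"))
from scipy.optimize import minimize
def refine(p,box,th,yaw0):
    # bracket with cleaner threshold, inner faces only? full fit w/ hi thr
    g=p["image"].astype(float).max(2)[box[1]:box[3],box[0]:box[2]]
    m=np.clip((th[1]-g)/(th[1]-th[0]),0,1)
    f=lambda v:((cov(bracket_polys(p,v[0],v[1],v[2],v[3]*1000,v[4]*1000),box)-m)**2).sum()
    x0=np.array([.49,-.186,yaw0,.012,.01])
    r=minimize(f,x0,method="Nelder-Mead",options=dict(initial_simplex=np.array([x0]+[x0+d for d in np.diag([.006,.006,.05,.006,.004])]),xatol=1e-5,fatol=1e-3,maxiter=800))
    return r.x,r.fun
print(refine(T,(340,255,425,312),(80,125),.25))
print(refine(Sc,(185,205,265,298),(50,100),.25))
for n,p,c in(("T",T,(381,289)),("S",Sc,(219,249))):
    im=p["image"][c[1]-15:c[1]+16,c[0]-15:c[0]+16][:,:,::-1]
    g=im.astype(float).mean(2)
    g=np.clip((g-60)/(g.max()-60),0,1)**2*255
    cv2.imwrite(f"pics/hex{n}.png",cv2.resize(g.astype(np.uint8),None,fx=18,fy=18,interpolation=cv2.INTER_CUBIC))
    print(p["image"][c[1]-9:c[1]+9,c[0]-10:c[0]+11].mean(2).astype(int))
E
```

```text
(array([ 0.48799057, -0.18562443,  0.26396918,  0.02136731,  0.00740048]), np.float64(82.38928301022376))
(array([ 0.49073454, -0.18760284,  0.23237713,  0.01963988,  0.01141999]), np.float64(151.195755078125))
[[246 246 244 233 191 181 181 185 206 219 224 226 234 244 245 246 246 246
  246 245 246]
 [246 245 241 191 166 168 176 174 209 226 233 233 234 237 244 245 245 246
  246 246 246]
 [245 244 231 177 170 184 185 168 171 183 183 185 188 209 239 242 245 246
  246 246 246]
 [244 234 186 172 202 222 172 162 172 183 184 194 191 197 218 236 243 245
  246 246 246]
 [242 191 167 195 236 238 175 159 189 211 217 218 195 202 222 223 236 245
  245 246 246]
 [232 175 173 224 242 230 166 172 210 228 224 212 158 172 220 224 231 243
  245 246 246]
 [192 165 187 235 229 178 158 192 215 213 163 149 139 143 169 210 232 237
  244 245 246]
 [185 165 200 237 188 157 176 214 221 159 142 138 136 137 143 179 226 231
  242 245 246]
 [186 166 209 239 201 162 201 227 231 158 141 140 139 138 139 164 217 234
  237 244 245]
 [218 171 211 242 230 176 210 229 232 157 144 143 140 140 140 168 222 235
  234 243 246]
[... 1616 characters left out ...]
4 219 204 210 215 217 215 205 204 188 185 166 148 127 116 127
  164 219 238]
 [196 234 236 206 180 180 196 200 202 197 196 183 159 144 122 108 114 119
  157 198 214]
 [221 240 237 201 157 144 156 168 176 174 173 163 141 125 113 116 113 121
  157 183 179]
 [236 242 242 219 161 117 126 135 136 140 137 125 117 113 111 113 118 133
  163 176 150]
 [240 241 242 231 177 131 115 116 118 115 115 115 107 104 115 124 133 169
  186 175 135]
 [243 238 239 236 208 167 148 140 124 118 117 113 114 121 127 150 172 198
  197 162 130]
 [241 237 232 233 231 216 211 194 167 155 143 143 141 137 165 188 205 202
  182 143 117]
 [244 237 223 220 227 232 237 234 221 210 206 200 188 176 193 200 196 173
  147 124 113]]
```

View pics/hexT.png

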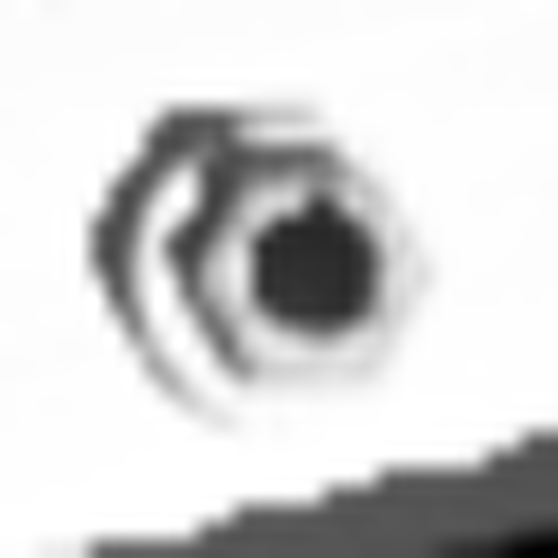

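View pics/hexS.png

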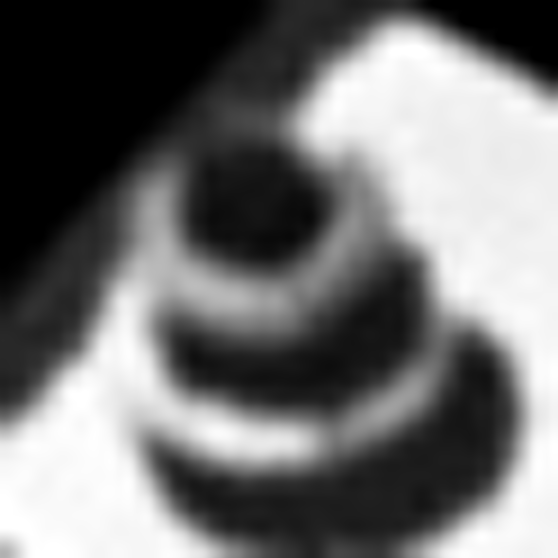

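```bash
cat >> h.py <<'E'
def Rz(a): c,s=np.cos(a),np.sin(a); return np.array([[c,-s,0],[s,c,0],[0,0,1]])
def toolR(h): # handle world angle h -> tool rotation
    return np.c_[[np.sin(h),-np.cos(h),0],[-np.cos(h),-np.sin(h),0],[0,0,-1]]
def rows(pos,R,tp,h,n,arc=None):
    """n rows from pose (pos,R) to tcp tp, handle angle h (level). arc: (center xy) rotate round it."""
    from scipy.spatial.transform import Rotation as Ro
    tp=np.array(tp,float);pos=np.array(pos,float);Rt=toolR(h);dps=[];an=[]
    h0=np.arctan2(-R[1,1],-R[0,1])
    for i in range(n):
        f=1/(n-i)
        rv=Ro.from_matrix(R.T@Rt).as_rotvec()*f
        if arc is None: d=(tp-pos)*f
        else:
            hn=h0+(h-h0)*(i+1)/n;L0=np.linalg.norm(tp[:2]-arc)
            q=np.r_[np.array(arc)+L0*np.array([np.cos(hn),np.sin(hn)]),pos[2]+(tp[2]-pos[2])*f]
            d=q-pos
        a=np.round(R.T@d/.05,3);b=np.round(rv/.12,3)
        dps.append(a.tolist());an.append(b.tolist())
        pos=pos+R@a*.05;R=R@Ro.from_rotvec(b*.12).as_matrix()
    m=max(np.abs(dps).max(),np.abs(an).max())
    print("max",m)
    for i in range(0,n,5): print("dp",dps[i:i+5],"\nang",an[i:i+5])
    print("end",np.round(pos,4))
def st():
    from bench import manip
    s=manip.get_state();R=np.array(s["ee_rot"]);p=np.array(s["eef_pos"])
    h=np.arctan2(-R[1,1],-R[0,1])
    print("t %.2f"%s["t"],"pos",np.round(p,4),"h %.4f"%h,"tilt",np.round(R[2,:2],4),"F",np.round(s["wrist_force"],1),"M",np.round(s["ft_torque"],2),"g %.3f"%s["grip_width"],"ringpred",np.round(p+.12*R[:,1],4),"q",np.round(s["q"],2))
    return p,R,h
E
python3 - <<'E'
from h import *
p,R,h=st();print(h)
rows(p,R,(.6417,.1236,.16),-.2096,20)
E
```

```text
t 0.90 pos [ 0.2513 -0.5722  0.2134] h 0.4138 tilt [-0.0001  0.    ] F [-0.4  0.3  0.1] M [-0.   -0.02 -0.04] g 0.998 ringpred [ 0.1414 -0.6205  0.2134] q [ 1.12  0.42 -0.01  1.61  0.    1.11 -0.05]
0.413782705642785
max 0.754
dp [[-0.48, -0.637, 0.053], [-0.5, -0.622, 0.053], [-0.519, -0.606, 0.054], [-0.538, -0.59, 0.053], [-0.556, -0.573, 0.054]] 
ang [[0.0, 0.0, 0.26], [0.0, 0.0, 0.26], [0.0, 0.0, 0.26], [0.0, 0.0, 0.26], [0.0, 0.0, 0.26]]
dp [[-0.573, -0.555, 0.053], [-0.59, -0.537, 0.054], [-0.607, -0.518, 0.053], [-0.623, -0.499, 0.054], [-0.638, -0.479, 0.053]] 
ang [[0.0, 0.0, 0.26], [0.0, 0.0, 0.26], [0.0, 0.0, 0.26], [0.0, 0.0, 0.26], [0.0, 0.0, 0.26]]
dp [[-0.652, -0.459, 0.054], [-0.666, -0.439, 0.053], [-0.68, -0.417, 0.054], [-0.693, -0.396, 0.053], [-0.704, -0.374, 0.054]] 
ang [[0.0, 0.0, 0.259], [0.0, 0.0, 0.26], [0.0, 0.0, 0.259], [0.0, 0.0, 0.26], [0.0, 0.0, 0.259]]
dp [[-0.716, -0.352, 0.053], [-0.726, -0.33, 0.054], [-0.737, -0.307, 0.053], [-0.745, -0.284, 0.054], [-0.754, -0.261, 0.053]] 
ang [[0.0, 0.0, 0.26], [0.0, 0.0, 0.259], [0.0, 0.0, 0.26], [0.0, 0.0, 0.259], [0.0, 0.0, 0.26]]
end [0.6417 0.1236 0.16  ]
```

>>> play_rows(
  jaw=[1,1,1,1,1],
  dp=[
    [-0.48,-0.64,0.05],
    [-0.5,-0.62,0.05],
    [-0.52,-0.61,0.05],
    [-0.54,-0.59,0.05],
    [-0.56,-0.57,0.05],
  ],
  angular=[
    [0,0,0.26],
    [0,0,0.26],
    [0,0,0.26],
    [0,0,0.26],
    [0,0,0.26],
  ],
  squeeze=60,
)

```text
t: 1.4
eef_pos: [0.3495, -0.3964, 0.201]
ee_rot: [[0.254, -0.967, 0.0], [-0.967, -0.254, -0.0], [0.0, -0.0, -1.0]]
wrist_force: [0.5, -0.0, -0.4]
grip_width: 0.998
```

>>> play_rows(
  jaw=[1,1,1,1,1],
  dp=[
    [-0.57,-0.56,0.05],
    [-0.59,-0.54,0.05],
    [-0.61,-0.52,0.05],
    [-0.62,-0.5,0.05],
    [-0.64,-0.48,0.05],
  ],
  angular=[
    [0,0,0.26],
    [0,0,0.26],
    [0,0,0.26],
    [0,0,0.26],
    [0,0,0.26],
  ],
)

```text
t: 1.9
eef_pos: [0.4477, -0.2223, 0.1886]
ee_rot: [[0.1, -0.995, 0.0], [-0.995, -0.1, -0.0], [0.0, -0.0, -1.0]]
wrist_force: [0.5, -0.1, 0.2]
grip_width: 1.001
```

>>> play_rows(
  jaw=[1,1,1,1,1],
  dp=[
    [-0.65,-0.46,0.05],
    [-0.67,-0.44,0.05],
    [-0.68,-0.42,0.05],
    [-0.69,-0.4,0.05],
    [-0.7,-0.37,0.05],
  ],
  angular=[
    [0,0,0.26],
    [0,0,0.26],
    [0,0,0.26],
    [0,0,0.26],
    [0,0,0.26],
  ],
)

```text
t: 2.4
eef_pos: [0.5456, -0.0486, 0.176]
ee_rot: [[-0.056, -0.998, 0.0], [-0.998, 0.056, -0.0], [0.0, -0.0, -1.0]]
wrist_force: [0.3, -1.4, 0.1]
grip_width: 1.002
```

>>> play_rows(
  jaw=[1,1,1,1,1],
  dp=[
    [-0.72,-0.35,0.05],
    [-0.73,-0.33,0.05],
    [-0.74,-0.31,0.05],
    [-0.75,-0.28,0.05],
    [-0.75,-0.26,0.05],
  ],
  angular=[
    [0,0,0.26],
    [0,0,0.26],
    [0,0,0.26],
    [0,0,0.26],
    [0,0,0.26],
  ],
)

```text
t: 2.9
eef_pos: [0.6431, 0.1259, 0.1633]
ee_rot: [[-0.21, -0.978, 0.0], [-0.978, 0.21, -0.0], [0.0, -0.0, -1.0]]
wrist_force: [-0.9, -0.1, 0.9]
grip_width: 1.0
```

```bash
python3 - <<'E'
from h import *
p,R,h=st()
rows(p,R,(.6417,.1236,.05),-.2096,4)
E
```

```text
t 2.90 pos [0.6431 0.1259 0.1633] h -0.2116 tilt [ 0.     -0.0001] F [-0.9 -0.1  0.9] M [ 0.01 -0.01 -0.01] g 1.000 ringpred [0.5258 0.1511 0.1633] q [-0.06  0.53 -0.26  1.57  0.15  1.06 -2.14]
max 0.567
dp [[0.013, 0.004, 0.567], [0.013, 0.005, 0.567], [0.013, 0.005, 0.566], [0.012, 0.004, 0.567]] 
ang [[-0.0, -0.0, -0.004], [-0.0, -0.0, -0.004], [-0.0, -0.0, -0.004], [-0.0, -0.0, -0.005]]
end [0.6417 0.1236 0.05  ]
```

>>> play_rows(
  jaw=[1,1,1,1,1],
  dp=[
    [0.01,0.005,0.6],
    [0.01,0.005,0.6],
    [0.015,0.005,0.6],
    [0.012,0.005,0.6],
    [0,0,0.32],
  ],
  angular=[
    [0,0,0],
    [0,0,0],
    [0,0,0],
    [0,0,0],
    [0,0,0],
  ],
)

```text
t: 3.4
eef_pos: [0.6399, 0.122, 0.025]
ee_rot: [[-0.209, -0.978, -0.003], [-0.978, 0.209, -0.001], [0.001, 0.002, -1.0]]
wrist_force: [0.7, 0.7, -0.7]
grip_width: 0.997
```

```bash
python3 - <<'E'
from h import *
from bench import manip
p,R,h=st()
q=manip.get_image("scene");cv2.imwrite("pics/s1.png",cv2.resize(q["image"][100:280,270:510][:,:,::-1],None,fx=3,fy=3,interpolation=cv2.INTER_CUBIC))
E
```

```text
t 3.40 pos [0.6399 0.122  0.025 ] h -0.2102 tilt [0.001  0.0024] F [ 0.7  0.7 -0.7] M [0.02 0.03 0.02] g 0.997 ringpred [0.5225 0.147  0.0253] q [-0.07  0.69 -0.23  1.66  0.2   0.82 -2.17]
```

View pics/s1.png

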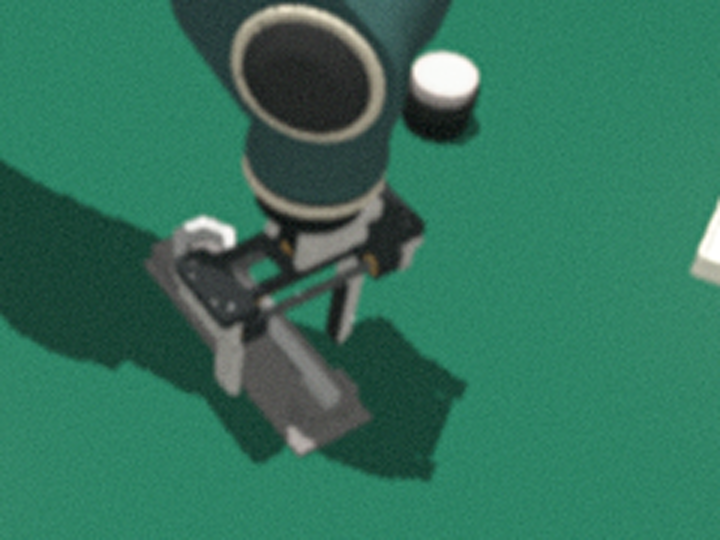

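>>> play_rows(
  jaw=[1,0.5,0,0,0],
  dp=[
    [-0.04,-0.03,-0.04],
    [0,0,0],
    [0,0,0],
    [0,0,0],
    [0,0,0],
  ],
  angular=[
    [0,0,0],
    [0,0,0],
    [0,0,0],
    [0,0,0],
    [0,0,0],
  ],
)

```text
t: 3.95
eef_pos: [0.6431, 0.1239, 0.0301]
ee_rot: [[-0.209, -0.978, 0.001], [-0.978, 0.209, 0.0], [-0.0, -0.001, -1.0]]
wrist_force: [0.1, -0.2, 0.5]
grip_width: 0.698
```

>>> play_rows(
  jaw=[0,0,0,0,0],
  dp=[
    [0,0,0],
    [0,0,0],
    [0,0,0],
    [0,0,0],
    [0,0,0],
  ],
  angular=[
    [0,0,0],
    [0,0,0],
    [0,0,0],
    [0,0,0],
    [0,0,0],
  ],
)

```text
t: 4.45
eef_pos: [0.6428, 0.1239, 0.0294]
ee_rot: [[-0.209, -0.978, -0.0], [-0.978, 0.209, 0.0], [-0.0, 0.0, -1.0]]
wrist_force: [-0.4, -0.6, 0.7]
grip_width: 0.27
```

```bash
python3 - <<'E'
from h import *
p,R,h=st()
E
```

```text
t 4.45 pos [0.6428 0.1239 0.0294] h -0.2102 tilt [-0.      0.0002] F [-0.4 -0.6  0.7] M [ 0.06 -0.    0.  ] g 0.270 ringpred [0.5255 0.149  0.0294] q [-0.07  0.69 -0.23  1.65  0.2   0.82 -2.17]
```

>>> play_rows(
  jaw=[0,0,0,0,0],
  dp=[
    [0,0.02,0.04],
    [0,0,0],
    [0,0,0],
    [0,0,0],
    [0,0,0],
  ],
  angular=[
    [0,0,0],
    [0,0,0],
    [0,0,0],
    [0,0,0],
    [0,0,0],
  ],
)

```text
t: 4.95
eef_pos: [0.6417, 0.1242, 0.0273]
ee_rot: [[-0.209, -0.978, -0.0], [-0.978, 0.209, 0.0], [0.0, 0.0, -1.0]]
wrist_force: [0.2, -0.8, -1.6]
grip_width: 0.145
```

```bash
python3 - <<'E'
from h import *
p,R,h=st()
E
```

```text
t 4.95 pos [0.6417 0.1242 0.0273] h -0.2100 tilt [0.     0.0004] F [ 0.2 -0.8 -1.6] M [-0.12  0.08  0.1 ] g 0.145 ringpred [0.5244 0.1492 0.0274] q [-0.08  0.69 -0.23  1.65  0.2   0.82 -2.17]
```

>>> play_rows(
  jaw=[0,0,0,0,0],
  dp=[
    [0,0,-0.1],
    [0,0,-0.3],
    [0,0,-0.6],
    [0,0,-0.6],
    [0,0,-0.5],
  ],
  angular=[
    [0,0,0],
    [0,0,0],
    [0,0,0],
    [0,0,0],
    [0,0,0],
  ],
)

```text
t: 5.45
eef_pos: [0.6423, 0.1244, 0.1355]
ee_rot: [[-0.208, -0.978, 0.002], [-0.978, 0.208, 0.001], [-0.001, -0.002, -1.0]]
wrist_force: [0.5, -0.3, -3.4]
grip_width: 0.145
```

```bash
python3 - <<'E'
from h import *
p,R,h=st()
rows(p,R,(.6102,-.1862,p[2]-.01),0.0,10)
E
```

```text
t 5.45 pos [0.6423 0.1244 0.1355] h -0.2100 tilt [-0.0009 -0.0016] F [ 0.5 -0.3 -3.4] M [ 0.   -0.2  -0.04] g 0.145 ringpred [0.5249 0.1494 0.1353] q [-0.06  0.56 -0.25  1.6   0.16  1.   -2.14]
max 0.625
dp [[0.621, -0.067, 0.02], [0.622, -0.054, 0.02], [0.623, -0.041, 0.02], [0.624, -0.027, 0.02], [0.624, -0.014, 0.02]] 
ang [[-0.001, 0.001, -0.175], [-0.001, 0.001, -0.175], [-0.002, 0.0, -0.175], [-0.001, 0.001, -0.175], [-0.002, 0.001, -0.175]]
dp [[0.625, -0.001, 0.019], [0.624, 0.012, 0.02], [0.624, 0.025, 0.02], [0.624, 0.038, 0.019], [0.622, 0.05, 0.02]] 
ang [[-0.001, 0.0, -0.175], [-0.002, 0.001, -0.175], [-0.001, 0.0, -0.175], [-0.001, 0.001, -0.175], [-0.002, 0.0, -0.175]]
end [ 0.6102 -0.1862  0.1255]
```

>>> play_rows(
  jaw=[0,0,0,0,0],
  dp=[
    [0.62,-0.067,0.02],
    [0.62,-0.054,0.02],
    [0.62,-0.041,0.02],
    [0.62,-0.027,0.02],
    [0.62,-0.014,0.02],
  ],
  angular=[
    [0,0,-0.175],
    [0,0,-0.175],
    [0,0,-0.175],
    [0,0,-0.175],
    [0,0,-0.175],
  ],
)

```text
t: 5.95
eef_pos: [0.626, -0.0315, 0.1289]
ee_rot: [[-0.104, -0.995, 0.001], [-0.995, 0.104, 0.0], [-0.0, -0.001, -1.0]]
wrist_force: [-0.0, -0.2, -2.9]
grip_width: 0.144
```

>>> play_rows(
  jaw=[0,0,0,0,0],
  dp=[
    [0.62,0,0.02],
    [0.62,0.012,0.02],
    [0.62,0.025,0.02],
    [0.62,0.038,0.02],
    [0.6,0.05,0.02],
  ],
  angular=[
    [0,0,-0.175],
    [0,0,-0.175],
    [0,0,-0.175],
    [0,0,-0.175],
    [0,0,-0.175],
  ],
)

```text
t: 6.45
eef_pos: [0.6099, -0.1851, 0.1238]
ee_rot: [[0.001, -1.0, 0.001], [-1.0, -0.001, -0.0], [0.0, -0.001, -1.0]]
wrist_force: [0.1, 0.4, -2.9]
grip_width: 0.139
```

```bash
python3 - <<'E'
from h import *
from bench import manip
p,R,h=st()
q=manip.get_image("scene");cv2.imwrite("pics/s2.png",cv2.resize(q["image"][150:330,120:360][:,:,::-1],None,fx=3,fy=3,interpolation=cv2.INTER_CUBIC))
pickle.dump(q,open("s2.pkl","wb"))
q=manip.get_image("top");cv2.imwrite("pics/t2.png",cv2.resize(q["image"][180:360,300:500][:,:,::-1],None,fx=3,fy=3,interpolation=cv2.INTER_CUBIC))
pickle.dump(q,open("t2.pkl","wb"))
st()
E
```

```text
t 6.45 pos [ 0.6099 -0.1851  0.1238] h 0.0006 tilt [ 0.0003 -0.0012] F [ 0.1  0.4 -2.9] M [ 0.03 -0.19 -0.01] g 0.139 ringpred [ 0.4899 -0.1852  0.1237] q [ 0.43  0.54 -0.25  1.65  0.15  0.96 -1.44]
t 6.55 pos [ 0.609  -0.189   0.1234] h -0.0051 tilt [ 0.0022 -0.0003] F [ 0.1  0.  -3.5] M [ 0.03 -0.19  0.03] g 0.144 ringpred [ 0.489  -0.1884  0.1234] q [ 0.43  0.54 -0.24  1.65  0.15  0.96 -1.44]
```

View pics/s2.png

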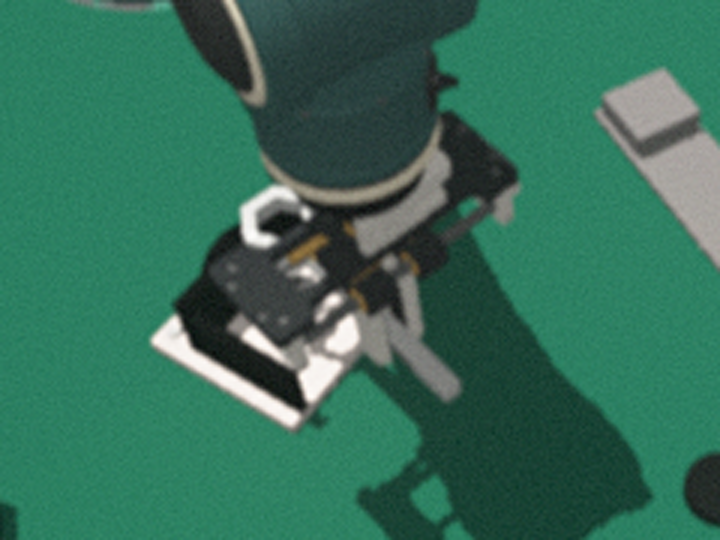

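View pics/t2.png

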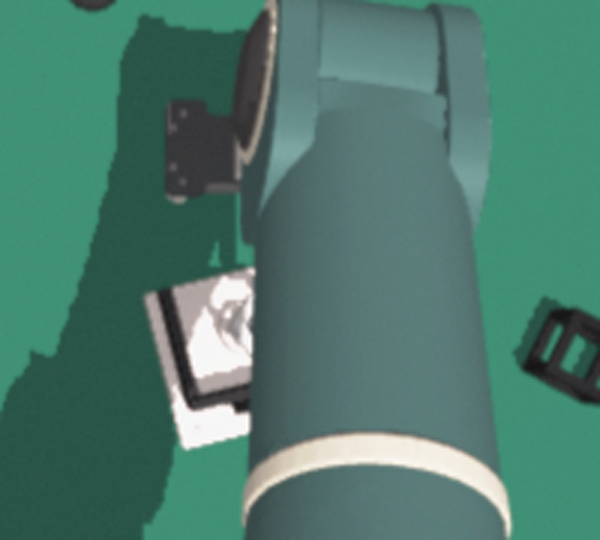

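>>> play_rows(
  jaw=[0,0,0,0,0],
  dp=[
    [0,0,0.3],
    [0,0,0.3],
    [0,0,0.3],
    [0,0,0.2],
    [0,0,0],
  ],
  angular=[
    [0,0,0],
    [0,0,0],
    [0,0,0],
    [0,0,0],
    [0,0,0],
  ],
)

```text
t: 7.05
eef_pos: [0.609, -0.1829, 0.0653]
ee_rot: [[0.001, -1.0, -0.003], [-1.0, -0.001, 0.001], [-0.001, 0.003, -1.0]]
wrist_force: [0.1, 0.9, -2.6]
grip_width: 0.141
```

>>> play_rows(
  jaw=[0,0],
  dp=[
    [0,0,0],
    [0,0,0],
  ],
  angular=[
    [0,0,0],
    [0,0,0],
  ],
)

```text
t: 7.25
eef_pos: [0.6103, -0.1837, 0.068]
ee_rot: [[0.0, -1.0, 0.001], [-1.0, -0.0, -0.0], [0.0, -0.001, -1.0]]
wrist_force: [-0.0, -0.0, -3.7]
grip_width: 0.14
```

```bash
python3 - <<'E'
from h import *
from bench import manip
p,R,h=st()
q=manip.get_image("scene");cv2.imwrite("pics/s3.png",cv2.resize(q["image"][190:310,160:320][:,:,::-1],None,fx=5,fy=5,interpolation=cv2.INTER_CUBIC))
p,R,h=st()
rows(p,R,(.4902+.12*np.cos(0),-.1862,.066),0,1)
E
```

```text
t 7.25 pos [ 0.6103 -0.1837  0.068 ] h 0.0000 tilt [ 0.0001 -0.0007] F [-0.  -0.  -3.7] M [ 0.05 -0.14  0.05] g 0.140 ringpred [ 0.4903 -0.1837  0.0679] q [ 0.41  0.61 -0.23  1.68  0.18  0.87 -1.46]
t 7.30 pos [ 0.6103 -0.1838  0.068 ] h -0.0002 tilt [ 0.0002 -0.0008] F [ 0.4  0.2 -3.6] M [ 0.01 -0.13  0.02] g 0.141 ringpred [ 0.4903 -0.1838  0.0679] q [ 0.41  0.61 -0.23  1.68  0.18  0.87 -1.46]
max 0.047
dp [[0.047, 0.002, 0.04]] 
ang [[-0.007, -0.002, -0.002]]
end [ 0.6102 -0.1862  0.066 ]
```

View pics/s3.png

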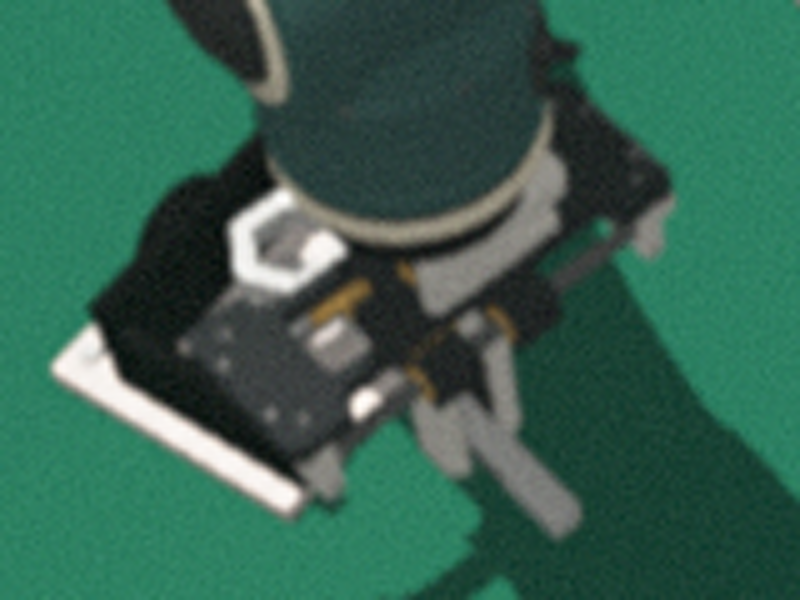

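>>> play_rows(
  jaw=[0,0,0],
  dp=[
    [0.047,0,0.04],
    [0,0,0],
    [0,0,0],
  ],
  angular=[
    [0,0,0],
    [0,0,0],
    [0,0,0],
  ],
)

```text
t: 7.6
eef_pos: [0.6099, -0.1863, 0.0655]
ee_rot: [[-0.0, -1.0, -0.0], [-1.0, 0.0, 0.0], [-0.0, 0.0, -1.0]]
wrist_force: [0.2, -0.6, -3.7]
grip_width: 0.143
```

```bash
python3 - <<'E'
from h import *
from bench import manip
q=manip.get_image("scene");pickle.dump(q,open("s4.pkl","wb"))
p,R,h=st()
ring=p+.12*R[:,1]
im=cv2.resize(q["image"][200:270,180:270][:,:,::-1],None,fx=8,fy=8,interpolation=cv2.INTER_CUBIC)
f=lambda uv:np.round(((uv-[180,200]+.5)*8-.5)).astype(np.int32)
for pts,v in wrench_polys(q,ring[0],ring[1],h,p[2]+.0027+.016,28.3)[1:]:
    cv2.polylines(im,[f(pts)],True,(0,0,255),1)
a=np.linspace(0,6.28,40)
cv2.polylines(im,[f(proj(q,np.c_[.4902+.0095*np.cos(a),-.1862+.0095*np.sin(a),a*0+.062]))],True,(255,0,0),1)
for k in (0,):
  hx=[(.4902+.01732*np.cos(t),-.1862+.01732*np.sin(t),.056) for t in np.radians(30+60*np.arange(6))]
  cv2.polylines(im,[f(proj(q,np.array(hx)))],True,(0,255,255),1)
cv2.imwrite("pics/s4.png",im)
E
```

```text
t 7.65 pos [ 0.6099 -0.1862  0.0655] h -0.0003 tilt [0. 0.] F [-0.7  0.5 -3. ] M [ 0.04 -0.15 -0.03] g 0.142 ringpred [ 0.4899 -0.1862  0.0655] q [ 0.42  0.62 -0.23  1.68  0.18  0.86 -1.46]
```

View pics/s4.png

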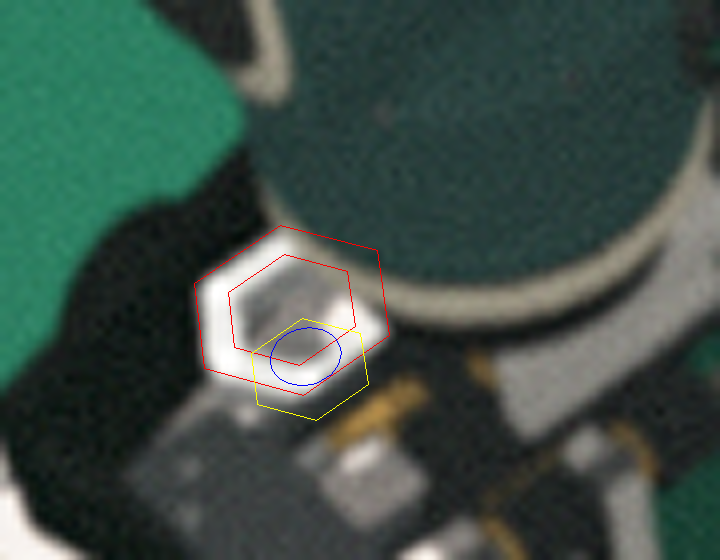

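>>> play_rows(
  jaw=[0,0,0,0],
  dp=[
    [0,0,0.1],
    [0,0,0.08],
    [0,0,0.04],
    [0,0,0.04],
  ],
  angular=[
    [0,0,0],
    [0,0,0],
    [0,0,0],
    [0,0,0],
  ],
)

```text
t: 8.05
eef_pos: [0.6098, -0.1861, 0.0521]
ee_rot: [[-0.0, -1.0, -0.0], [-1.0, 0.0, 0.0], [-0.0, 0.0, -1.0]]
wrist_force: [-0.6, -0.2, -1.6]
grip_width: 0.142
```

```bash
python3 - <<'E'
from h import *
p,R,h=st()
E
```

```text
t 8.05 pos [ 0.6098 -0.1861  0.0521] h -0.0001 tilt [-0.0001  0.0004] F [-0.6 -0.2 -1.6] M [-0.16  0.18  0.02] g 0.142 ringpred [ 0.4898 -0.1861  0.0521] q [ 0.41  0.63 -0.23  1.69  0.18  0.84 -1.46]
```

>>> play_rows(
  jaw=[0,0,0],
  dp=[
    [0,0,0.03],
    [0,0,0.03],
    [0,0,0],
  ],
  angular=[
    [0,0,0],
    [0,0,0],
    [0,0,0],
  ],
)

```text
t: 8.35
eef_pos: [0.6098, -0.1863, 0.0494]
ee_rot: [[-0.0, -1.0, -0.0], [-1.0, 0.0, -0.0], [0.0, 0.0, -1.0]]
wrist_force: [-1.8, -0.8, 1.2]
grip_width: 0.147
```

```bash
python3 - <<'E'
from h import *
p,R,h=st()
E
```

```text
t 8.35 pos [ 0.6098 -0.1863  0.0494] h -0.0002 tilt [0.0001 0.0002] F [-1.8 -0.8  1.2] M [-0.3   0.73  0.11] g 0.147 ringpred [ 0.4898 -0.1863  0.0494] q [ 0.41  0.64 -0.23  1.69  0.18  0.84 -1.46]
```

>>> play_rows(
  jaw=[0,0,0],
  dp=[
    [0.015,0.02,0],
    [0,0,0.02],
    [0,0,0],
  ],
  angular=[
    [0,0,0],
    [0,0,0],
    [0,0,0],
  ],
)

```text
t: 8.65
eef_pos: [0.6092, -0.1869, 0.0486]
ee_rot: [[-0.0, -1.0, 0.001], [-1.0, 0.0, 0.0], [-0.0, -0.001, -1.0]]
wrist_force: [1.8, -0.5, 1.5]
grip_width: 0.147
```

```bash
python3 - <<'E'
from h import *
p,R,h=st()
E
```

```text
t 8.65 pos [ 0.6092 -0.1869  0.0486] h -0.0002 tilt [-0.     -0.0005] F [ 1.8 -0.5  1.5] M [-0.12  0.11  0.09] g 0.147 ringpred [ 0.4892 -0.1868  0.0485] q [ 0.42  0.64 -0.23  1.69  0.18  0.83 -1.46]
```

>>> play_rows(
  jaw=[0,0,0],
  dp=[
    [0.12,0,0],
    [0,-0.01,0],
    [0,0,0],
  ],
  angular=[
    [0,0,0.42],
    [0,0,0],
    [0,0,0],
  ],
)

```text
t: 8.95
eef_pos: [0.6093, -0.1927, 0.0484]
ee_rot: [[-0.049, -0.999, -0.0], [-0.999, 0.049, 0.0], [-0.0, 0.0, -1.0]]
wrist_force: [-1.3, -0.4, 2.1]
grip_width: 0.141
```

```bash
python3 - <<'E'
from h import *
from bench import manip
q=manip.get_image("scene");pickle.dump(q,open("s5.pkl","wb"))
p,R,h=st()
im=cv2.resize(q["image"][200:280,180:280][:,:,::-1],None,fx=8,fy=8,interpolation=cv2.INTER_CUBIC)
cv2.imwrite("pics/s5.png",im)
E
```

```text
t 9.00 pos [ 0.6093 -0.1926  0.0484] h -0.0492 tilt [-0.0002  0.0003] F [-0.3 -1.   1.4] M [-0.19  0.61  0.14] g 0.146 ringpred [ 0.4895 -0.1867  0.0484] q [ 0.41  0.64 -0.22  1.69  0.17  0.83 -1.5 ]
```

View pics/s5.png

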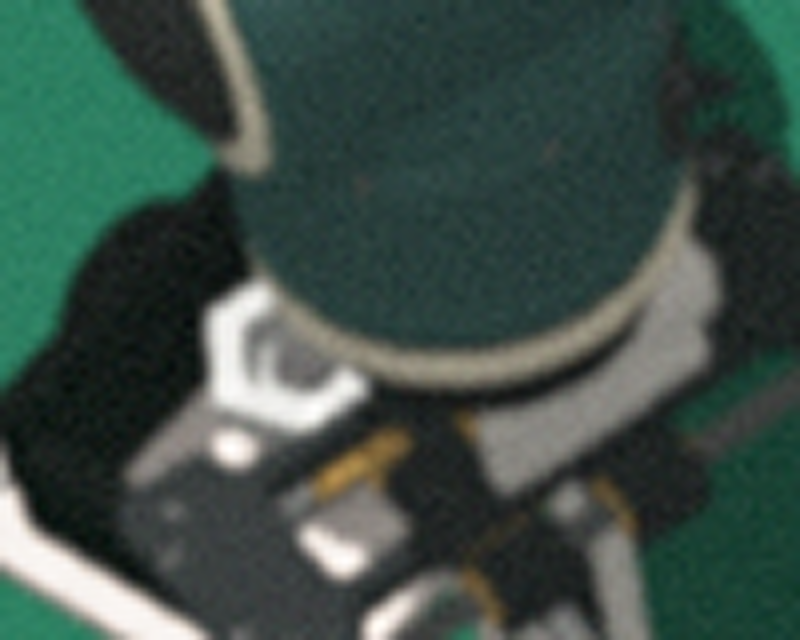

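>>> play_rows(
  jaw=[0,0,0,0,0],
  dp=[
    [0,0,-0.06],
    [-0.152,0,0],
    [0,0,0.04],
    [0,0,0.04],
    [0,0,0],
  ],
  angular=[
    [0,0,0],
    [0,0,-0.58],
    [0,0,0],
    [0,0,0],
    [0,0,0],
  ],
)

```text
t: 9.5
eef_pos: [0.61, -0.1856, 0.0474]
ee_rot: [[0.018, -1.0, 0.0], [-1.0, -0.018, -0.0], [0.0, -0.0, -1.0]]
wrist_force: [1.2, -0.2, 1.7]
grip_width: 0.144
```

```bash
python3 - <<'E'
from h import *
p,R,h=st()
E
```

```text
t 9.50 pos [ 0.61   -0.1856  0.0474] h 0.0175 tilt [ 0.     -0.0002] F [ 1.2 -0.2  1.7] M [-0.09  0.28  0.09] g 0.144 ringpred [ 0.49   -0.1877  0.0473] q [ 0.42  0.64 -0.23  1.69  0.19  0.83 -1.45]
```

```bash
cat >> h.py <<'E'
def look(name,fn,box,k,ringoff=.0187,draw=True,L=.12):
    from bench import manip
    q=manip.get_image(name);pickle.dump(q,open(fn+".pkl","wb"))
    p,R,h=st();ring=p+L*R[:,1]
    x0,y0,x1,y1=box
    im=cv2.resize(q["image"][y0:y1,x0:x1][:,:,::-1],None,fx=k,fy=k,interpolation=cv2.INTER_CUBIC)
    f=lambda uv:np.round(((uv-[x0,y0]+.5)*k-.5)).astype(np.int32)
    if draw:
        for pts,v in wrench_polys(q,ring[0],ring[1],h,p[2]+ringoff,28.3):
            cv2.polylines(im,[f(pts)],True,(0,0,255),1)
    cv2.imwrite("pics/"+fn+".png",im)
E
python3 - <<'E'
from h import *
look("scene","s6",(185,205,285,280),8)
E
```

```text
t 9.55 pos [ 0.61   -0.1855  0.0475] h 0.0178 tilt [ 0.0001 -0.0003] F [-0.1  0.6  3.2] M [-0.04  0.2   0.04] g 0.141 ringpred [ 0.49   -0.1877  0.0474] q [ 0.42  0.64 -0.23  1.69  0.19  0.83 -1.45]
```

View pics/s6.png

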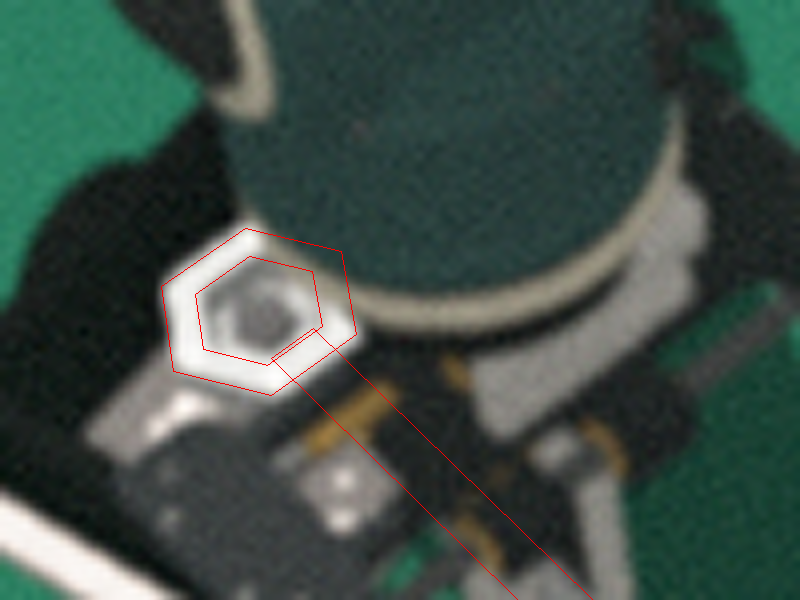

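>>> play_rows(
  jaw=[0,0,0,0],
  dp=[
    [-0.025,-0.01,0],
    [0,0,0.03],
    [0,0,0.03],
    [0,0,0],
  ],
  angular=[
    [0,0,0],
    [0,0,0],
    [0,0,0],
    [0,0,0],
  ],
)

```text
t: 9.95
eef_pos: [0.6102, -0.1841, 0.0442]
ee_rot: [[0.019, -1.0, -0.0], [-1.0, -0.019, -0.0], [0.0, 0.0, -1.0]]
wrist_force: [-0.2, -0.6, 3.0]
grip_width: 0.145
```

```bash
python3 - <<'E'
from h import *
look("scene","s7",(185,205,285,280),8)
E
```

```text
t 10.00 pos [ 0.6103 -0.1841  0.0443] h 0.0189 tilt [0.     0.0001] F [ 0.3 -1.8  3. ] M [-0.46  0.52  0.21] g 0.142 ringpred [ 0.4903 -0.1864  0.0443] q [ 0.41  0.64 -0.23  1.69  0.19  0.83 -1.45]
```

View pics/s7.png

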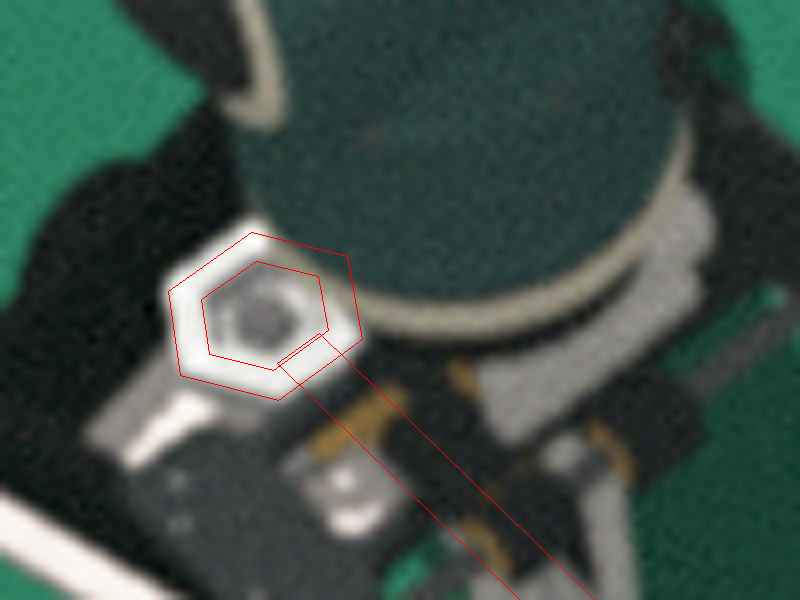

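>>> play_rows(
  jaw=[0,0,0,0],
  dp=[
    [0.018,0,0],
    [0,0,0.03],
    [0,0,0.03],
    [0,0,0],
  ],
  angular=[
    [0,0,0],
    [0,0,0],
    [0,0,0],
    [0,0,0],
  ],
)

```text
t: 10.4
eef_pos: [0.6103, -0.185, 0.0412]
ee_rot: [[0.019, -1.0, -0.0], [-1.0, -0.019, 0.0], [-0.0, 0.0, -1.0]]
wrist_force: [-0.1, -2.0, 2.7]
grip_width: 0.14
```

```bash
python3 - <<'E'
from h import *
look("scene","s8",(185,205,285,280),8)
E
```

```text
t 10.45 pos [ 0.6103 -0.1849  0.0413] h 0.0190 tilt [-0.0001  0.0001] F [ 0.2 -2.1  2.4] M [-0.38  0.52  0.16] g 0.140 ringpred [ 0.4903 -0.1872  0.0413] q [ 0.41  0.65 -0.23  1.69  0.19  0.82 -1.45]
```

View pics/s8.png

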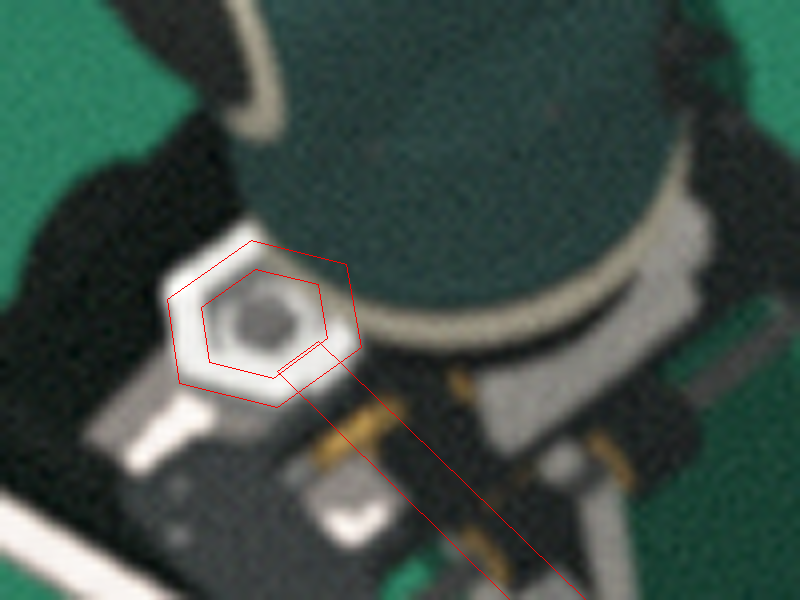

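```bash
cat > nutfit.py <<'E'
from h import *
def regions(p,cx,cy,a,box,r2=.0150,ss=6,nb=8):
    x0,y0,x1,y1=box;C=-np.asarray(p["R"]).T@p["t"]
    m=np.zeros(((y1-y0)*ss,(x1-x0)*ss),np.uint8)
    c0=(proj(p,[[cx,cy,.045]])[0]-[x0,y0]+.5)*ss-.5
    yy,xx=np.mgrid[:m.shape[0],:m.shape[1]]
    m[:]=1+((np.arctan2(yy-c0[1],xx-c0[0])+np.pi)/(2*np.pi)*nb).astype(int)%nb
    f=lambda P:np.round(((proj(p,np.array(P))-[x0,y0]+.5)*ss-.5)*16).astype(np.int32)
    V=lambda r,z:[(cx+r*np.cos(a+np.pi/6+k*np.pi/3),cy+r*np.sin(a+np.pi/6+k*np.pi/3),z) for k in range(6)]
    b,t,u=V(.01732,.036),V(.01732,.054),V(r2,.058)
    i=nb+1
    def face(P):
        nonlocal i
        P=np.array(P);n=np.cross(P[1]-P[0],P[2]-P[1])
        if n@(C-P[0])>0: cv2.fillPoly(m,[f(P)],i,shift=4)
        i+=1
    for k in range(6): face([b[k],b[(k+1)%6],t[(k+1)%6],t[k]])
    for k in range(6): face([t[k],t[(k+1)%6],u[(k+1)%6],u[k]])
    face(u)
    q=np.linspace(0,2*np.pi,40)[:-1]
    s0=np.c_[cx+.0095*np.cos(q),cy+.0095*np.sin(q),q*0+.058];s1=s0+[0,0,.004]
    hull=cv2.convexHull(np.vstack([f(s0),f(s1)]));cv2.fillPoly(m,[hull],i,shift=4);i+=1
    cv2.fillPoly(m,[f(s1)],i,shift=4);i+=1
    H,W=y1-y0,x1-x0
    B=np.stack([(m==k).reshape(H,ss,W,ss).mean((1,3)) for k in range(1,i)],-1)
    return B
def cost(p,cx,cy,a,box,msk,lam=.02,**k):
    B=regions(p,cx,cy,a,box,**k);g=p["image"].astype(float).mean(2)[box[1]:box[3],box[0]:box[2]]
    A=B[msk];A=A[:,A.sum(0)>.3];y=g[msk];y0=y.mean()
    w=np.linalg.solve(A.T@A+lam*np.eye(A.shape[1]),A.T@(y-y0))
    return ((A@w-(y-y0))**2).sum()
E
python3 - <<'E'
from nutfit import *
T=pickle.load(open("top0.pkl","rb"));Sc=pickle.load(open("scene0.pkl","rb"))
cs=[]
for n,p,c in(("T",T,(.4897,-.1862)),("S",Sc,(.4908,-.1862))):
    ctr=proj(p,[[c[0],c[1],.05]])[0];box=[int(ctr[0])-13,int(ctr[1])-13,int(ctr[0])+14,int(ctr[1])+14]
    yy,xx=np.mgrid[box[1]:box[3],box[0]:box[2]]
    # mask: pixels in dilated prism hull
    q=np.linspace(0,6.28,40);P=np.vstack([np.c_[c[0]+.019*np.cos(q),c[1]+.019*np.sin(q),q*0+z] for z in(.036,.058)])
    hull=cv2.convexHull(proj(p,P).astype(np.float32))
    msk=np.array([[cv2.pointPolygonTest(hull,(float(x),float(y)),False)>=0 for x in range(box[0],box[2])] for y in range(box[1],box[3])])
    print(n,msk.sum())
    res=[]
    for a in np.radians(np.arange(-30,30,3)):
        best=min((cost(p,c[0]+dx,c[1]+dy,a,box,msk),dx,dy) for dx in np.arange(-.0015,.0016,.0005) for dy in np.arange(-.0015,.0016,.0005))
        res.append(best[0]);print(round(np.degrees(a)),int(best[0]),np.round(1000*np.array(best[1:]),1))
    cs.append(res)
E
```

```text
T 199
-30 40445 [-1.  1.]
-27 41623 [-1.  1.]
-24 40308 [-1.  1.]
-21 39139 [-1.  1.]
-18 38204 [-1.  1.]
-15 35802 [-1.  1.]
-12 33482 [-1.  1.]
-9 31480 [-1.  1.]
-6 30010 [-1.  1.]
-3 29386 [-1.  1.]
0 27917 [0. 1.]
3 28074 [-0.5  1. ]
6 28756 [0. 1.]
9 30551 [-0.5  1. ]
12 31012 [-0.5  0.5]
15 32151 [-0.5  0.5]
18 33698 [-1.  1.]
21 36218 [-1.  1.]
24 37336 [-1.  1.]
27 38337 [-1.  1.]
S 297
-30 121333 [ 0.  -0.5]
-27 120617 [ 0.5 -1. ]
-24 123381 [ 0.  -0.5]
-21 119234 [ 0. -1.]
-18 115839 [ 0.5 -1. ]
-15 109552 [ 0.5 -1. ]
-12 104605 [ 0.5 -1. ]
-9 97741 [ 0.5 -1. ]
-6 90986 [ 0.5 -1. ]
-3 80093 [ 0.  -0.5]
0 74467 [ 0.  -0.5]
3 69418 [ 0.  -0.5]
6 73758 [ 0.5 -1. ]
9 73482 [ 0.  -0.5]
12 77329 [ 0. -1.]
15 80845 [ 0.5 -1. ]
18 89883 [ 0.5 -1. ]
21 98406 [ 0. -1.]
24 106587 [ 0. -1.]
27 113946 [ 0. -1.]
```

>>> play_rows(
  jaw=[0,0,0,0,0],
  dp=[
    [0,0,-0.1],
    [0,0,-0.2],
    [-0.13,-0.01,-0.1],
    [0,0,0],
    [0,0,0],
  ],
  angular=[
    [0,0,0],
    [0,0,0],
    [0,0,-0.42],
    [0,0,0],
    [0,0,0],
  ],
)

```text
t: 10.95
eef_pos: [0.6107, -0.1784, 0.0617]
ee_rot: [[0.068, -0.998, 0.0], [-0.998, -0.068, 0.0], [-0.0, -0.0, -1.0]]
wrist_force: [0.7, -0.1, -2.6]
grip_width: 0.142
```

```bash
python3 - <<'E'
from h import *
look("scene","s9",(185,205,285,280),8)
E
```

```text
t 11.00 pos [ 0.6105 -0.1786  0.0614] h 0.0680 tilt [-0.0001  0.0002] F [ 0.5 -0.3 -3.4] M [ 0.07 -0.18 -0.06] g 0.145 ringpred [ 0.4908 -0.1867  0.0614] q [ 0.42  0.62 -0.25  1.69  0.19  0.86 -1.41]
```

View pics/s9.png

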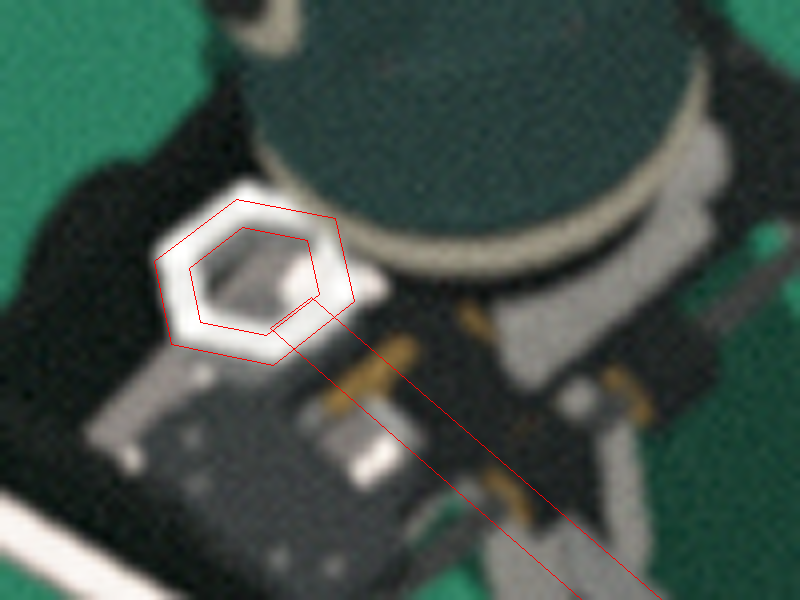

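```bash
python3 - <<'E'
from h import *
q=pickle.load(open("s9.pkl","rb"))
im=cv2.resize(q["image"][222:255,200:236][:,:,::-1],None,fx=20,fy=20,interpolation=cv2.INTER_NEAREST)
cv2.imwrite("pics/s9z.png",im)
# 3D fit
p0=np.array([.6105,-.1786,.0614+.0107]); h=.068
from scipy.spatial.transform import Rotation as Ro
def pts(v,X):
    # v: dx,dy,dz, pitch, roll applied at grip
    R=Rz(h)@Ro.from_euler("yx",[v[3],v[4]]).as_matrix()
    return (np.array(X)/1000-[.12,0,0])@R.T+p0+v[:3]
box=(200,222,236,255)
g=q["image"].astype(float).mean(2)[box[1]:box[3],box[0]:box[2]]
m=np.clip((g-140)/(235-140),0,1)
print(g.astype(int)[:12,4:32])
def polys(v):
    hx=lambda r,z:[(r*np.cos(np.pi/2+k*np.pi/3),r*np.sin(np.pi/2+k*np.pi/3),z) for k in range(6)]
    return [(proj(q,pts(v,hx(28.3,8))),1),(proj(q,pts(v,hx(18.475,8))),0)]
# valid mask: left part not arm-occluded, and exclude inside hole
val=np.ones_like(m,bool)
yy,xx=np.mgrid[box[1]:box[3],box[0]:box[2]]
val&=~((xx>221)&(yy<240)) ; val&=(xx<223); val&=~((xx>217)&(yy<248)&(yy>232))
f=lambda v:((cov(polys(v),box)-m)[val]**2).sum()+ (v[0]/.002)**2*.3+(v[1]/.002)**2*.3+(v[2]/.002)**2*.3
for roll in (0,1):
    def ff(w): 
        v=np.array([w[0],w[1],w[2],w[3],w[4] if roll else 0]);return f(v)
    x0=np.zeros(5);r=minimize(ff,x0,method="Nelder-Mead",options=dict(initial_simplex=np.array([x0]+[x0+d for d in np.diag([.001,.001,.001,.05,.05])]),maxiter=1000,xatol=1e-5,fatol=1e-3))
    print(roll,np.round(r.x,4),r.fun,f(np.zeros(5)))
E
```

```text
[[ 73  55  34  28  25  26  20  23  21  17  19  19  47  67  61  56  54  54
   57  50  55  56  54  53  57  52  58  56]
 [ 57  35  29  30  22  26  17  21  17   7  23  21  40  74  83  68  59  54
   54  52  57  51  58  55  54  51  54  51]
 [ 35  27  23  29  29  21  25  21  23  18  22  17  37  74  91  92  66  56
   54  54  56  54  50  55  56  55  50  57]
 [ 26  30  25  20  17  18  15  19  20  20  16  16  16  53  93 106  82  65
   56  52  52  54  54  59  57  56  58  55]
 [ 30  26  25  25  26  21  22  19  18  22  16  29  27  38  79 109 110  82
   68  55  53  60  58  58  49  54  53  54]
 [ 20  23  29  17  27  21  21  16  20  36  66  99  93  73  72 106 119 110
   89  67  61  54  53  53  52  58  55  55]
 [ 21  24  24  20  13  18  23  29  42  86 152 197 190 149 129 130 141 139
  110  94  66  54  48  55  58  52  56  59]
 [ 25  13  20  13  20  17  26  62 113 163 220 249 243 223 196 190 184 165
  144 119  93  62  59  52  60  58  54  56]
 [ 18  24  21  19  21  30  72 131 189 221 243 252 248 241 235 237 227 198
  164 136 126 101  78  66  52  51  58  50]
 [ 19  23  19  20  45  80 138 197 230 239 240 243 241 233 234 237 234 226
  193 168 144 131 107  90  71  71  60  54]
 [ 11  23  21  60 110 158 203 231 240 235 221 203 192 191 201 205 215 214
  204 184 164 151 134 124 108  92  81  66]
 [ 26  35  75 133 188 215 231 235 229 210 174 146 131 135 146 153 160 172
  181 176 172 172 153 133 137 127 115  99]]
0 [ 0.0003  0.0021  0.0004  0.0186 -0.1068] 3.696377943633471 40.64939225290474
1 [ 0.0001  0.0023 -0.0013  0.0302 -0.0015] 3.2514382319112443 40.64939225290474
```

View pics/s9z.png

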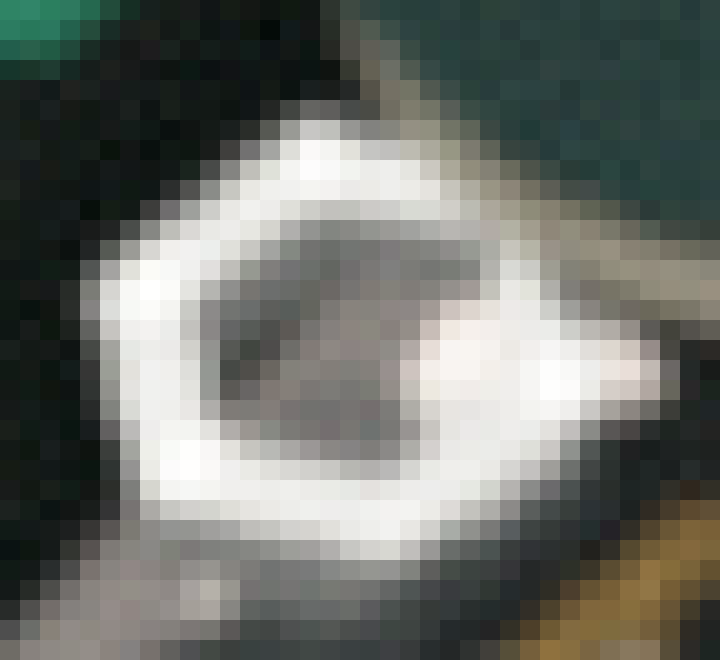

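```bash
cat > ringfit.py <<'E'
from h import *
from scipy.spatial.transform import Rotation as Ro
def ringfit(q,tcp,h,box,val,prior=.0015,gz=.0107,lo=140,hi=235,ret=False):
    """fit ring pose in image; returns v=(dx,dy,dz,pitch,yaw) at grip & ring centre"""
    p0=np.array(tcp)+[0,0,gz]
    def pts(v,X):
        R=Rz(h+v[4])@Ro.from_euler("y",v[3]).as_matrix()
        return (np.array(X)/1000-[.12,0,0])@R.T+p0+v[:3]
    hx=lambda r,z:[(r*np.cos(np.pi/2+k*np.pi/3),r*np.sin(np.pi/2+k*np.pi/3),z) for k in range(6)]
    polys=lambda v:[(proj(q,pts(v,hx(28.3,8))),1),(proj(q,pts(v,hx(18.475,8))),0)]
    g=q["image"].astype(float).mean(2)[box[1]:box[3],box[0]:box[2]]
    m=np.clip((g-lo)/(hi-lo),0,1)
    f=lambda v:((cov(polys(v),box)-m)[val]**2).sum()+.3*((v[:3]/prior)**2).sum()
    x0=np.zeros(5);r=minimize(f,x0,method="Nelder-Mead",options=dict(initial_simplex=np.array([x0]+[x0+d for d in np.diag([.001,.001,.001,.05,.03])]),maxiter=1500,xatol=1e-5,fatol=1e-3))
    return np.round(r.x,4),round(r.fun,2),np.round(pts(r.x,[[0,0,0]])[0],4),np.round(pts(r.x,[[0,0,-8]])[0],4)
E
python3 - <<'E'
from ringfit import *
def V(box,fn): 
    yy,xx=np.mgrid[box[1]:box[3],box[0]:box[2]];return fn(xx,yy)
q=pickle.load(open("s9.pkl","rb"));box=(200,222,236,255)
print(ringfit(q,(.6105,-.1786,.0614),.068,box,V(box,lambda x,y:~((x>221)&(y<240))&(x<223)&~((x>217)&(y<248)&(y>232)))))
q=pickle.load(open("s4.pkl","rb"))
im=cv2.resize(q["image"][222:255,198:234][:,:,::-1],None,fx=20,fy=20,interpolation=cv2.INTER_NEAREST);cv2.imwrite("pics/s4z.png",im)
box=(198,222,236,255)
print(ringfit(q,(.6099,-.1862,.0655),0,box,V(box,lambda x,y:~((x>214)&(y<238))&(x<223)&~((x>217)&(y<248)&(y>232)))))
q=pickle.load(open("s6.pkl","rb"));box=(198,225,236,258)
print(ringfit(q,(.61,-.1855,.0475),.0178,box,V(box,lambda x,y:~((x>216)&(y<240))&(x<223)&~((x>212)&(y<249)&(y>237)))))
E
```

```text
(array([ 0.0004,  0.0003,  0.0003,  0.0181, -0.0162]), np.float64(3.27), array([ 0.4911, -0.1845,  0.0746]), array([ 0.4909, -0.1845,  0.0666]))
(array([ 0.0003,  0.0006,  0.0003, -0.0288, -0.011 ]), np.float64(3.51), array([ 0.4903, -0.1843,  0.073 ]), array([ 0.4905, -0.1843,  0.065 ]))
(array([ 0.0002,  0.0002, -0.0001,  0.0004, -0.0124]), np.float64(15.43), array([ 0.4902, -0.186 ,  0.0582]), array([ 0.4902, -0.186 ,  0.0502]))
```

View pics/s4z.png

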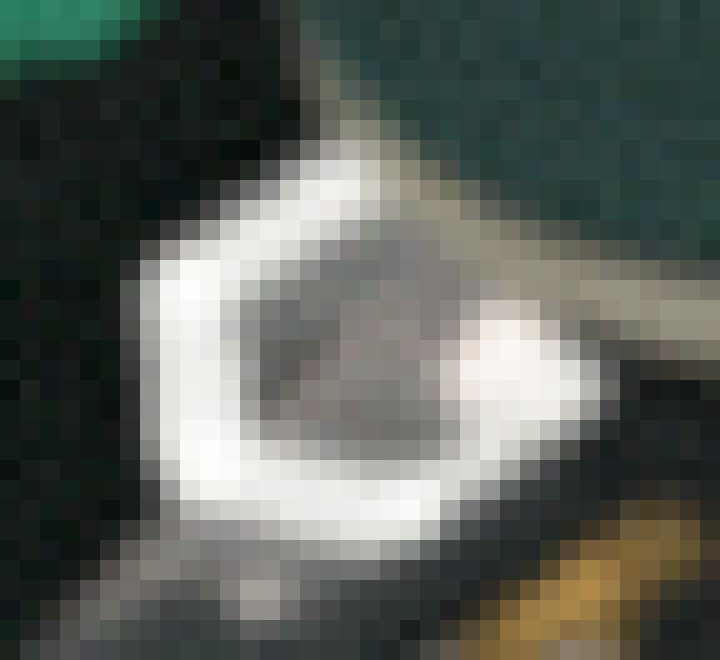

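>>> play_rows(
  jaw=[0,0,0,0,0],
  dp=[
    [0.03,0.01,0],
    [0,0,0.1],
    [0,0,0.06],
    [0,0,0.04],
    [0,0,0],
  ],
  angular=[
    [0.15,0,-0.05],
    [0,0,0],
    [0,0,0],
    [0,0,0],
    [0,0,0],
  ],
)

```text
t: 11.5
eef_pos: [0.6103, -0.1799, 0.0509]
ee_rot: [[0.075, -0.997, 0.017], [-0.997, -0.075, 0.002], [-0.0, -0.017, -1.0]]
wrist_force: [-0.1, -1.0, -3.3]
grip_width: 0.145
```

```bash
python3 - <<'E'
from h import *
look("scene","s10",(185,205,285,280),8)
E
```

```text
t 11.55 pos [ 0.6104 -0.1799  0.0512] h 0.0754 tilt [-0.0002 -0.0175] F [-0.4 -0.8 -3.6] M [ 0.05 -0.15  0.  ] g 0.145 ringpred [ 0.4907 -0.1889  0.0491] q [ 0.42  0.63 -0.25  1.71  0.19  0.81 -1.41]
```

View pics/s10.png

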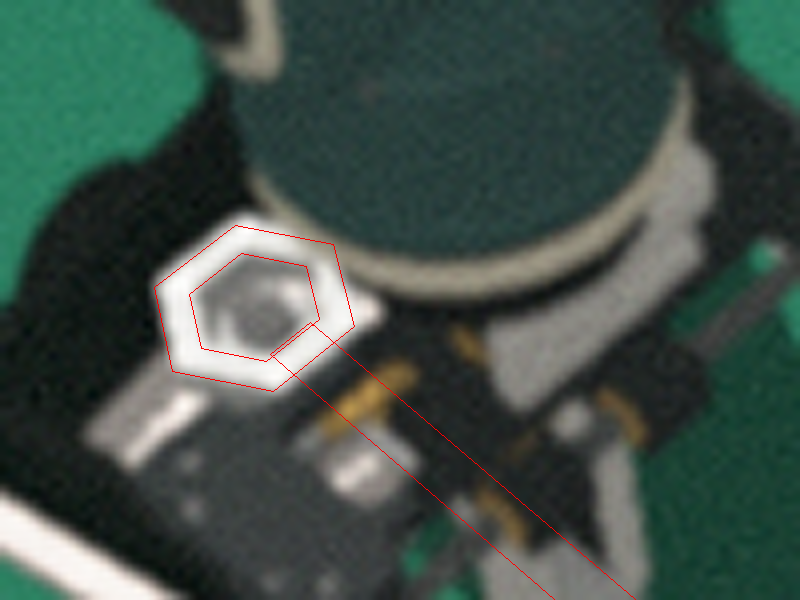

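>>> play_rows(
  jaw=[0,0,0,0,0],
  dp=[
    [0,0,0.04],
    [0,0,0.04],
    [0,0,0.04],
    [0,0,0.02],
    [0,0,0],
  ],
  angular=[
    [0,0,0],
    [0,0,0],
    [0,0,0],
    [0,0,0],
    [0,0,0],
  ],
)

```text
t: 12.05
eef_pos: [0.6105, -0.1799, 0.0444]
ee_rot: [[0.075, -0.997, 0.018], [-0.997, -0.075, 0.001], [-0.0, -0.018, -1.0]]
wrist_force: [-2.4, -0.1, 2.0]
grip_width: 0.143
```

```bash
python3 - <<'E'
from h import *
look("scene","s11",(185,205,285,280),8)
E
```

```text
t 12.10 pos [ 0.6105 -0.18    0.0445] h 0.0754 tilt [ 0.     -0.0178] F [-1.   0.4  1.6] M [0.03 0.78 0.03] g 0.144 ringpred [ 0.4909 -0.189   0.0424] q [ 0.42  0.64 -0.25  1.71  0.2   0.8  -1.41]
```

View pics/s11.png

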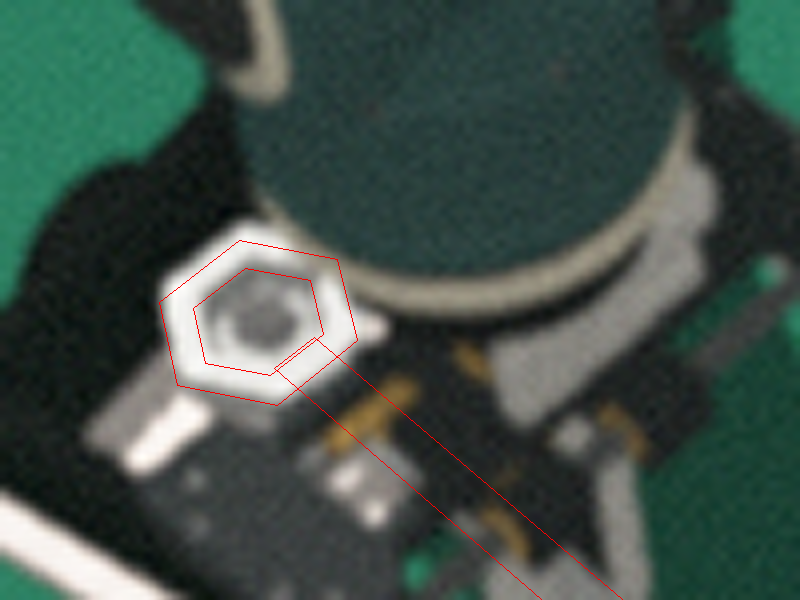

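>>> play_rows(
  jaw=[0,0,0,0,0],
  dp=[
    [0,0,-0.08],
    [0,0.02,0],
    [0,0,0.04],
    [0,0,0.04],
    [0,0,0],
  ],
  angular=[
    [0,0,0],
    [0.1,0,0],
    [0,0,0],
    [0,0,0],
    [0,0,0],
  ],
)

```text
t: 12.6
eef_pos: [0.6092, -0.18, 0.0438]
ee_rot: [[0.075, -0.997, 0.029], [-0.997, -0.075, 0.002], [-0.0, -0.029, -1.0]]
wrist_force: [-2.0, 0.2, -2.8]
grip_width: 0.145
```

```bash
python3 - <<'E'
from h import *
st()
E
```

```text
t 12.60 pos [ 0.6092 -0.18    0.0438] h 0.0753 tilt [-0.0003 -0.029 ] F [-2.   0.2 -2.8] M [ 0.05  0.39 -0.01] g 0.145 ringpred [ 0.4896 -0.189   0.0404] q [ 0.43  0.63 -0.25  1.72  0.2   0.79 -1.41]
```

>>> play_rows(
  jaw=[0,0,0,0,0],
  dp=[
    [0,0.015,0],
    [0,0,0.04],
    [0,0,0.04],
    [0,0,0],
    [0,0,0],
  ],
  angular=[
    [0,0,0],
    [0,0,0],
    [0,0,0],
    [0,0,0],
    [0,0,0],
  ],
)

```text
t: 13.1
eef_pos: [0.609, -0.18, 0.0403]
ee_rot: [[0.075, -0.997, 0.03], [-0.997, -0.075, 0.002], [-0.0, -0.03, -1.0]]
wrist_force: [0.1, 1.9, -2.3]
grip_width: 0.145
```

```bash
python3 - <<'E'
from h import *
look("scene","s12",(185,205,285,280),8)
E
```

```text
t 13.15 pos [ 0.609  -0.18    0.0404] h 0.0754 tilt [-0.     -0.0299] F [ 0.   0.3 -3.2] M [ 0.09 -0.08 -0.  ] g 0.144 ringpred [ 0.4894 -0.1891  0.0368] q [ 0.43  0.63 -0.25  1.73  0.2   0.78 -1.41]
```

View pics/s12.png

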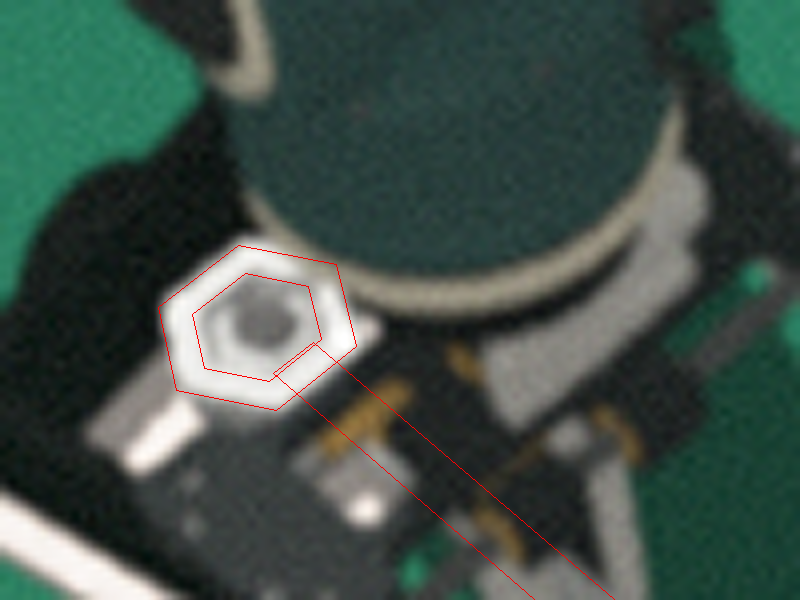

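>>> play_rows(
  jaw=[0,0,0,0,0],
  dp=[
    [0,0,0.04],
    [0,0,0.04],
    [0,0,0.02],
    [0,0,0],
    [0,0,0],
  ],
  angular=[
    [0,0,0],
    [0,0,0],
    [0,0,0],
    [0,0,0],
    [0,0,0],
  ],
)

```text
t: 13.65
eef_pos: [0.6091, -0.18, 0.0353]
ee_rot: [[0.075, -0.997, 0.03], [-0.997, -0.075, 0.002], [-0.0, -0.03, -1.0]]
wrist_force: [-1.1, -0.1, -2.5]
grip_width: 0.145
```

```bash
python3 - <<'E'
from h import *
look("scene","s13",(185,205,285,280),8)
E
```

```text
t 13.70 pos [ 0.6091 -0.1801  0.0354] h 0.0754 tilt [-0.     -0.0297] F [-1.6 -0.  -3.1] M [ 0.05  0.19 -0.02] g 0.141 ringpred [ 0.4895 -0.1891  0.0318] q [ 0.43  0.64 -0.25  1.73  0.2   0.77 -1.41]
```

View pics/s13.png

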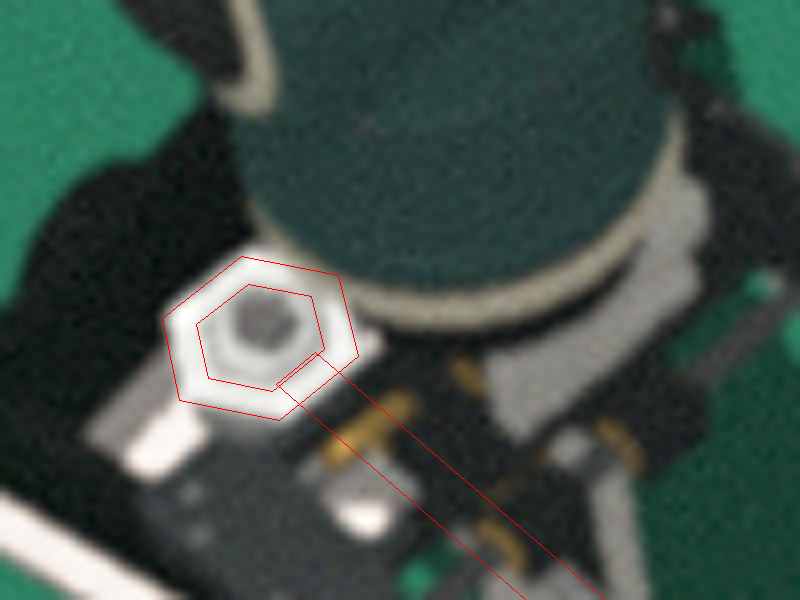

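>>> play_rows(
  jaw=[0,0,0,0,0],
  dp=[
    [0,0.008,0.04],
    [0,0,0.03],
    [0,0,0],
    [0,0,0],
    [0,0,0],
  ],
  angular=[
    [0,0,0],
    [0,0,0],
    [0,0,0],
    [0,0,0],
    [0,0,0],
  ],
)

```text
t: 14.2
eef_pos: [0.6089, -0.1801, 0.0319]
ee_rot: [[0.075, -0.997, 0.03], [-0.997, -0.075, 0.002], [-0.0, -0.03, -1.0]]
wrist_force: [0.6, -0.6, -3.4]
grip_width: 0.143
```

```bash
python3 - <<'E'
from h import *
look("scene","s14",(185,205,285,280),8)
E
```

```text
t 14.25 pos [ 0.6089 -0.1801  0.0319] h 0.0754 tilt [ 0.     -0.0301] F [-0.1  0.2 -2.6] M [ 0.12 -0.05 -0.01] g 0.143 ringpred [ 0.4893 -0.1891  0.0283] q [ 0.43  0.65 -0.25  1.73  0.2   0.76 -1.41]
```

View pics/s14.png

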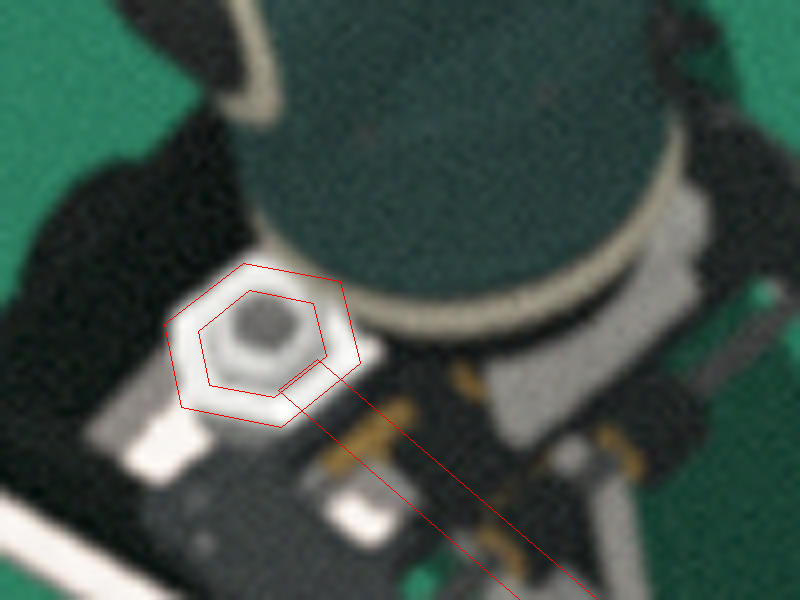

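>>> play_rows(
  jaw=[0,0,0,0,0],
  dp=[
    [0,0,0.03],
    [0,0,0.03],
    [0,0,0],
    [0,0,0],
    [0,0,0],
  ],
  angular=[
    [0,0,0],
    [0,0,0],
    [0,0,0],
    [0,0,0],
    [0,0,0],
  ],
)

```text
t: 14.75
eef_pos: [0.6091, -0.1803, 0.0293]
ee_rot: [[0.075, -0.997, 0.03], [-0.997, -0.075, 0.002], [0.0, -0.03, -1.0]]
wrist_force: [-1.4, -0.5, 5.6]
grip_width: 0.148
```

```bash
python3 - <<'E'
from h import *
st()
E
```

```text
t 14.75 pos [ 0.6091 -0.1803  0.0293] h 0.0753 tilt [ 0.0004 -0.0302] F [-1.4 -0.5  5.6] M [ 0.01  0.84 -0.13] g 0.148 ringpred [ 0.4895 -0.1893  0.0256] q [ 0.42  0.65 -0.24  1.73  0.2   0.76 -1.41]
```

>>> play_rows(
  jaw=[0,0,0,0],
  dp=[
    [0,0,-0.07],
    [0,0,0],
    [0,0,0],
    [0,0,0],
  ],
  angular=[
    [0,0,0],
    [0.25,0,0],
    [0,0,0],
    [0,0,0],
  ],
)

```text
t: 15.15
eef_pos: [0.6091, -0.1801, 0.0328]
ee_rot: [[0.075, -0.995, 0.06], [-0.997, -0.075, 0.004], [0.0, -0.06, -0.998]]
wrist_force: [0.1, -0.9, 2.2]
grip_width: 0.144
```

```bash
python3 - <<'E'
from h import *
look("scene","s15",(185,205,285,280),8)
E
```

```text
t 15.20 pos [ 0.609  -0.1801  0.0327] h 0.0755 tilt [ 0.0001 -0.0596] F [ 0.7 -0.   1.9] M [ 0.11  0.28 -0.09] g 0.145 ringpred [ 0.4896 -0.1891  0.0255] q [ 0.44  0.63 -0.25  1.75  0.2   0.72 -1.4 ]
```

View pics/s15.png

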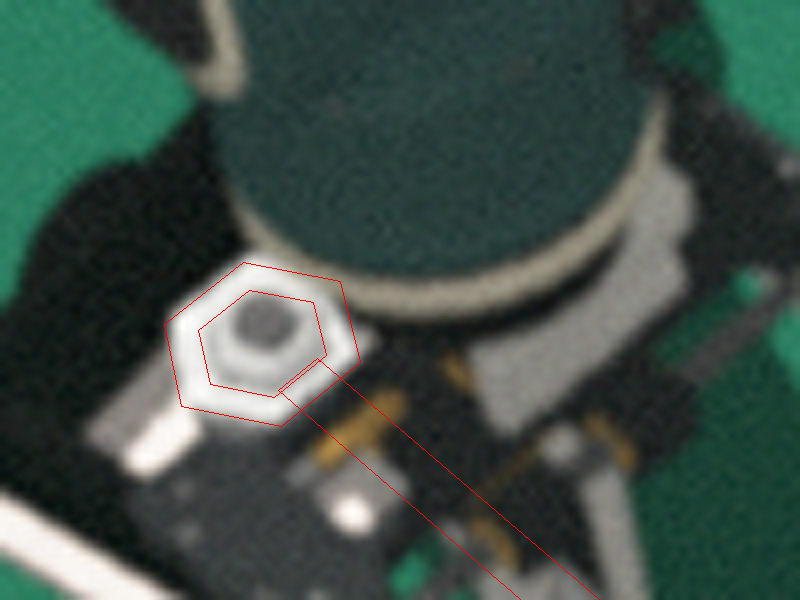

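>>> play_rows(
  jaw=[0,0,0,0,0],
  dp=[
    [0.144,0.006,0],
    [0.144,0.006,0],
    [0.144,0.006,0],
    [0.144,0.006,0],
    [0.144,0.006,0],
  ],
  angular=[
    [0,0.03,0.5],
    [0,0.03,0.5],
    [0,0.03,0.5],
    [0,0.03,0.5],
    [0,0.03,0.5],
  ],
)

```text
t: 15.7
eef_pos: [0.6062, -0.2153, 0.0324]
ee_rot: [[-0.225, -0.973, 0.058], [-0.974, 0.224, -0.013], [-0.001, -0.06, -0.998]]
wrist_force: [1.4, 4.5, 3.4]
grip_width: 0.145
```

```bash
python3 - <<'E'
from h import *
look("scene","s16",(185,205,285,280),8)
E
```

```text
t 15.75 pos [ 0.6059 -0.2165  0.0324] h -0.2316 tilt [-0.0002 -0.0597] F [2.3 2.7 2.4] M [ 1.08 -0.11 -0.  ] g 0.147 ringpred [ 0.4893 -0.189   0.0252] q [ 0.42  0.64 -0.16  1.74  0.14  0.72 -1.62]
```

View pics/s16.png

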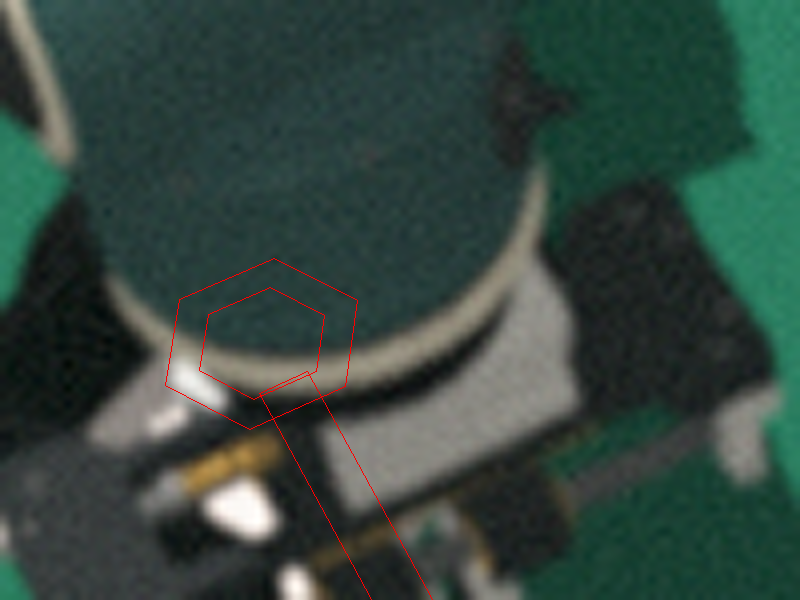

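>>> play_rows(
  jaw=[0,0,0,0,0],
  dp=[
    [0.13,0.006,0],
    [0.13,0.006,0],
    [0.13,0.006,0],
    [0,0,0],
    [0,0,0],
  ],
  angular=[
    [0,0.03,0.45],
    [0,0.03,0.45],
    [0,0.03,0.45],
    [0,0,0],
    [0,0,0],
  ],
)

```text
t: 16.25
eef_pos: [0.6002, -0.2341, 0.0325]
ee_rot: [[-0.376, -0.925, 0.056], [-0.927, 0.375, -0.024], [0.001, -0.061, -0.998]]
wrist_force: [5.0, -1.4, 4.1]
grip_width: 0.142
```

```bash
python3 - <<'E'
from h import *
look("scene","s17",(145,195,285,300),5)
look("top","t17",(320,220,440,310),6)
E
```

```text
t 16.30 pos [ 0.6002 -0.2342  0.0325] h -0.3852 tilt [ 0.0011 -0.061 ] F [ 5.3 -0.6  3.6] M [ 0.16 -0.83 -0.09] g 0.141 ringpred [ 0.4892 -0.1892  0.0252] q [ 0.41  0.63 -0.12  1.74  0.12  0.72 -1.72]
t 16.35 pos [ 0.6001 -0.2342  0.0325] h -0.3855 tilt [ 0.001 -0.061] F [ 5.9 -0.1  2.1] M [ 0.16 -0.81 -0.03] g 0.142 ringpred [ 0.4892 -0.1892  0.0252] q [ 0.41  0.63 -0.12  1.74  0.12  0.72 -1.72]
```

View pics/s17.png

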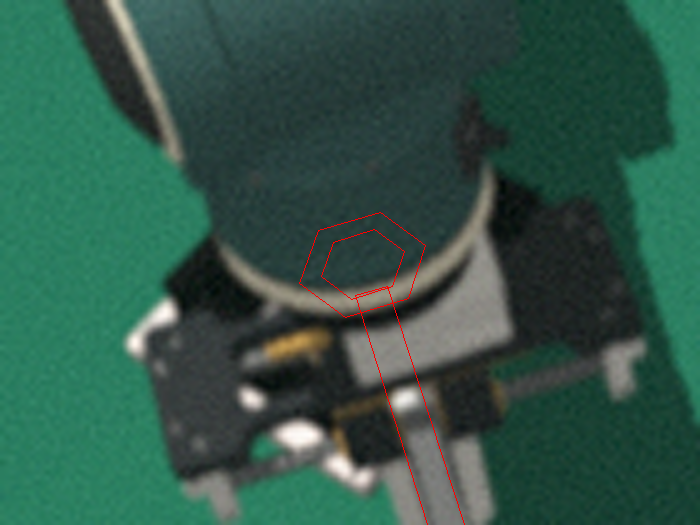

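View pics/t17.png

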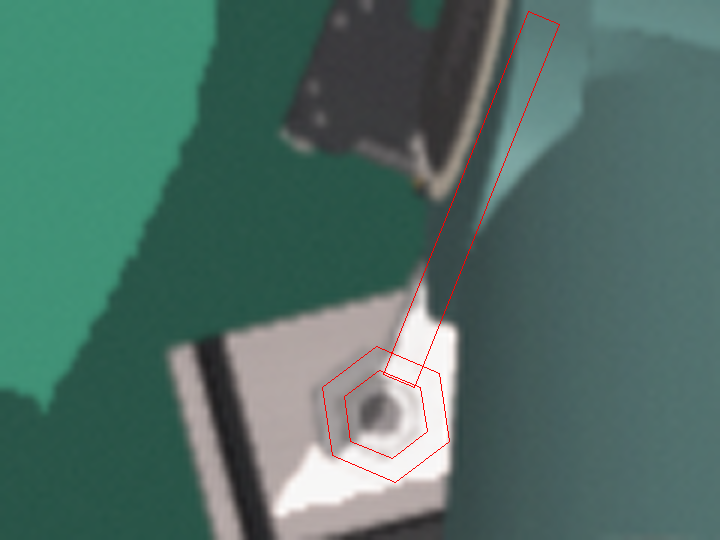

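>>> play_rows(
  jaw=[0,0,0,0,0],
  dp=[
    [-0.14,-0.01,0],
    [0,-0.006,-0.1],
    [0,-0.012,-0.2],
    [0,-0.018,-0.3],
    [0,-0.018,-0.3],
  ],
  angular=[
    [0,-0.03,-0.5],
    [0,0,0],
    [0,0,0],
    [0,0,0],
    [0,0,0],
  ],
)

```text
t: 16.85
eef_pos: [0.6022, -0.2282, 0.0787]
ee_rot: [[-0.322, -0.945, 0.056], [-0.947, 0.322, -0.02], [0.001, -0.059, -0.998]]
wrist_force: [0.4, -0.2, -2.9]
grip_width: 0.141
```

```bash
python3 - <<'E'
from h import *
look("top","t18",(320,220,440,310),6)
p,R,h=st()
rows(p,R,(.4893+.12*np.cos(.79),-.189+.12*np.sin(.79),p[2]),.79,12,arc=(.4893,-.189))
E
```

```text
t 16.90 pos [ 0.6035 -0.2287  0.0815] h -0.3280 tilt [ 0.0014 -0.0628] F [ 2.8 -1.5  0.9] M [-0.06 -0.3  -0.01] g 0.144 ringpred [ 0.4902 -0.1901  0.0739] q [ 0.42  0.57 -0.14  1.71  0.11  0.8  -1.67]
t 16.90 pos [ 0.6035 -0.2287  0.0815] h -0.3280 tilt [ 0.0014 -0.0628] F [ 2.8 -1.5  0.9] M [-0.06 -0.3  -0.01] g 0.144 ringpred [ 0.4902 -0.1901  0.0739] q [ 0.42  0.57 -0.14  1.71  0.11  0.8  -1.67]
max 0.777
dp [[-0.239, 0.029, -0.002], [-0.223, 0.01, -0.002], [-0.223, 0.011, -0.002], [-0.223, 0.01, -0.002], [-0.224, 0.01, -0.002]] 
ang [[-0.038, -0.025, -0.776], [-0.039, -0.025, -0.776], [-0.038, -0.025, -0.776], [-0.038, -0.025, -0.776], [-0.038, -0.025, -0.776]]
dp [[-0.223, 0.011, -0.003], [-0.223, 0.01, -0.003], [-0.224, 0.011, -0.002], [-0.223, 0.01, -0.002], [-0.223, 0.01, -0.002]] 
ang [[-0.039, -0.026, -0.776], [-0.038, -0.025, -0.776], [-0.039, -0.026, -0.776], [-0.038, -0.025, -0.777], [-0.039, -0.026, -0.776]]
dp [[-0.223, 0.011, -0.001], [-0.224, 0.01, -0.001]] 
ang [[-0.038, -0.025, -0.777], [-0.039, -0.026, -0.776]]
end [ 0.5738 -0.1037  0.0815]
```

View pics/t18.png

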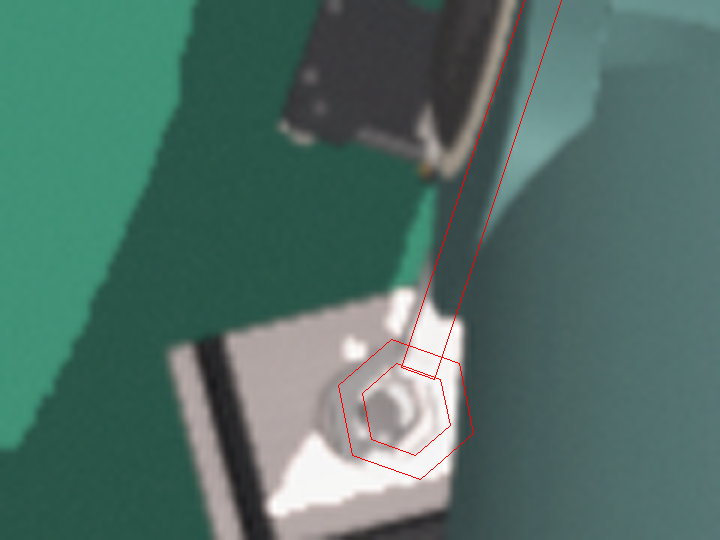

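>>> play_rows(
  jaw=[0,0],
  dp=[
    [0,0,0],
    [0,0,0],
  ],
  angular=[
    [0,0,0],
    [0,0,0],
  ],
)

```text
t: 17.1
eef_pos: [0.6023, -0.228, 0.0772]
ee_rot: [[-0.322, -0.945, 0.056], [-0.947, 0.321, -0.02], [0.001, -0.06, -0.998]]
wrist_force: [0.1, -0.1, -3.3]
grip_width: 0.146
```

```bash
python3 - <<'E'
from h import *
look("scene","s18",(145,195,285,300),5)
E
```

```text
t 17.15 pos [ 0.6022 -0.228   0.0769] h -0.3275 tilt [ 0.0012 -0.0591] F [-0.2 -0.5 -2.3] M [ 0.02 -0.07  0.03] g 0.145 ringpred [ 0.4888 -0.1894  0.0698] q [ 0.42  0.57 -0.14  1.72  0.11  0.8  -1.67]
```

View pics/s18.png

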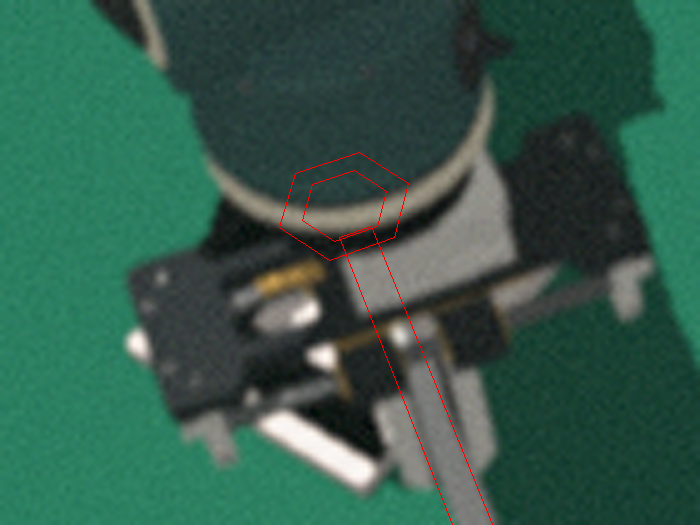

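```bash
python3 - <<'E'
from h import *
q=pickle.load(open("s18.pkl","rb"));p=np.array([.6022,-.228,.0769]);h=-.3275
x0,y0,x1,y1=190,235,270,325;k=7
im=cv2.resize(q["image"][y0:y1,x0:x1][:,:,::-1],None,fx=k,fy=k,interpolation=cv2.INTER_CUBIC)
im=np.clip(im.astype(float)*1.6,0,255).astype(np.uint8)
f=lambda uv:np.round(((uv-[x0,y0]+.5)*k-.5)).astype(np.int32)
r=p-.12*np.array([np.cos(h),np.sin(h),0])
for pts,v in wrench_polys(q,r[0],r[1],h,p[2]+.0187,28.3)[:1]: cv2.polylines(im,[f(pts)],True,(0,0,255),1)
cv2.imwrite("pics/s18b.png",im)
E
```

```text
(no output)
```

View pics/s18b.png

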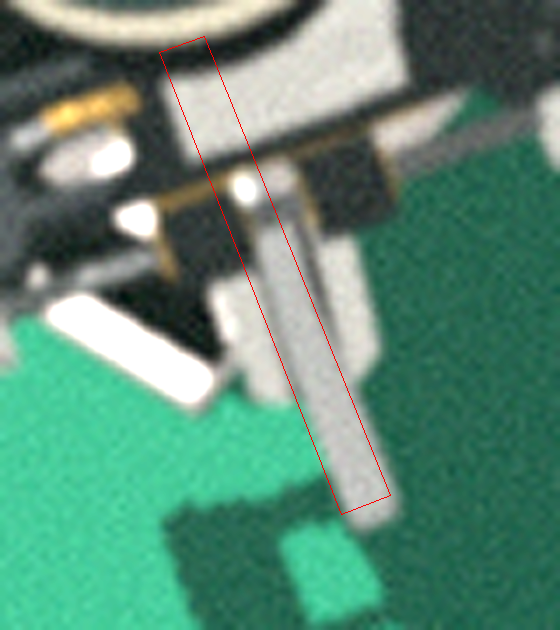

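```bash
python3 - <<'E'
from ringfit import *
q=pickle.load(open("s18.pkl","rb"));p=np.array([.6022,-.228,.0769+.0107]);h=-.3275
for dy in (-.08,-.04,0,.04,.08):
  for pi in (-.04,0,.04):
    R=Rz(h+dy)@Ro.from_euler("y",pi).as_matrix()
    u=proj(q,(np.array([[-.02,0,.008],[.062,0,.008],[.062,-.007,.008],[.062,.007,.008]]))@R.T+p)
    d=u[1]-u[0];print(dy,pi,round(d[0]/d[1],3),np.round((u-[190,235]+.5)*7).tolist())
g=q["image"].astype(float).mean(2)
for r in range(268,312,4): print(r,g[r,222:250].astype(int))
E
```

```text
-0.08 -0.04 0.293 [[277.0, 267.0], [347.0, 506.0], [322.0, 514.0], [372.0, 499.0]]
-0.08 0 0.292 [[277.0, 266.0], [349.0, 512.0], [324.0, 519.0], [374.0, 504.0]]
-0.08 0.04 0.292 [[277.0, 266.0], [350.0, 517.0], [325.0, 524.0], [375.0, 509.0]]
-0.04 -0.04 0.346 [[274.0, 268.0], [356.0, 503.0], [331.0, 512.0], [381.0, 495.0]]
-0.04 0 0.345 [[274.0, 267.0], [358.0, 509.0], [333.0, 517.0], [382.0, 500.0]]
-0.04 0.04 0.343 [[274.0, 267.0], [359.0, 514.0], [334.0, 522.0], [384.0, 505.0]]
0 -0.04 0.402 [[272.0, 269.0], [365.0, 500.0], [340.0, 510.0], [389.0, 491.0]]
0 0 0.399 [[272.0, 268.0], [366.0, 505.0], [342.0, 515.0], [391.0, 496.0]]
0 0.04 0.396 [[272.0, 268.0], [368.0, 510.0], [343.0, 520.0], [392.0, 501.0]]
0.04 -0.04 0.46 [[269.0, 270.0], [373.0, 497.0], [349.0, 507.0], [397.0, 486.0]]
0.04 0 0.455 [[269.0, 269.0], [375.0, 502.0], [351.0, 512.0], [399.0, 492.0]]
0.04 0.04 0.451 [[269.0, 269.0], [376.0, 507.0], [352.0, 517.0], [400.0, 497.0]]
0.08 -0.04 0.52 [[266.0, 271.0], [382.0, 493.0], [358.0, 504.0], [405.0, 482.0]]
0.08 0 0.513 [[266.0, 270.0], [383.0, 498.0], [360.0, 509.0
[... 708 characters left out ...]
 78 110 132 135 136 135 115  96 109 120 123 118 127 122 118 116
 118 107  76  52  45  47  45  45  48  48]
292 [ 85  81  74  76  91 107 114 117 123 109  89  99 117 122 117 123 122 122
 105  80  56  48  43  47  50  44  47  46]
296 [ 89  97  91  85  90  87  87  87  88  89  91  84 101 112 119 123 123 128
 121 123 101  72  45  47  45  43  42  44]
300 [ 89  89  90  87  93  94  92  89  90  88  90  91  91  96 105 123 123 124
 122 119 120 115  92  66  46  41  43  46]
304 [ 88  89  88  85  90  90  87  87  72  66  62  58  46  47  45  70 101 122
 121 130 119 123 125 104  76  46  43  49]
308 [ 46  52  48  43  45  42  44  49  50  48  47  44  51  46  42  48  60  84
 108 118 119 107 113 100  73  61  44  46]
```

>>> play_rows(
  jaw=[0,0,0,0,0],
  dp=[
    [-0.223,0.01,0],
    [-0.223,0.01,0],
    [-0.223,0.01,0],
    [-0.223,0.01,0],
    [-0.223,0.01,0],
  ],
  angular=[
    [0,-0.047,-0.776],
    [0,-0.047,-0.776],
    [0,-0.047,-0.776],
    [0,-0.047,-0.776],
    [0,-0.047,-0.776],
  ],
)

```text
t: 17.65
eef_pos: [0.6075, -0.1724, 0.0764]
ee_rot: [[0.142, -0.988, 0.058], [-0.99, -0.142, 0.008], [0.0, -0.058, -0.998]]
wrist_force: [0.6, 0.5, -2.9]
grip_width: 0.144
```

>>> play_rows(
  jaw=[0,0,0,0,0],
  dp=[
    [-0.223,0.01,0],
    [-0.223,0.01,0],
    [-0.223,0.01,0],
    [-0.223,0.01,0],
    [-0.223,0.01,0],
  ],
  angular=[
    [0,-0.047,-0.776],
    [0,-0.047,-0.776],
    [0,-0.047,-0.776],
    [0,-0.047,-0.776],
    [0,-0.047,-0.776],
  ],
)

```text
t: 18.15
eef_pos: [0.5873, -0.1208, 0.0763]
ee_rot: [[0.572, -0.819, 0.048], [-0.82, -0.571, 0.034], [-0.001, -0.059, -0.998]]
wrist_force: [-0.8, -0.6, -3.2]
grip_width: 0.139
```

>>> play_rows(
  jaw=[0,0,0,0,0],
  dp=[
    [-0.223,0.01,0],
    [-0.223,0.01,0],
    [0,0,0],
    [0,0,0],
    [0,0,0],
  ],
  angular=[
    [0,-0.047,-0.776],
    [0,-0.047,-0.776],
    [0,0,0],
    [0,0,0],
    [0,0,0],
  ],
)

```text
t: 18.65
eef_pos: [0.5738, -0.1048, 0.0767]
ee_rot: [[0.71, -0.703, 0.042], [-0.704, -0.709, 0.042], [-0.0, -0.059, -0.998]]
wrist_force: [-0.7, -1.0, -3.2]
grip_width: 0.142
```

```bash
python3 - <<'E'
from h import *
look("scene","s19",(165,195,285,285),6,draw=False)
st()
look("top","t19",(320,220,440,310),6,draw=False)
E
```

```text
t 18.70 pos [ 0.5738 -0.1047  0.0768] h 0.7899 tilt [-0.     -0.0592] F [-0.6  0.3 -3.1] M [ 0.07 -0.1  -0.05] g 0.144 ringpred [ 0.4895 -0.1898  0.0697] q [ 0.52  0.54 -0.46  1.84  0.26  0.79 -0.85]
t 18.70 pos [ 0.5738 -0.1047  0.0768] h 0.7899 tilt [-0.     -0.0592] F [-0.6  0.3 -3.1] M [ 0.07 -0.1  -0.05] g 0.144 ringpred [ 0.4895 -0.1898  0.0697] q [ 0.52  0.54 -0.46  1.84  0.26  0.79 -0.85]
t 18.75 pos [ 0.5738 -0.1046  0.0768] h 0.7903 tilt [ 0.     -0.0592] F [ 0.6 -0.4 -2.8] M [ 0.   -0.04  0.02] g 0.142 ringpred [ 0.4895 -0.1897  0.0697] q [ 0.52  0.54 -0.46  1.84  0.26  0.79 -0.85]
```

View pics/s19.png

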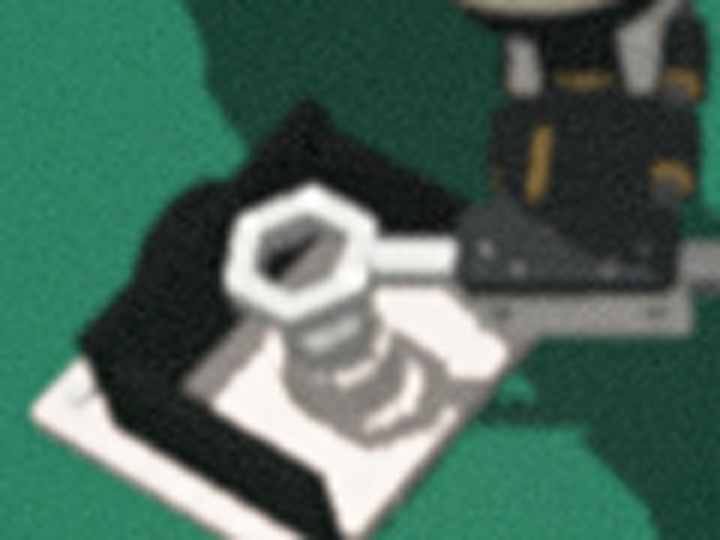

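View pics/t19.png

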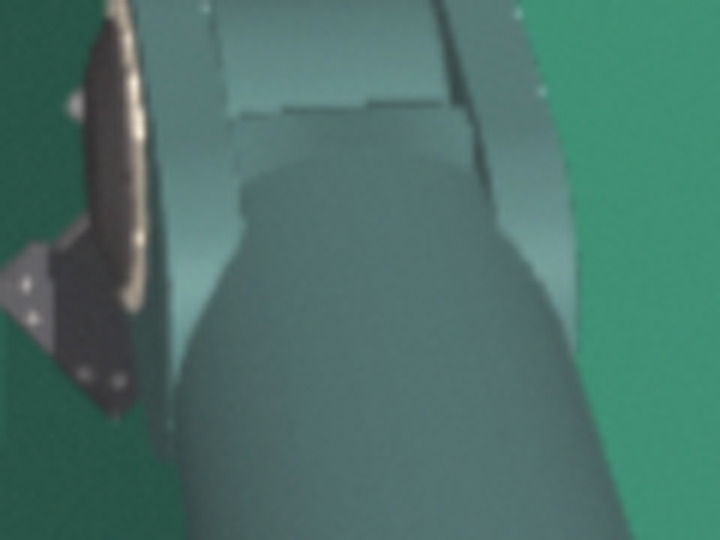

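```bash
cat > rf.py <<'E'
from ringfit import *
def go(fn,tcp,h,valf,half=17,lo=150,hi=235,prior=.0015):
    q=pickle.load(open(fn+".pkl","rb"));tcp=np.array(tcp)
    r=tcp-.12*np.array([np.cos(h),np.sin(h),0])+[0,0,.0107]
    c=proj(q,[r])[0].astype(int);box=(c[0]-half,c[1]-half,c[0]+half,c[1]+half)
    yy,xx=np.mgrid[box[1]:box[3],box[0]:box[2]]
    val=valf(xx,yy,c)
    out=ringfit(q,tcp,h,box,val,lo=lo,hi=hi,prior=prior);print(c,out);return out
E
python3 - <<'E'
from rf import *
# exclude handle side (right) and below-ring area
for lo in (150,180):
  go("s19",(.5738,-.1047,.0768),.79,lambda x,y,c:(x<c[0]+11)&(y<c[1]+13-0*(x)),lo=lo)
q=pickle.load(open("s19.pkl","rb"));g=q["image"].astype(float).mean(2);print(g[222:256:1,200:236].astype(int)[:, ::2])
E
```

```text
[214 238] (array([ 0.0012,  0.0012, -0.0001, -0.0375, -0.0115]), np.float64(7.07), array([ 0.4896, -0.1877,  0.0829]), array([ 0.4898, -0.1875,  0.0749]))
[214 238] (array([ 0.0008,  0.0014, -0.0006, -0.0367, -0.0122]), np.float64(8.21), array([ 0.4892, -0.1875,  0.0825]), array([ 0.4894, -0.1873,  0.0745]))
[[ 95  87  71  41  20  21  14  22  19  27  27  23  30  24  23  38  43  47]
 [ 89  87  58  26  26  25  19  25  22  15  21  24  28  26  28  24  31  38]
 [ 71  70  44  29  26  23  22  21  32  27  15  18  18  19  25  29  27  27]
 [ 41  38  29  34  22  21  22  40  94  67  24  22  22  25  24  21  19  21]
 [ 26  28  26  25  20  18  44 106 196 159  61  18  19  23  21  24  19  28]
 [ 32  35  27  20  18  60 115 188 251 228 139  61  24  22  25  28  25  28]
 [ 26  24  36  24  60 136 197 238 254 245 207 136  55  23  21  24  23  19]
 [ 34  26  31  77 146 210 235 238 242 243 238 209 132  50  21  29  23  27]
 [ 33  27  62 163 212 237 235 208 195 227 239 237 203 115  26  26  23  24]
 [ 30  24 116 238 241 235 202 157 132 172 224 238 241 184  48  23  25  26]
 [ 23  21 159 251 235 199 159 127 117 13
[... 1060 characters left out ...]
118 134 226 244 244 243]
 [ 31  26  54 109 132 172 217 208 158 131 121 136 136 132 199 244 242 244]
 [ 31  23  64 120 123 143 164 154 127 118 125 161 157 120 172 240 244 244]
 [ 26  29  83 134 133 155 131 120 122 138 157 181 159 114 169 220 239 245]
 [ 23  44 120 137 143 196 133 120 145 167 174 178 142 119 177 184 208 240]
 [ 26  77 137 139 155 226 142 123 174 195 175 149 121 121 200 158 159 219]
 [ 47 108 136 144 170 244 159 125 168 181 153 123 119 132 214 148 134 176]
 [ 76 131 141 144 197 247 176 110 140 152 129 116 111 132 204 133 141 143]
 [112 138 137 164 235 245 175 117 125 123 112 117 124 146 179 120 141 144]
 [131 141 138 191 246 241 170 127 116 119 117 127 153 191 149 122 158 171]]
```

```bash
python3 - <<'E'
from rf import *
v=lambda x,y,c:~((x>c[0]+1)&(y<c[1]-3))&(x<c[0]+8)&~((abs(x-c[0])<9)&(abs(y-c[1])<7))
go("s14",(.6089,-.1801,.0319),.0754,v)
go("s15",(.609,-.1801,.0327),.0755,v)
E
```

```text
[217 249] (array([ 0.    ,  0.0006,  0.0001, -0.0086, -0.0122]), np.float64(52.59), array([ 0.4892, -0.1871,  0.0417]), array([ 0.4892, -0.1871,  0.0337]))
[217 249] (array([ 0.0001,  0.0002, -0.0001, -0.0085, -0.0161]), np.float64(41.27), array([ 0.4894, -0.1871,  0.0422]), array([ 0.4894, -0.1871,  0.0342]))
```

>>> play_rows(
  jaw=[0,0,0,0,0],
  dp=[
    [-0.007,-0.007,0],
    [0,0.004,0.16],
    [0,0.004,0.16],
    [0,0,0.08],
    [0,0,0],
  ],
  angular=[
    [-0.31,0,0],
    [0,0,0],
    [0,0,0],
    [0,0,0],
    [0,0,0],
  ],
)

```text
t: 19.25
eef_pos: [0.573, -0.1039, 0.0559]
ee_rot: [[0.712, -0.703, 0.014], [-0.703, -0.711, 0.016], [-0.001, -0.022, -1.0]]
wrist_force: [0.3, 0.0, -2.6]
grip_width: 0.139
```

```bash
python3 - <<'E'
from rf import *
look("scene","s20",(165,195,285,285),6,draw=False)
p,R,h=st()
go("s20",p,h,lambda x,y,c:(x<c[0]+11)&(y<c[1]+13),lo=150)
E
```

```text
t 19.30 pos [ 0.5733 -0.1039  0.0564] h 0.7917 tilt [-0.0008 -0.022 ] F [-0.6  0.2 -2.8] M [ 0.04 -0.08  0.02] g 0.142 ringpred [ 0.489  -0.1892  0.0538] q [ 0.47  0.57 -0.44  1.84  0.3   0.79 -0.89]
t 19.30 pos [ 0.5733 -0.1039  0.0564] h 0.7917 tilt [-0.0008 -0.022 ] F [-0.6  0.2 -2.8] M [ 0.04 -0.08  0.02] g 0.142 ringpred [ 0.489  -0.1892  0.0538] q [ 0.47  0.57 -0.44  1.84  0.3   0.79 -0.89]
[215 243] (array([ 0.0003,  0.0016, -0.0009, -0.0143, -0.0156]), np.float64(26.03), array([ 0.488 , -0.1863,  0.0646]), array([ 0.4881, -0.1862,  0.0566]))
```

View pics/s20.png

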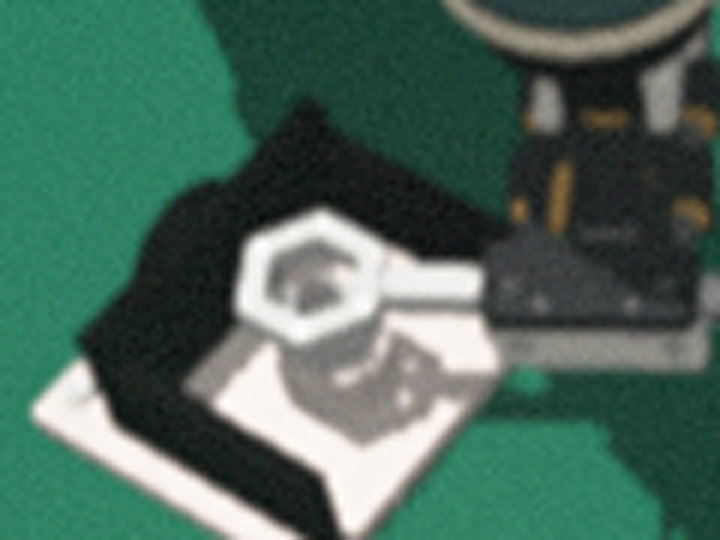

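>>> play_rows(
  jaw=[0,0,0,0,0],
  dp=[
    [0,0.001,0.05],
    [0,0.001,0.05],
    [0,0.001,0.04],
    [0,0,0],
    [0,0,0],
  ],
  angular=[
    [0,0,0],
    [0,0,0],
    [0,0,0],
    [0,0,0],
    [0,0,0],
  ],
)

```text
t: 19.8
eef_pos: [0.5737, -0.1037, 0.0499]
ee_rot: [[0.712, -0.702, 0.016], [-0.702, -0.712, 0.016], [0.0, -0.022, -1.0]]
wrist_force: [-0.0, -0.1, -2.8]
grip_width: 0.147
```

```bash
python3 - <<'E'
from rf import *
look("scene","s21",(185,215,265,275),10,draw=False)
E
```

```text
t 19.85 pos [ 0.5737 -0.1037  0.05  ] h 0.7921 tilt [ 0.     -0.0222] F [-0.7  0.4 -3.9] M [ 0.1  -0.12 -0.04] g 0.143 ringpred [ 0.4894 -0.1891  0.0473] q [ 0.47  0.58 -0.43  1.84  0.31  0.78 -0.9 ]
```

View pics/s21.png

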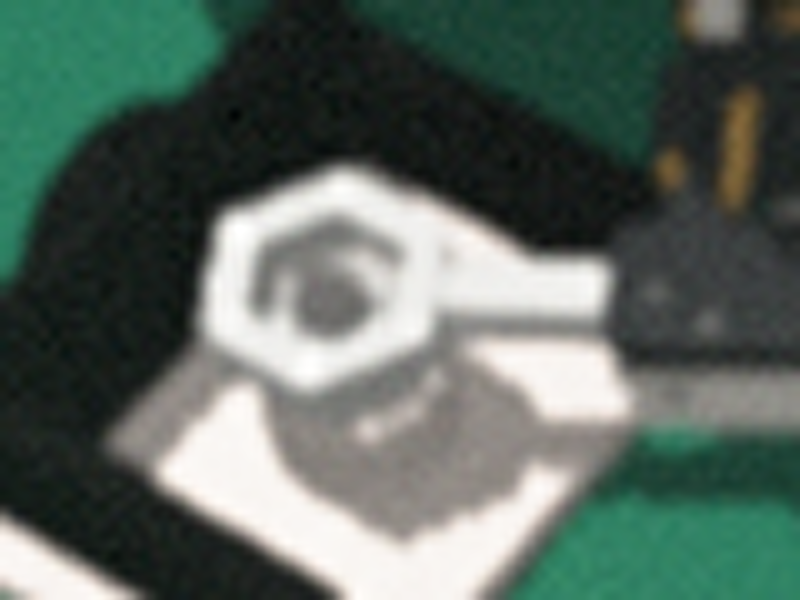

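Free of contact with the nut inside the opening. Continue down.

>>> play_rows(
  jaw=[0,0,0,0,0],
  dp=[
    [0,0.001,0.05],
    [0,0.001,0.05],
    [0,0.001,0.04],
    [0,0,0],
    [0,0,0],
  ],
  angular=[
    [0,0,0],
    [0,0,0],
    [0,0,0],
    [0,0,0],
    [0,0,0],
  ],
)

```text
t: 20.35
eef_pos: [0.5736, -0.1037, 0.0429]
ee_rot: [[0.712, -0.702, 0.015], [-0.702, -0.712, 0.016], [-0.0, -0.022, -1.0]]
wrist_force: [0.0, -0.0, -3.1]
grip_width: 0.144
```

```bash
python3 - <<'E'
from rf import *
look("scene","s22",(185,215,265,275),10,draw=False)
E
```

```text
t 20.40 pos [ 0.5736 -0.1037  0.0429] h 0.7921 tilt [-0.0001 -0.0221] F [-0.2 -1.2 -3.1] M [ 0.06 -0.16 -0.01] g 0.139 ringpred [ 0.4894 -0.1891  0.0403] q [ 0.47  0.59 -0.43  1.84  0.31  0.76 -0.9 ]
```

View pics/s22.png

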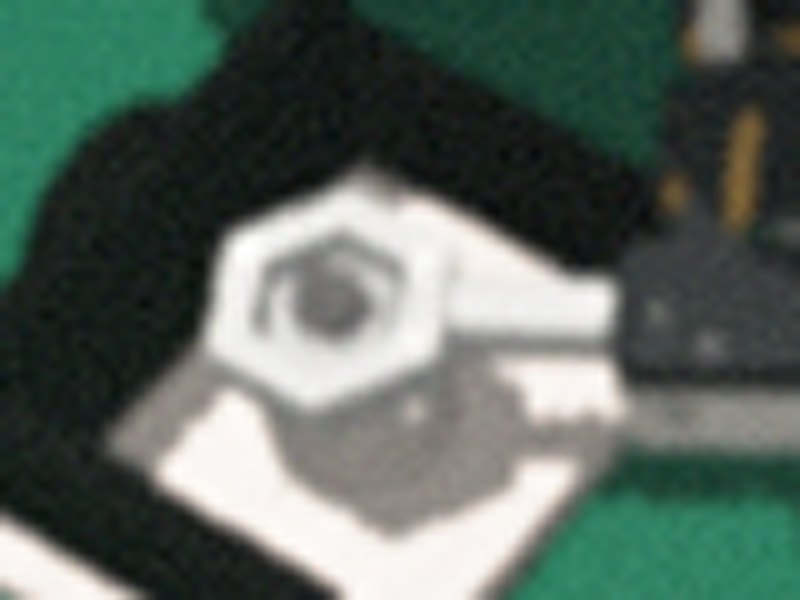

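>>> play_rows(
  jaw=[0,0,0,0,0],
  dp=[
    [0,0.001,0.06],
    [0,0.001,0.06],
    [0,0.001,0.06],
    [0,0,0.02],
    [0,0,0],
  ],
  angular=[
    [0,0,0],
    [0,0,0],
    [0,0,0],
    [0,0,0],
    [0,0,0],
  ],
)

```text
t: 20.9
eef_pos: [0.5736, -0.1036, 0.0327]
ee_rot: [[0.712, -0.702, 0.015], [-0.702, -0.712, 0.016], [-0.0, -0.022, -1.0]]
wrist_force: [0.6, 0.1, -3.2]
grip_width: 0.14
```

```bash
python3 - <<'E'
from rf import *
look("scene","s23",(185,215,265,275),10,draw=False)
E
```

```text
t 20.95 pos [ 0.5737 -0.1036  0.0328] h 0.7921 tilt [-0.0002 -0.022 ] F [ 0.1 -0.3 -3. ] M [ 0.05 -0.16 -0.06] g 0.144 ringpred [ 0.4894 -0.189   0.0302] q [ 0.46  0.6  -0.42  1.85  0.32  0.74 -0.91]
```

View pics/s23.png

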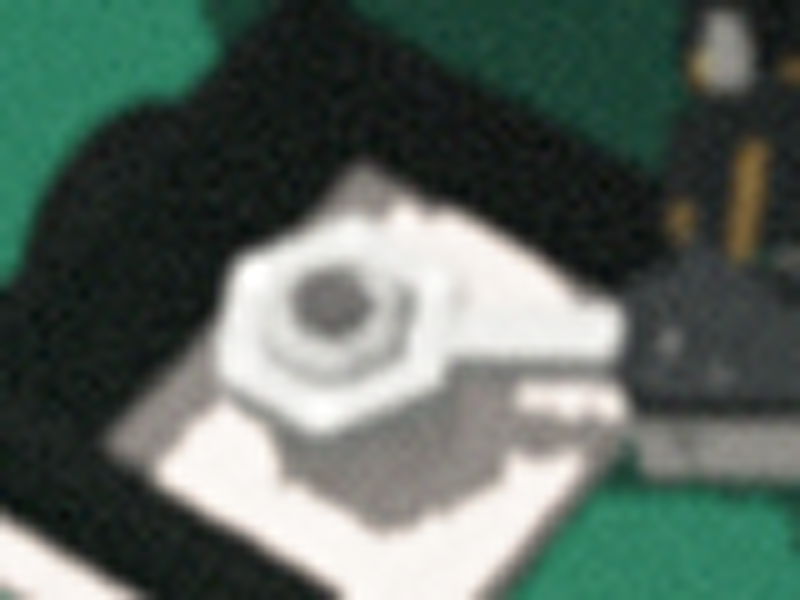

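>>> play_rows(
  jaw=[0,0,0,0,0],
  dp=[
    [0,0,0.02],
    [0.144,0.004,0],
    [0.144,0.004,0],
    [0.144,0.004,0],
    [0.144,0.004,0],
  ],
  angular=[
    [0,0,0],
    [0,0.011,0.5],
    [0,0.011,0.5],
    [0,0.011,0.5],
    [0,0.011,0.5],
  ],
)

```text
t: 21.45
eef_pos: [0.5908, -0.1263, 0.0316]
ee_rot: [[0.523, -0.852, 0.017], [-0.853, -0.522, 0.012], [-0.001, -0.02, -1.0]]
wrist_force: [-6.0, 0.1, -0.5]
grip_width: 0.143
```

```bash
cat >> h.py <<'E'
def frt():
    from bench import manip
    p,R,h=st();F=np.array(manip.get_state()["wrist_force"]);print("radial %.1f tang(ccw) %.1f"%(F[:2]@[np.cos(h),np.sin(h)],F[:2]@[-np.sin(h),np.cos(h)]))
E
python3 - <<'E'
from h import *
frt()
E
```

```text
t 21.45 pos [ 0.5908 -0.1263  0.0316] h 0.5498 tilt [-0.0012 -0.0204] F [-6.   0.1 -0.5] M [0.12 1.37 0.13] g 0.143 ringpred [ 0.4885 -0.189   0.0291] q [ 0.43  0.62 -0.35  1.79  0.28  0.76 -1.08]
radial -5.1 tang(ccw) 3.2
```

>>> play_rows(
  jaw=[0,0,0,0,0],
  dp=[
    [0.144,0.01,0],
    [0.144,0.008,0],
    [0.144,0.006,0],
    [0.144,0.004,0],
    [0.144,0.004,0],
  ],
  angular=[
    [0,0.011,0.5],
    [0,0.011,0.5],
    [0,0.011,0.5],
    [0,0.011,0.5],
    [0,0.011,0.5],
  ],
)

```text
t: 21.95
eef_pos: [0.6048, -0.1591, 0.0317]
ee_rot: [[0.247, -0.969, 0.02], [-0.969, -0.247, 0.006], [-0.001, -0.021, -1.0]]
wrist_force: [-3.3, 2.3, -1.4]
grip_width: 0.143
```

```bash
python3 - <<'E'
from h import *
frt()
E
```

```text
t 21.95 pos [ 0.6048 -0.1591  0.0317] h 0.2500 tilt [-0.0009 -0.021 ] F [-3.3  2.3 -1.4] M [0.62 0.98 0.15] g 0.143 ringpred [ 0.4886 -0.1888  0.0292] q [ 0.42  0.64 -0.27  1.74  0.22  0.77 -1.28]
radial -2.6 tang(ccw) 3.1
```

>>> play_rows(
  jaw=[0,0,0,0,0],
  dp=[
    [0.144,0.006,0],
    [0.144,0.005,0],
    [0.144,0.004,0],
    [0.144,0.004,0],
    [0.144,0.004,0],
  ],
  angular=[
    [0,0.011,0.5],
    [0,0.011,0.5],
    [0,0.011,0.5],
    [0,0.011,0.5],
    [0,0.011,0.5],
  ],
)

```text
t: 22.45
eef_pos: [0.6084, -0.1946, 0.0317]
ee_rot: [[-0.05, -0.999, 0.021], [-0.999, 0.05, -0.0], [-0.001, -0.021, -1.0]]
wrist_force: [-4.2, 4.2, -1.8]
grip_width: 0.143
```

```bash
python3 - <<'E'
from h import *
frt()
E
```

```text
t 22.45 pos [ 0.6084 -0.1946  0.0317] h -0.0499 tilt [-0.0009 -0.0209] F [-4.2  4.2 -1.8] M [0.91 0.81 0.05] g 0.143 ringpred [ 0.4886 -0.1886  0.0292] q [ 0.41  0.65 -0.2   1.71  0.16  0.77 -1.48]
radial -4.4 tang(ccw) 4.0
```

>>> play_rows(
  jaw=[0,0,0,0,0],
  dp=[
    [0.144,0.008,0],
    [0.144,0.006,0],
    [0.144,0.004,0],
    [0.144,0.004,0],
    [0.144,0.004,0],
  ],
  angular=[
    [0,0.011,0.5],
    [0,0.011,0.5],
    [0,0.011,0.5],
    [0,0.011,0.5],
    [0,0.011,0.5],
  ],
)

```text
t: 22.95
eef_pos: [0.6015, -0.2295, 0.0317]
ee_rot: [[-0.343, -0.939, 0.02], [-0.939, 0.343, -0.006], [-0.001, -0.021, -1.0]]
wrist_force: [-1.6, 4.7, -1.2]
grip_width: 0.141
```

>>> play_rows(
  jaw=[0,0,0],
  dp=[
    [0.07,0.002,0],
    [0,0,0],
    [0,0,0],
  ],
  angular=[
    [0,0,0.25],
    [0,0,0],
    [0,0,0],
  ],
)

```text
t: 23.25
eef_pos: [0.6001, -0.2331, 0.0317]
ee_rot: [[-0.368, -0.93, 0.02], [-0.93, 0.368, -0.007], [-0.001, -0.021, -1.0]]
wrist_force: [-3.7, 4.0, -1.0]
grip_width: 0.145
```

```bash
python3 - <<'E'
from h import *
frt()
E
```

```text
t 23.25 pos [ 0.6001 -0.2331  0.0317] h -0.3766 tilt [-0.0008 -0.0214] F [-3.7  4.  -1. ] M [ 0.82  0.74 -0.12] g 0.145 ringpred [ 0.4885 -0.189   0.0291] q [ 0.4   0.65 -0.11  1.7   0.1   0.77 -1.7 ]
radial -4.9 tang(ccw) 2.4
```

>>> play_rows(
  jaw=[0,0,0,0,0],
  dp=[
    [-0.15,0,0],
    [0,-0.002,-0.08],
    [0,-0.003,-0.16],
    [0,-0.004,-0.2],
    [0,-0.004,-0.2],
  ],
  angular=[
    [0,-0.011,-0.5],
    [0,0,0],
    [0,0,0],
    [0,0,0],
    [0,0,0],
  ],
)

```text
t: 23.75
eef_pos: [0.6033, -0.2272, 0.0652]
ee_rot: [[-0.314, -0.949, 0.022], [-0.95, 0.314, -0.007], [-0.0, -0.023, -1.0]]
wrist_force: [-0.7, 0.3, -2.1]
grip_width: 0.143
```

>>> play_rows(
  jaw=[0,0,0],
  dp=[
    [0,-0.003,-0.16],
    [0,0,-0.08],
    [0,0,0],
  ],
  angular=[
    [0,0,0],
    [0,0,0],
    [0,0,0],
  ],
)

```text
t: 24.05
eef_pos: [0.6032, -0.2268, 0.0766]
ee_rot: [[-0.313, -0.949, 0.022], [-0.95, 0.313, -0.007], [-0.001, -0.023, -1.0]]
wrist_force: [0.5, -1.0, -3.1]
grip_width: 0.145
```

```bash
python3 - <<'E'
from h import *
frt();p,R,h=st()
rows(p,R,(.4894+.12*np.cos(.795),-.189+.12*np.sin(.795),p[2]),.795,12,arc=(.4894,-.189))
E
```

```text
t 24.05 pos [ 0.6032 -0.2268  0.0766] h -0.3184 tilt [-0.0007 -0.0232] F [ 0.5 -1.  -3.1] M [ 0.04 -0.1  -0.01] g 0.145 ringpred [ 0.4892 -0.1892  0.0738] q [ 0.41  0.59 -0.13  1.68  0.1   0.85 -1.65]
radial 0.8 tang(ccw) -0.8
t 24.05 pos [ 0.6032 -0.2268  0.0766] h -0.3184 tilt [-0.0007 -0.0232] F [ 0.5 -1.  -3.1] M [ 0.04 -0.1  -0.01] g 0.145 ringpred [ 0.4892 -0.1892  0.0738] q [ 0.41  0.59 -0.13  1.68  0.1   0.85 -1.65]
max 0.774
dp [[-0.228, 0.008, -0.0], [-0.222, 0.01, -0.0], [-0.222, 0.011, -0.0], [-0.223, 0.01, -0.001], [-0.222, 0.01, -0.001]] 
ang [[-0.015, -0.009, -0.773], [-0.015, -0.009, -0.773], [-0.015, -0.008, -0.773], [-0.015, -0.008, -0.773], [-0.015, -0.009, -0.773]]
dp [[-0.223, 0.011, -0.001], [-0.222, 0.01, -0.001], [-0.222, 0.01, -0.001], [-0.223, 0.011, -0.001], [-0.222, 0.01, -0.0]] 
ang [[-0.015, -0.008, -0.773], [-0.014, -0.008, -0.773], [-0.014, -0.009, -0.773], [-0.015, -0.009, -0.773], [-0.015, -0.008, -0.774]]
dp [[-0.222, 0.01, -0.0], [-0.223, 0.011, -0.0]] 
ang [[-0.014, -0.008, -0.773], [-0.014, -0.009, -0.774]]
end [ 0.5734 -0.1033  0.0766]
```

>>> play_rows(
  jaw=[0,0,0,0,0],
  dp=[
    [-0.223,0.01,0],
    [-0.223,0.01,0],
    [-0.223,0.01,0],
    [-0.223,0.01,0],
    [-0.223,0.01,0],
  ],
  angular=[
    [0,-0.017,-0.773],
    [0,-0.017,-0.773],
    [0,-0.017,-0.773],
    [0,-0.017,-0.773],
    [0,-0.017,-0.773],
  ],
)

```text
t: 24.55
eef_pos: [0.6075, -0.1709, 0.0753]
ee_rot: [[0.149, -0.989, 0.021], [-0.989, -0.149, 0.004], [-0.001, -0.022, -1.0]]
wrist_force: [-0.3, -0.2, -2.6]
grip_width: 0.141
```

>>> play_rows(
  jaw=[0,0,0,0,0],
  dp=[
    [-0.223,0.01,0],
    [-0.223,0.01,0],
    [-0.223,0.01,0],
    [-0.223,0.01,0],
    [-0.223,0.01,0],
  ],
  angular=[
    [0,-0.017,-0.773],
    [0,-0.017,-0.773],
    [0,-0.017,-0.773],
    [0,-0.017,-0.773],
    [0,-0.017,-0.773],
  ],
)

```text
t: 25.05
eef_pos: [0.587, -0.1195, 0.0754]
ee_rot: [[0.576, -0.817, 0.018], [-0.818, -0.576, 0.014], [-0.001, -0.022, -1.0]]
wrist_force: [0.2, -0.3, -2.6]
grip_width: 0.143
```

>>> play_rows(
  jaw=[0,0,0,0,0],
  dp=[
    [-0.223,0.01,0],
    [-0.223,0.01,0],
    [0,0,0],
    [0,0,0],
    [0,0,0],
  ],
  angular=[
    [0,-0.017,-0.773],
    [0,-0.017,-0.773],
    [0,0,0],
    [0,0,0],
    [0,0,0],
  ],
)

```text
t: 25.55
eef_pos: [0.5733, -0.1035, 0.0757]
ee_rot: [[0.712, -0.702, 0.016], [-0.702, -0.712, 0.016], [-0.0, -0.023, -1.0]]
wrist_force: [-0.3, -0.4, -3.0]
grip_width: 0.146
```

```bash
python3 - <<'E'
from rf import *
look("scene","s24",(165,195,285,285),6,draw=False)
p,R,h=st()
go("s24",p,h,lambda x,y,c:(x<c[0]+11)&(y<c[1]+13),lo=150)
E
```

```text
t 25.60 pos [ 0.5733 -0.1035  0.0757] h 0.7929 tilt [-0.0001 -0.0226] F [-0.2 -0.8 -2.8] M [ 0.05 -0.12  0.03] g 0.147 ringpred [ 0.4891 -0.1889  0.073 ] q [ 0.47  0.54 -0.43  1.83  0.27  0.82 -0.87]
t 25.60 pos [ 0.5733 -0.1035  0.0757] h 0.7929 tilt [-0.0001 -0.0226] F [-0.2 -0.8 -2.8] M [ 0.05 -0.12  0.03] g 0.147 ringpred [ 0.4891 -0.1889  0.073 ] q [ 0.47  0.54 -0.43  1.83  0.27  0.82 -0.87]
[214 238] (array([ 0.0003,  0.0018, -0.0009, -0.012 , -0.014 ]), np.float64(9.7), array([ 0.4881, -0.1859,  0.084 ]), array([ 0.4882, -0.1858,  0.076 ]))
```

View pics/s24.png

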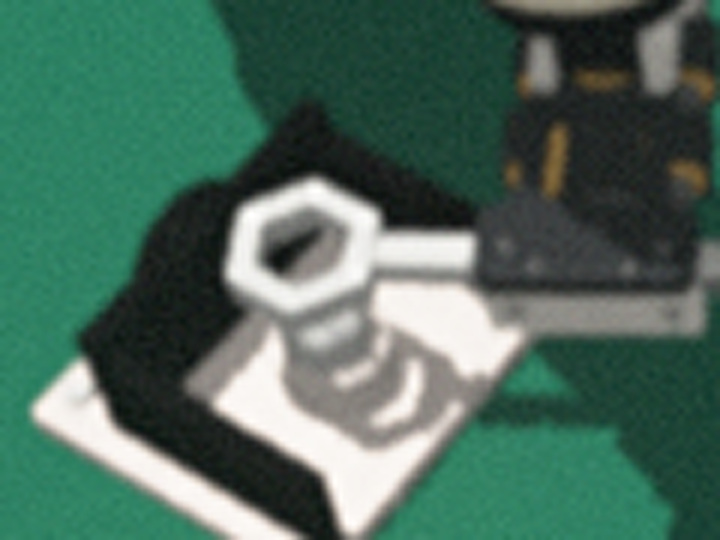

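>>> play_rows(
  jaw=[0,0,0,0,0],
  dp=[
    [0.004,0,0.1],
    [0,0.004,0.2],
    [0,0.003,0.14],
    [0,0.001,0.06],
    [0,0,0],
  ],
  angular=[
    [0,0,0],
    [0,0,0],
    [0,0,0],
    [0,0,0],
    [0,0,0],
  ],
)

```text
t: 26.1
eef_pos: [0.5729, -0.1029, 0.05]
ee_rot: [[0.714, -0.7, 0.015], [-0.7, -0.714, 0.017], [-0.001, -0.022, -1.0]]
wrist_force: [0.3, -0.6, -3.1]
grip_width: 0.147
```

```bash
python3 - <<'E'
from rf import *
look("scene","s25",(185,215,265,275),10,draw=False)
E
```

```text
t 26.15 pos [ 0.5732 -0.1029  0.0505] h 0.7953 tilt [-0.0007 -0.0225] F [-0.1 -0.4 -3.5] M [ 0.06 -0.12  0.02] g 0.144 ringpred [ 0.4892 -0.1885  0.0478] q [ 0.46  0.57 -0.41  1.84  0.29  0.77 -0.88]
```

View pics/s25.png

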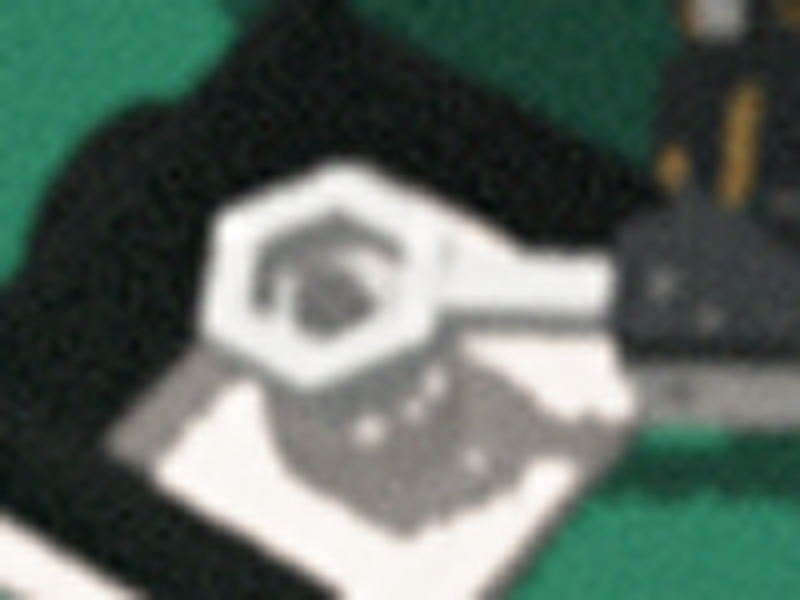

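>>> play_rows(
  jaw=[0,0,0,0,0],
  dp=[
    [0.006,0.004,0.04],
    [0,0.001,0.05],
    [0,0.001,0.05],
    [0,0,0],
    [0,0,0],
  ],
  angular=[
    [0,0,0],
    [0,0,0],
    [0,0,0],
    [0,0,0],
    [0,0,0],
  ],
)

```text
t: 26.65
eef_pos: [0.5734, -0.1032, 0.0437]
ee_rot: [[0.714, -0.7, 0.016], [-0.7, -0.714, 0.016], [-0.0, -0.023, -1.0]]
wrist_force: [-0.3, 0.4, -2.8]
grip_width: 0.143
```

```bash
python3 - <<'E'
from rf import *
frt()
E
```

```text
t 26.65 pos [ 0.5734 -0.1032  0.0437] h 0.7953 tilt [-0.0003 -0.0227] F [-0.3  0.4 -2.8] M [ 0.07 -0.11 -0.02] g 0.143 ringpred [ 0.4894 -0.1889  0.041 ] q [ 0.45  0.58 -0.41  1.84  0.3   0.76 -0.89]
radial 0.1 tang(ccw) 0.5
```

Still free of contact, so I'll lower the last 12 mm.

>>> play_rows(
  jaw=[0,0,0,0,0],
  dp=[
    [0,0.001,0.06],
    [0,0.001,0.06],
    [0,0.001,0.06],
    [0,0.001,0.05],
    [0,0,0],
  ],
  angular=[
    [0,0,0],
    [0,0,0],
    [0,0,0],
    [0,0,0],
    [0,0,0],
  ],
)

```text
t: 27.15
eef_pos: [0.5733, -0.1032, 0.0319]
ee_rot: [[0.714, -0.7, 0.015], [-0.7, -0.714, 0.016], [-0.001, -0.022, -1.0]]
wrist_force: [-1.0, -0.6, -2.0]
grip_width: 0.141
```

```bash
python3 - <<'E'
from rf import *
look("scene","s26",(185,215,265,275),10,draw=False)
E
```

```text
t 27.20 pos [ 0.5733 -0.1033  0.0321] h 0.7952 tilt [-0.0005 -0.0225] F [ 0.1 -0.1 -3. ] M [-0.1   0.14  0.01] g 0.142 ringpred [ 0.4893 -0.1889  0.0294] q [ 0.45  0.6  -0.4   1.85  0.31  0.74 -0.89]
```

View pics/s26.png

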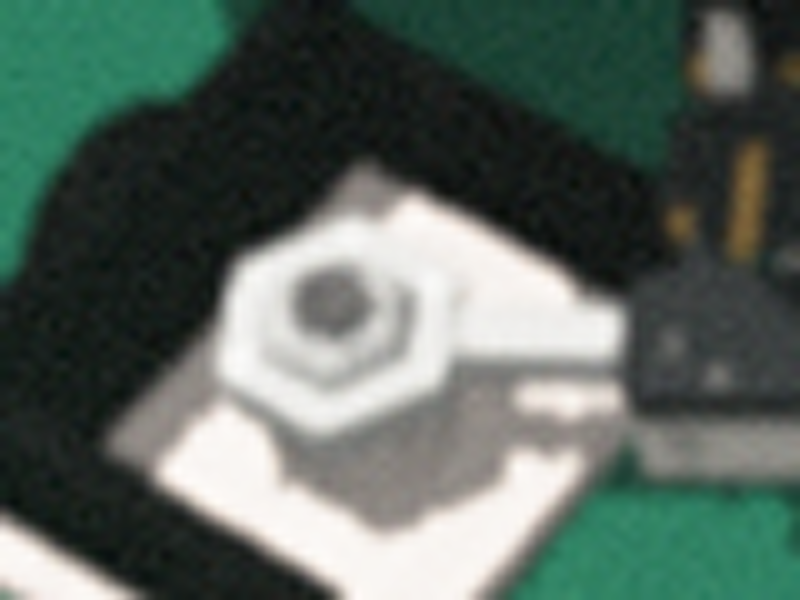

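Fully seated again. Third stroke now.

>>> play_rows(
  jaw=[0,0,0,0,0],
  dp=[
    [0.144,0.008,0],
    [0.144,0.006,0],
    [0.144,0.006,0],
    [0.144,0.006,0],
    [0.144,0.005,0],
  ],
  angular=[
    [0,0.011,0.5],
    [0,0.011,0.5],
    [0,0.011,0.5],
    [0,0.011,0.5],
    [0,0.011,0.5],
  ],
)

```text
t: 27.7
eef_pos: [0.5941, -0.1321, 0.032]
ee_rot: [[0.473, -0.881, 0.018], [-0.881, -0.473, 0.011], [-0.001, -0.022, -1.0]]
wrist_force: [-4.2, 0.1, -2.0]
grip_width: 0.145
```

>>> play_rows(
  jaw=[0,0,0,0,0],
  dp=[
    [0.144,0.006,0],
    [0.144,0.006,0],
    [0.144,0.005,0],
    [0.144,0.005,0],
    [0.144,0.005,0],
  ],
  angular=[
    [0,0.011,0.5],
    [0,0.011,0.5],
    [0,0.011,0.5],
    [0,0.011,0.5],
    [0,0.011,0.5],
  ],
)

```text
t: 28.2
eef_pos: [0.6063, -0.1656, 0.032]
ee_rot: [[0.192, -0.981, 0.021], [-0.981, -0.192, 0.006], [-0.002, -0.022, -1.0]]
wrist_force: [-2.9, 2.7, -1.5]
grip_width: 0.144
```

```bash
python3 - <<'E'
from h import *
frt()
E
```

```text
t 28.20 pos [ 0.6063 -0.1656  0.032 ] h 0.1932 tilt [-0.0015 -0.0218] F [-2.9  2.7 -1.5] M [0.63 0.65 0.18] g 0.144 ringpred [ 0.4886 -0.1887  0.0294] q [ 0.4   0.64 -0.24  1.74  0.19  0.77 -1.31]
radial -2.3 tang(ccw) 3.2
```

>>> play_rows(
  jaw=[0,0,0],
  dp=[
    [0.144,0.006,0],
    [0.144,0.006,0],
    [0.144,0.005,0],
  ],
  angular=[
    [0,0.011,0.5],
    [0,0.011,0.5],
    [0,0.011,0.5],
  ],
)

```text
t: 28.5
eef_pos: [0.6086, -0.187, 0.0321]
ee_rot: [[0.013, -1.0, 0.022], [-1.0, -0.013, 0.002], [-0.002, -0.022, -1.0]]
wrist_force: [-2.7, 3.6, -2.4]
grip_width: 0.147
```

```bash
python3 - <<'E'
from h import *
frt()
E
```

```text
t 28.50 pos [ 0.6086 -0.187   0.0321] h 0.0134 tilt [-0.0016 -0.022 ] F [-2.7  3.6 -2.4] M [0.78 0.35 0.1 ] g 0.147 ringpred [ 0.4886 -0.1886  0.0294] q [ 0.4   0.65 -0.19  1.72  0.16  0.77 -1.43]
radial -2.6 tang(ccw) 3.7
```

>>> play_rows(
  jaw=[0,0],
  dp=[
    [0.144,0.005,0],
    [0.096,0.003,0],
  ],
  angular=[
    [0,0.011,0.5],
    [0,0.008,0.333],
  ],
)

```text
t: 28.7
eef_pos: [0.6081, -0.1992, 0.0321]
ee_rot: [[-0.087, -0.996, 0.022], [-0.996, 0.087, -0.001], [-0.001, -0.022, -1.0]]
wrist_force: [-0.7, 4.8, -2.2]
grip_width: 0.144
```

```bash
python3 - <<'E'
from h import *
frt()
E
```

```text
t 28.70 pos [ 0.6081 -0.1992  0.0321] h -0.0870 tilt [-0.0013 -0.022 ] F [-0.7  4.8 -2.2] M [0.9  0.13 0.1 ] g 0.144 ringpred [ 0.4886 -0.1888  0.0294] q [ 0.39  0.65 -0.17  1.71  0.14  0.77 -1.49]
radial -1.1 tang(ccw) 4.7
```

Now small steps until the torque rises at the stop.

>>> play_rows(
  jaw=[0,0],
  dp=[
    [0.072,0.002,0],
    [0.048,0.002,0],
  ],
  angular=[
    [0,0.005,0.25],
    [0,0.004,0.167],
  ],
)

```text
t: 28.9
eef_pos: [0.6074, -0.2053, 0.0321]
ee_rot: [[-0.135, -0.991, 0.022], [-0.991, 0.135, -0.002], [-0.001, -0.022, -1.0]]
wrist_force: [0.3, 4.2, -1.7]
grip_width: 0.148
```

```bash
python3 - <<'E'
from h import *
frt()
E
```

```text
t 28.90 pos [ 0.6074 -0.2053  0.0321] h -0.1359 tilt [-0.0011 -0.0223] F [ 0.3  4.2 -1.7] M [ 1.   -0.07 -0.03] g 0.148 ringpred [ 0.4885 -0.189   0.0294] q [ 0.39  0.65 -0.15  1.71  0.13  0.77 -1.53]
radial -0.3 tang(ccw) 4.2
```

>>> play_rows(
  jaw=[0,0,0],
  dp=[
    [0.048,0.002,0],
    [0.048,0.002,0],
    [0,0,0],
  ],
  angular=[
    [0,0.004,0.167],
    [0,0.004,0.167],
    [0,0,0],
  ],
)

```text
t: 29.2
eef_pos: [0.6066, -0.2103, 0.0322]
ee_rot: [[-0.175, -0.984, 0.022], [-0.985, 0.175, -0.003], [-0.001, -0.023, -1.0]]
wrist_force: [0.9, 5.3, -1.7]
grip_width: 0.145
```

```bash
python3 - <<'E'
from h import *
frt()
E
```

```text
t 29.20 pos [ 0.6066 -0.2103  0.0322] h -0.1760 tilt [-0.0008 -0.0225] F [ 0.9  5.3 -1.7] M [ 1.1  -0.32 -0.04] g 0.145 ringpred [ 0.4885 -0.1892  0.0295] q [ 0.39  0.65 -0.14  1.71  0.12  0.77 -1.55]
radial -0.0 tang(ccw) 5.3
```

>>> play_rows(
  jaw=[0,0,0],
  dp=[
    [0.048,0.002,0],
    [0.048,0.002,0],
    [0,0,0],
  ],
  angular=[
    [0,0.004,0.167],
    [0,0.004,0.167],
    [0,0,0],
  ],
)

```text
t: 29.5
eef_pos: [0.6058, -0.2141, 0.0322]
ee_rot: [[-0.214, -0.977, 0.022], [-0.977, 0.214, -0.003], [-0.001, -0.023, -1.0]]
wrist_force: [1.7, 8.1, -2.4]
grip_width: 0.143
```

```bash
python3 - <<'E'
from h import *
frt()
E
```

```text
t 29.50 pos [ 0.6058 -0.2141  0.0322] h -0.2152 tilt [-0.0014 -0.0227] F [ 1.7  8.1 -2.4] M [ 1.76 -0.58  0.14] g 0.143 ringpred [ 0.4886 -0.1885  0.0295] q [ 0.39  0.65 -0.13  1.71  0.11  0.77 -1.58]
radial -0.0 tang(ccw) 8.3
```

>>> play_rows(
  jaw=[0,0,0],
  dp=[
    [0.048,0.002,0],
    [0.048,0.002,0],
    [0,0,0],
  ],
  angular=[
    [0,0.004,0.167],
    [0,0.004,0.167],
    [0,0,0],
  ],
)

```text
t: 29.8
eef_pos: [0.6048, -0.2182, 0.0322]
ee_rot: [[-0.252, -0.967, 0.023], [-0.968, 0.252, -0.004], [-0.002, -0.023, -1.0]]
wrist_force: [3.0, 8.4, -2.2]
grip_width: 0.141
```

```bash
python3 - <<'E'
from h import *
frt()
E
```

```text
t 29.80 pos [ 0.6048 -0.2182  0.0322] h -0.2547 tilt [-0.0019 -0.0228] F [ 3.   8.4 -2.2] M [ 2.23 -0.85  0.2 ] g 0.141 ringpred [ 0.4887 -0.188   0.0295] q [ 0.39  0.65 -0.12  1.71  0.1   0.77 -1.61]
radial 0.8 tang(ccw) 8.9
```

>>> play_rows(
  jaw=[0,0,0,0,0],
  dp=[
    [0,0,0],
    [-0.13,0.004,0],
    [-0.11,0.004,0],
    [0,0,0],
    [0,0,0],
  ],
  angular=[
    [0,0,0],
    [0,-0.01,-0.45],
    [0,-0.01,-0.45],
    [0,0,0],
    [0,0,0],
  ],
)

```text
t: 30.3
eef_pos: [0.6069, -0.208, 0.0323]
ee_rot: [[-0.148, -0.989, 0.023], [-0.989, 0.148, -0.003], [-0.001, -0.023, -1.0]]
wrist_force: [5.0, 3.2, -3.1]
grip_width: 0.147
```

```bash
python3 - <<'E'
from h import *
look("top","t27",(320,220,440,310),6,draw=True)
frt()
E
```

```text
t 30.35 pos [ 0.6069 -0.208   0.0323] h -0.1492 tilt [-0.0006 -0.0233] F [ 3.6  3.9 -3.2] M [ 0.97 -1.19 -0.31] g 0.140 ringpred [ 0.4883 -0.1901  0.0295] q [ 0.39  0.65 -0.15  1.71  0.13  0.77 -1.53]
t 30.35 pos [ 0.6069 -0.208   0.0323] h -0.1492 tilt [-0.0006 -0.0233] F [ 3.6  3.9 -3.2] M [ 0.97 -1.19 -0.31] g 0.140 ringpred [ 0.4883 -0.1901  0.0295] q [ 0.39  0.65 -0.15  1.71  0.13  0.77 -1.53]
radial 2.9 tang(ccw) 4.4
```

View pics/t27.png

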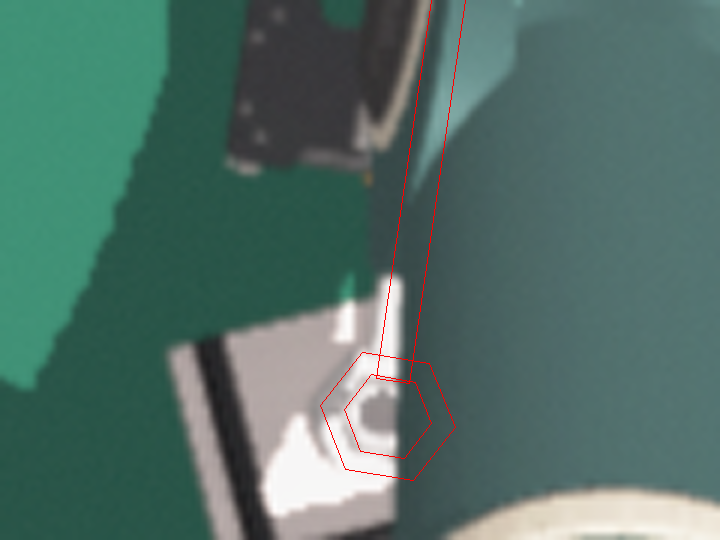

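>>> play_rows(
  jaw=[0,0,0,0],
  dp=[
    [-0.12,-0.008,0],
    [-0.1,0,0],
    [0,0,0],
    [0,0,0],
  ],
  angular=[
    [0,-0.008,-0.36],
    [0,-0.008,-0.36],
    [0,0,0],
    [0,0,0],
  ],
)

```text
t: 30.75
eef_pos: [0.6079, -0.1972, 0.032]
ee_rot: [[-0.061, -0.998, 0.022], [-0.998, 0.061, -0.001], [-0.0, -0.022, -1.0]]
wrist_force: [-0.3, 0.8, -2.3]
grip_width: 0.139
```

```bash
python3 - <<'E'
from h import *
frt()
E
```

```text
t 30.75 pos [ 0.6079 -0.1972  0.032 ] h -0.0614 tilt [-0.0003 -0.0217] F [-0.3  0.8 -2.3] M [ 0.21 -0.15 -0.08] g 0.139 ringpred [ 0.4882 -0.1898  0.0294] q [ 0.4   0.65 -0.17  1.71  0.14  0.77 -1.48]
radial -0.3 tang(ccw) 0.8
```

>>> play_rows(
  jaw=[0,0,0,0,0],
  dp=[
    [0,-0.002,-0.08],
    [0,-0.003,-0.16],
    [0,-0.004,-0.2],
    [0,-0.004,-0.2],
    [0,-0.006,-0.3],
  ],
  angular=[
    [0,0,0],
    [0,0,0],
    [0,0,0],
    [0,0,0],
    [0,0,0],
  ],
)

```text
t: 31.25
eef_pos: [0.6078, -0.1971, 0.08]
ee_rot: [[-0.061, -0.998, 0.022], [-0.998, 0.061, -0.001], [-0.0, -0.022, -1.0]]
wrist_force: [-0.6, -0.7, -3.0]
grip_width: 0.147
```

>>> play_rows(
  jaw=[0,0,0,0,0],
  dp=[
    [0,-0.006,-0.3],
    [0,-0.006,-0.3],
    [0,0,-0.2],
    [0,0,-0.1],
    [0,0,0],
  ],
  angular=[
    [0,0,0],
    [0,0,0],
    [0,0,0],
    [0,0,0],
    [0,0,0],
  ],
)

```text
t: 31.75
eef_pos: [0.6079, -0.197, 0.1247]
ee_rot: [[-0.061, -0.998, 0.023], [-0.998, 0.061, -0.001], [-0.0, -0.023, -1.0]]
wrist_force: [1.2, -0.2, -2.8]
grip_width: 0.142
```

```bash
python3 - <<'E'
from h import *
p,R,h=st()
rows(p,R,(.6417,.1242,.125),-.21,12)
E
```

```text
t 31.75 pos [ 0.6079 -0.197   0.1247] h -0.0608 tilt [-0.0002 -0.023 ] F [ 1.2 -0.2 -2.8] M [ 0.03 -0.16  0.01] g 0.142 ringpred [ 0.4882 -0.1897  0.122 ] q [ 0.41  0.53 -0.19  1.67  0.11  0.93 -1.45]
max 0.538
dp [[-0.538, -0.024, 0.0], [-0.538, -0.017, 0.0], [-0.538, -0.01, 0.0], [-0.538, -0.004, 0.0], [-0.538, 0.003, -0.0]] 
ang [[-0.016, 0.001, 0.104], [-0.016, 0.001, 0.104], [-0.016, 0.001, 0.103], [-0.016, 0.001, 0.104], [-0.016, 0.002, 0.103]]
dp [[-0.538, 0.01, -0.0], [-0.538, 0.017, -0.0], [-0.538, 0.023, -0.0], [-0.538, 0.03, -0.0], [-0.537, 0.037, -0.001]] 
ang [[-0.016, 0.001, 0.104], [-0.016, 0.002, 0.103], [-0.016, 0.001, 0.104], [-0.016, 0.002, 0.103], [-0.016, 0.001, 0.104]]
dp [[-0.537, 0.043, -0.001], [-0.536, 0.05, -0.0]] 
ang [[-0.015, 0.002, 0.103], [-0.016, 0.001, 0.104]]
end [0.6417 0.1242 0.125 ]
```

>>> play_rows(
  jaw=[0,0,0,0,0],
  dp=[
    [-0.54,-0.024,0],
    [-0.54,-0.017,0],
    [-0.54,-0.01,0],
    [-0.54,-0.004,0],
    [-0.54,0.003,0],
  ],
  angular=[
    [0,0,0.104],
    [0,0,0.104],
    [0,0,0.104],
    [0,0,0.104],
    [0,0,0.104],
  ],
)

```text
t: 32.25
eef_pos: [0.6215, -0.0616, 0.1235]
ee_rot: [[-0.123, -0.992, 0.021], [-0.992, 0.123, -0.001], [-0.002, -0.021, -1.0]]
wrist_force: [0.7, 0.0, -3.3]
grip_width: 0.147
```

>>> play_rows(
  jaw=[0,0,0,0,0],
  dp=[
    [-0.54,0.01,0],
    [-0.54,0.017,0],
    [-0.54,0.023,0],
    [-0.54,0.03,0],
    [-0.53,0.037,0],
  ],
  angular=[
    [0,0,0.104],
    [0,0,0.104],
    [0,0,0.104],
    [0,0,0.104],
    [0,0,0.104],
  ],
)

```text
t: 32.75
eef_pos: [0.6355, 0.0723, 0.1237]
ee_rot: [[-0.185, -0.983, 0.021], [-0.983, 0.185, -0.001], [-0.003, -0.021, -1.0]]
wrist_force: [-0.7, -0.3, -2.3]
grip_width: 0.146
```

>>> play_rows(
  jaw=[0,0,0,0,0],
  dp=[
    [-0.5,0.043,0],
    [-0.5,0.05,0],
    [0,0,0],
    [0,0,0],
    [0,0,0],
  ],
  angular=[
    [0,0,0.104],
    [0,0,0.104],
    [0,0,0],
    [0,0,0],
    [0,0,0],
  ],
)

```text
t: 33.25
eef_pos: [0.6407, 0.1201, 0.124]
ee_rot: [[-0.21, -0.977, 0.021], [-0.978, 0.21, -0.002], [-0.003, -0.021, -1.0]]
wrist_force: [0.0, -0.7, -3.0]
grip_width: 0.144
```

```bash
python3 - <<'E'
from h import *
look("scene","s30",(160,140,420,300),3,draw=False)
look("top","t30",(330,250,435,345),6,draw=False)
import nutfit
from nutfit import *
for n,fn,c in(("T","t30",(.4897,-.1862)),("S","s30",(.4908,-.1862))):
    p=pickle.load(open(fn+".pkl","rb"))
    ctr=proj(p,[[c[0],c[1],.05]])[0];box=[int(ctr[0])-13,int(ctr[1])-13,int(ctr[0])+14,int(ctr[1])+14]
    q=np.linspace(0,6.28,40);P=np.vstack([np.c_[c[0]+.019*np.cos(q),c[1]+.019*np.sin(q),q*0+z] for z in(.036,.058)])
    hull=cv2.convexHull(proj(p,P).astype(np.float32))
    msk=np.array([[cv2.pointPolygonTest(hull,(float(x),float(y)),False)>=0 for x in range(box[0],box[2])] for y in range(box[1],box[3])])
    print(n,[(int(d),int(min(cost(p,c[0]+dx,c[1]+dy,np.radians(d),box,msk) for dx in np.arange(-.001,.0011,.0005) for dy in np.arange(-.001,.0011,.0005))/100)) for d in range(-30,30,4)])
E
```

```text
t 33.30 pos [0.6409 0.1199 0.1242] h -0.2119 tilt [-0.003  -0.0216] F [-0.   0.1 -3.1] M [ 0.02 -0.12 -0.01] g 0.146 ringpred [0.5236 0.1451 0.1216] q [-0.08  0.55 -0.21  1.63  0.14  0.95 -2.13]
t 33.35 pos [0.6409 0.12   0.1243] h -0.2119 tilt [-0.0032 -0.0217] F [ 0.5 -0.2 -2.9] M [-0.02 -0.15 -0.01] g 0.141 ringpred [0.5236 0.1453 0.1217] q [-0.08  0.55 -0.21  1.63  0.14  0.95 -2.13]
T [(-30, 402), (-26, 406), (-22, 394), (-18, 370), (-14, 330), (-10, 302), (-6, 283), (-2, 271), (2, 264), (6, 291), (10, 316), (14, 329), (18, 342), (22, 366), (26, 382)]
S [(-30, 1263), (-26, 1241), (-22, 1257), (-18, 1216), (-14, 1116), (-10, 1032), (-6, 947), (-2, 803), (2, 740), (6, 771), (10, 786), (14, 840), (18, 954), (22, 1069), (26, 1202)]
```

View pics/s30.png

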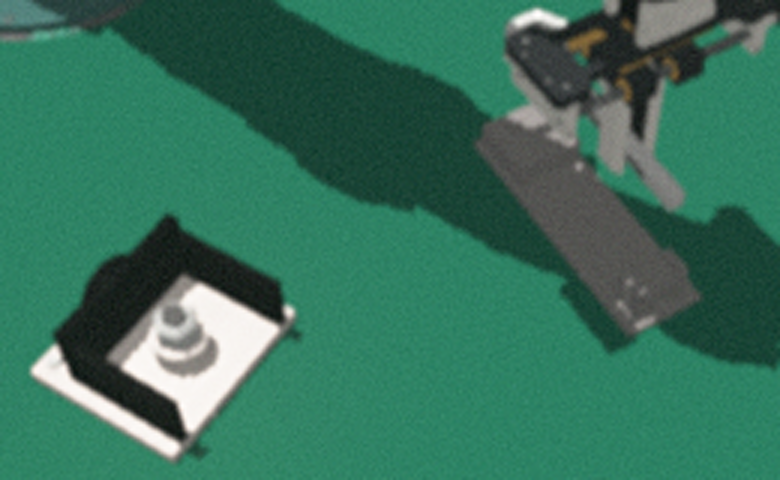

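View pics/t30.png

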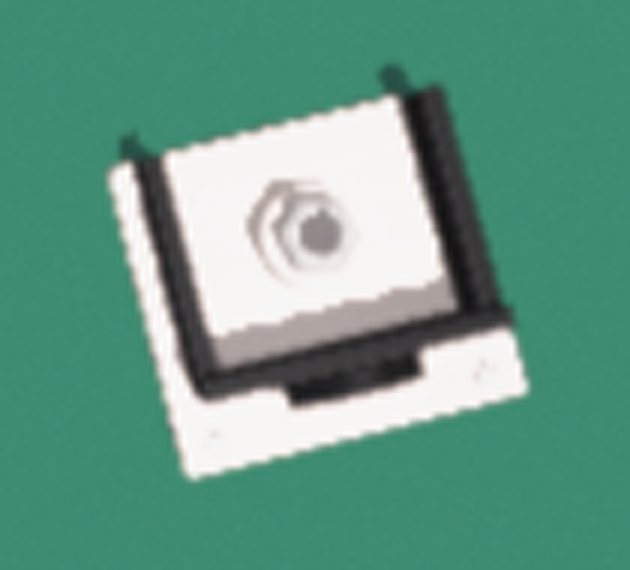

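```bash
python3 - <<'E'
from h import *
q=pickle.load(open("t30.pkl","rb"));
cv2.imwrite("pics/t30b.png",cv2.resize(q["image"][170:310,200:340][:,:,::-1],None,fx=4,fy=4,interpolation=cv2.INTER_CUBIC))
q=pickle.load(open("s30.pkl","rb"));
cv2.imwrite("pics/s30b.png",cv2.resize(q["image"][135:255,310:410][:,:,::-1],None,fx=5,fy=5,interpolation=cv2.INTER_CUBIC))
E
```

```text
(no output)
```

View pics/t30b.png

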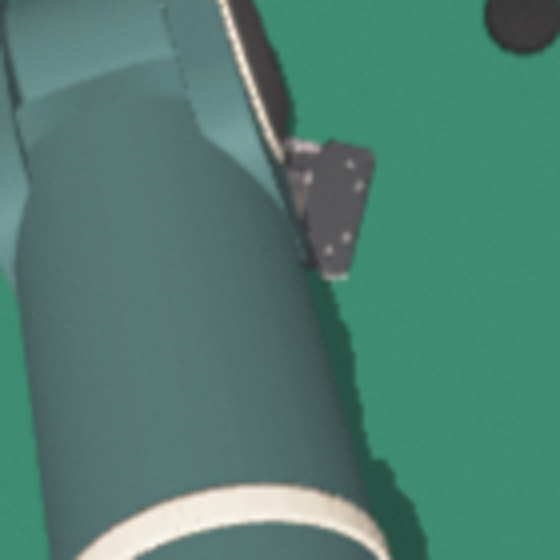

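View pics/s30b.png

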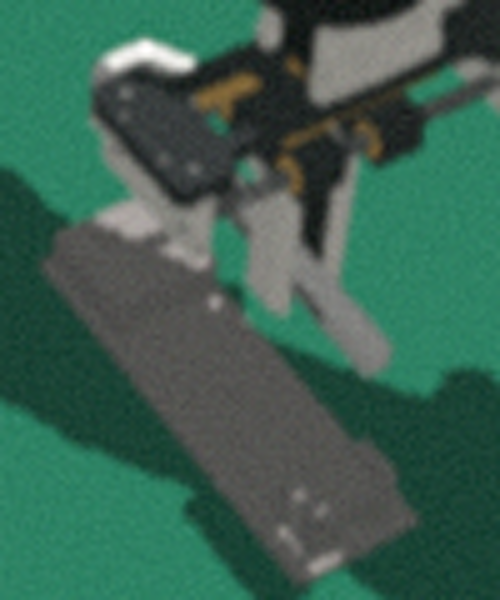

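>>> play_rows(
  jaw=[0,0,0,0,0],
  dp=[
    [-0.086,0.004,0.2],
    [0.001,0.008,0.4],
    [0.001,0.008,0.4],
    [0.001,0.008,0.4],
    [0,0.004,0.2],
  ],
  angular=[
    [0,0,0],
    [0,0,0],
    [0,0,0],
    [0,0,0],
    [0,0,0],
  ],
)

```text
t: 33.85
eef_pos: [0.641, 0.1252, 0.0422]
ee_rot: [[-0.209, -0.978, 0.02], [-0.978, 0.209, -0.001], [-0.003, -0.02, -1.0]]
wrist_force: [-0.2, 0.9, -3.3]
grip_width: 0.148
```

>>> play_rows(
  jaw=[0,0,0,0],
  dp=[
    [0,0.002,0.1],
    [0,0,0.06],
    [0,0,0],
    [0,0,0],
  ],
  angular=[
    [0,0,0],
    [0,0,0],
    [0,0,0],
    [0,0,0],
  ],
)

```text
t: 34.25
eef_pos: [0.6425, 0.1257, 0.0373]
ee_rot: [[-0.209, -0.978, 0.023], [-0.978, 0.209, -0.001], [-0.004, -0.023, -1.0]]
wrist_force: [0.2, 0.4, -3.4]
grip_width: 0.147
```

```bash
python3 - <<'E'
from h import *
look("scene","s31",(310,150,410,270),5,draw=False)
E
```

```text
t 34.30 pos [0.6425 0.1256 0.0373] h -0.2107 tilt [-0.0042 -0.0229] F [ 0.6 -0.9 -3. ] M [ 0.   -0.1   0.05] g 0.144 ringpred [0.5252 0.1507 0.0345] q [-0.11  0.66 -0.19  1.67  0.17  0.8  -2.16]
```

View pics/s31.png

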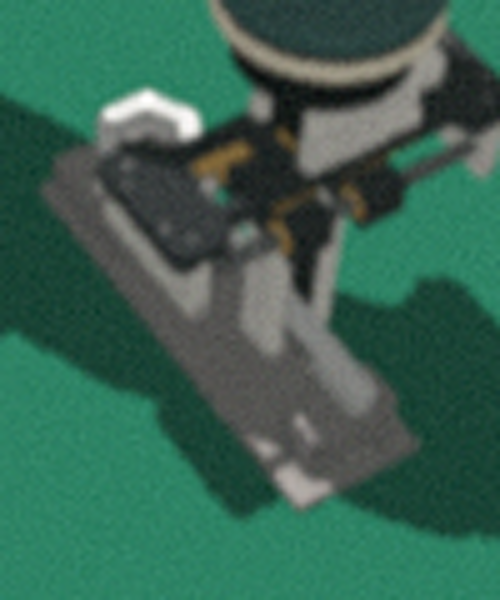

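```bash
python3 - <<'E'
from h import *
q=pickle.load(open("s31.pkl","rb"));p=np.array([.6425,.1256,.0373]);h=-.2107
x0,y0,x1,y1=350,195,405,260;k=9
im=cv2.resize(q["image"][y0:y1,x0:x1][:,:,::-1],None,fx=k,fy=k,interpolation=cv2.INTER_CUBIC)
im=np.clip(im.astype(float)*1.6,0,255).astype(np.uint8)
f=lambda uv:np.round(((uv-[x0,y0]+.5)*k-.5)).astype(np.int32)
r=p-.12*np.array([np.cos(h),np.sin(h),0])
for pts,v in wrench_polys(q,r[0],r[1],h,p[2]+.0187,28.3)[:1]: cv2.polylines(im,[f(pts)],True,(0,0,255),1)
# lips predicted from rest pose in S frame
for sy in(-1,1):
    b=[(160,sy*17,.038),(185,sy*17,.038)]
    cv2.polylines(im,[f(proj(q,pose([(x/1000,y/1000,z) for x,y,z in b],.5250,.1481,-.2095)))],False,(255,0,0),1)
cv2.imwrite("pics/s31b.png",im)
E
```

```text
(no output)
```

View pics/s31b.png

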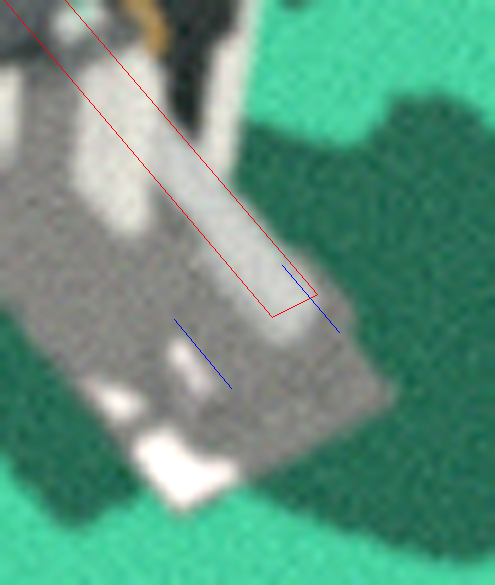

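>>> play_rows(
  jaw=[0,0,0,0],
  dp=[
    [0.03,0.01,0.06],
    [0,0,0.06],
    [0,0,0.04],
    [0,0,0],
  ],
  angular=[
    [0,0,0],
    [0,0,0],
    [0,0,0],
    [0,0,0],
  ],
)

```text
t: 34.7
eef_pos: [0.6412, 0.1241, 0.0281]
ee_rot: [[-0.209, -0.978, 0.022], [-0.978, 0.209, -0.001], [-0.004, -0.021, -1.0]]
wrist_force: [-0.2, -0.1, -3.1]
grip_width: 0.143
```

```bash
python3 - <<'E'
from h import *
st()
E
```

```text
t 34.70 pos [0.6412 0.1241 0.0281] h -0.2106 tilt [-0.0036 -0.0214] F [-0.2 -0.1 -3.1] M [-0.04 -0.15 -0.  ] g 0.143 ringpred [0.5239 0.1492 0.0255] q [-0.11  0.68 -0.19  1.68  0.18  0.79 -2.16]
```

>>> play_rows(
  jaw=[0,0,0],
  dp=[
    [0,0,0.02],
    [0,0,0.01],
    [0,0,0],
  ],
  angular=[
    [0,0,0],
    [0,0,0],
    [0,0,0],
  ],
)

```text
t: 35.0
eef_pos: [0.6415, 0.1243, 0.0273]
ee_rot: [[-0.209, -0.978, 0.022], [-0.978, 0.209, -0.001], [-0.004, -0.022, -1.0]]
wrist_force: [-2.6, 0.4, 0.2]
grip_width: 0.143
```

```bash
python3 - <<'E'
from h import *
look("scene","s32",(310,150,410,270),5,draw=False)
E
```

```text
t 35.05 pos [0.6415 0.1243 0.0272] h -0.2106 tilt [-0.0039 -0.022 ] F [-2.   0.7 -0.1] M [-0.05  0.17 -0.06] g 0.143 ringpred [0.5242 0.1493 0.0246] q [-0.11  0.68 -0.19  1.68  0.18  0.78 -2.16]
```

View pics/s32.png

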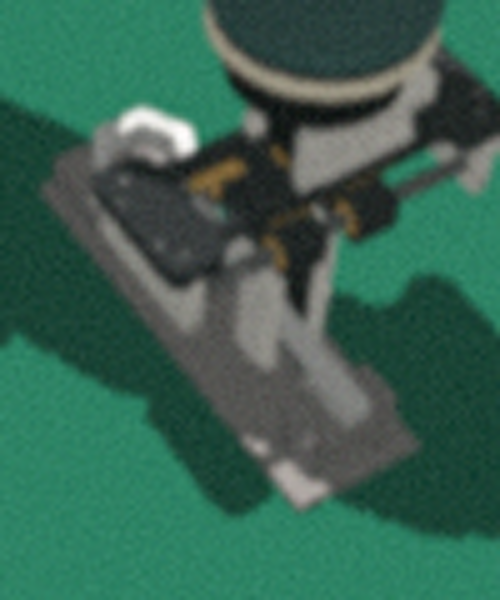

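Contact is on the rest (Fz unloaded from −3.1 to about 0). The handle end sits between the lips at about (345,405). Opening.

>>> play_rows(
  jaw=[0.3,0.5,0.7,0.8,0.8],
  dp=[
    [0,0,0],
    [0,0,0],
    [0,0,0],
    [0,0,0],
    [0,0,0],
  ],
  angular=[
    [0,0,0],
    [0,0,0],
    [0,0,0],
    [0,0,0],
    [0,0,0],
  ],
)

```text
t: 35.55
eef_pos: [0.6415, 0.1242, 0.0271]
ee_rot: [[-0.209, -0.978, 0.022], [-0.978, 0.209, -0.001], [-0.004, -0.022, -1.0]]
wrist_force: [-1.0, -0.4, 0.2]
grip_width: 0.532
```

>>> play_rows(
  jaw=[0.8,0.8,0.8,0.8,0.8],
  dp=[
    [0,0,0],
    [0,0,0],
    [0,0,0],
    [0,0,0],
    [0,0,0],
  ],
  angular=[
    [0,0,0],
    [0,0,0],
    [0,0,0],
    [0,0,0],
    [0,0,0],
  ],
)

```text
t: 36.05
eef_pos: [0.6415, 0.1242, 0.027]
ee_rot: [[-0.209, -0.978, 0.022], [-0.978, 0.209, -0.001], [-0.004, -0.022, -1.0]]
wrist_force: [-0.0, 1.0, -0.1]
grip_width: 0.798
```

>>> play_rows(
  jaw=[0.8,0.8,0.8,0.8,0.8],
  dp=[
    [0,-0.002,-0.1],
    [0,-0.006,-0.3],
    [0,-0.01,-0.5],
    [0,-0.015,-0.7],
    [0,-0.015,-0.7],
  ],
  angular=[
    [0,0,0],
    [0,0,0],
    [0,0,0],
    [0,0,0],
    [0,0,0],
  ],
)

```text
t: 36.55
eef_pos: [0.6411, 0.1238, 0.1445]
ee_rot: [[-0.209, -0.978, 0.023], [-0.978, 0.209, -0.001], [-0.004, -0.022, -1.0]]
wrist_force: [0.8, -0.0, 0.6]
grip_width: 0.803
```

>>> play_rows(
  jaw=[0.8,0.8,0.8,0.8,0.8],
  dp=[
    [0.5,-0.4,-0.7],
    [0.6,-0.4,-0.5],
    [0.6,-0.4,0],
    [0.6,-0.3,0],
    [0.3,0,0],
  ],
  angular=[
    [0,0,0],
    [0,0,0],
    [0,0,0],
    [0,0,0],
    [0,0,0],
  ],
)

```text
t: 37.05
eef_pos: [0.6868, -0.0228, 0.2044]
ee_rot: [[-0.212, -0.977, 0.023], [-0.977, 0.212, -0.002], [-0.003, -0.023, -1.0]]
wrist_force: [-0.3, 0.1, 0.5]
grip_width: 0.797
```

>>> play_rows(
  jaw=[0.8,0.8,0.8,0.8,0.8],
  dp=[
    [0.6,0,0],
    [0.7,0,0],
    [0.7,0,0],
    [0.4,0,0],
    [0,0,0],
  ],
  angular=[
    [0,0,0],
    [0,0,0],
    [0,0,0],
    [0,0,0],
    [0,0,0],
  ],
)

```text
t: 37.55
eef_pos: [0.66, -0.1395, 0.2037]
ee_rot: [[-0.213, -0.977, 0.022], [-0.977, 0.213, -0.002], [-0.003, -0.022, -1.0]]
wrist_force: [-0.5, 0.4, 0.1]
grip_width: 0.801
```

```bash
python3 - <<'E'
from h import *
from bench import manip
st()
qs=manip.get_image("scene");qt=manip.get_image("top")
cv2.imwrite("pics/sf.png",qs["image"][:,:,::-1]);cv2.imwrite("pics/tf.png",qt["image"][:,:,::-1])
pickle.dump(qs,open("sf.pkl","wb"));pickle.dump(qt,open("tf.pkl","wb"))
print(fitw(qt,(.525,.146,-.19),29,.046,195,240,(230,195,290,295)))
print(fitw(qs,(.526,.146,-.19),29,.046,150,235,(318,165,395,245)))
st()
E
```

```text
t 37.55 pos [ 0.66   -0.1395  0.2037] h -0.2144 tilt [-0.0027 -0.0224] F [-0.5  0.4  0.1] M [0.07 0.03 0.04] g 0.801 ringpred [ 0.5428 -0.114   0.201 ] q [ 0.28  0.51 -0.16  1.5   0.09  1.12 -1.69]
(array([ 0.52300165,  0.15189041, -0.20895419,  0.02932726]), np.float64(30.025675234696504))
(array([ 0.52486593,  0.15105478, -0.21429027,  0.02882156]), np.float64(80.71327817125625))
t 37.65 pos [ 0.661  -0.1356  0.2036] h -0.2105 tilt [-0.0044 -0.0225] F [-0.3  0.3  0.4] M [ 0.06  0.02 -0.05] g 0.799 ringpred [ 0.5436 -0.1105  0.2009] q [ 0.27  0.51 -0.16  1.5   0.09  1.11 -1.69]
```

View pics/sf.png

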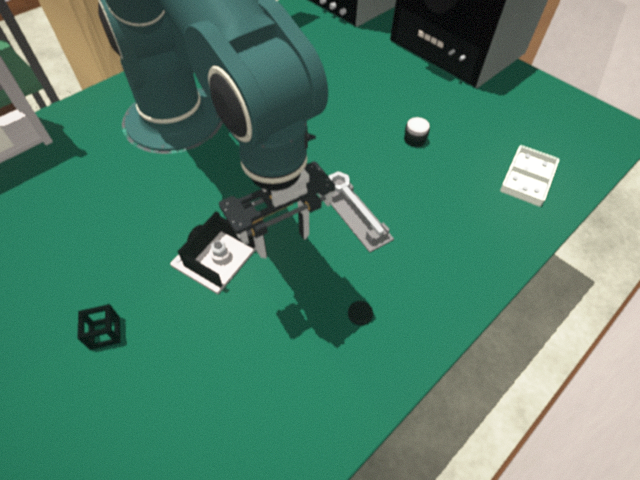

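View pics/tf.png

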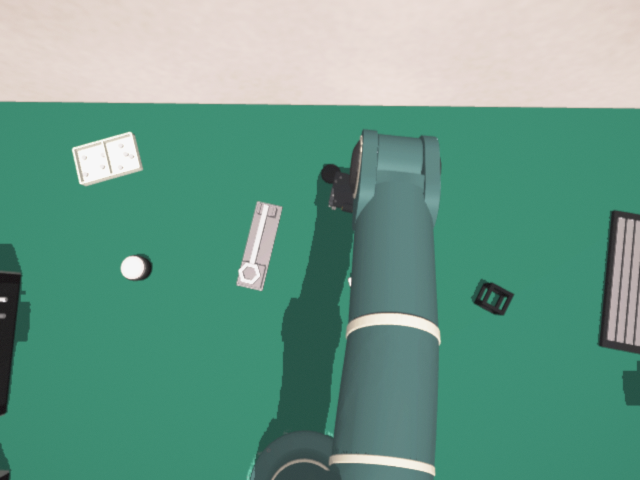

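```bash
python3 - <<'E'
from bench import manip
print(manip.hand_in())
E
```

```text
the job is handed in; nothing more can be done
None
```

I tightened the nut to its stop in three strokes, laid the wrench back on its rest and handed the job in. `hand_in` gave no verdict.

**Seating and strokes:** The first attempt to seat the ring caught on the nut's chamfer because the ring was about 2 mm off and tilted in the grip. I corrected this from the scene pictures and the wrist forces. Both reseats went down to the boss without touching anything on the way.

**Nut:** On the last stroke the handle force rose from the 3–4 N needed to turn the nut to about 9 N (about 1.07 N m against the stated 0.45 N m). That came within about 0.05 rad of the angle I expected for the stop. Fitting the nut's hexagon in the pictures gave +1° (top camera) and about +3° (scene camera), against an expected −0.6°. That agrees within roughly 4°, but it is not an exact reading of the nut's value.

**Wrench:** The final fits put the ring about 3 mm from where it started, at nearly the same heading (top −0.209, scene −0.214, against −0.210 and −0.209 at the start). It looks flat on both pads with the handle between the lips. The final scene fit was noticeably worse than the first one, because the gripper was close to the ring in that view. I did not measure its tilt separately.

**Bench:** The cage cube, lens cap and lens look unmoved in the final pictures, judged by eye. The arm was clear of everything at about 38 s, and I saw no wrist force above roughly 10 N.

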